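# Start a rotary film-developing run

### The job

Get the roller base ready and start the run. Slide the battery pack, contacts first, fully home in its dock, seat the timer flat in its pocket with the display to the front, and lay every developing tube gently on its side on the rollers, one to a bay, cap to the front and foot close to the end plate. Only when all that is in place, push the drive lever right over to on, then press the timer's start button and let it come back up; leave the other things on the shelf where they stand.

Things in the scene. Friction and masses are not known exactly. Their poses are not given: they have to be found in the camera images.
- roller_base: Motor roller base, fixed: grey box 190 (x) by 445 mm (y -225 to 220), deck 45 mm high. Origin: on the work top under it; x points from its front (x = -95, robot side) to its back, y left. Three bays; at the right end (-y) a console: battery dock in front, timer pocket behind; at the left end a motor cover with the red drive lever. Clear end plate behind the bays at x = 85 to 93, 73 mm high.
- bay_1 (a point): Left bay (x = 75, y = 105 mm in the base): where a tube's foot centre is when it lies properly, cap to the front; 92 mm above the work top, 10 mm in front of the end plate. Axes as the base; the tube lies along x, cap overhanging the tyres. Its four fixed rubber tyres, 22 mm in diameter: y = 17 either side, x = -25 and -100 from here, axles 28 mm below.
- bay_2 (a point): Middle bay (x = 75, y = 20 mm in the base): where a tube's foot centre is when it lies properly, cap to the front; 92 mm above the work top, 10 mm in front of the end plate. Axes as the base; the tube lies along x, cap overhanging the tyres. Its four fixed rubber tyres, 22 mm in diameter: y = 17 either side, x = -25 and -100 from here, axles 28 mm below.
- bay_3 (a point): Right bay (x = 75, y = -65 mm in the base): where a tube's foot centre is when it lies properly, cap to the front; 92 mm above the work top, 10 mm in front of the end plate. Axes as the base; the tube lies along x, cap overhanging the tyres. Its four fixed rubber tyres, 22 mm in diameter: y = 17 either side, x = -25 and -100 from here, axles 28 mm below.
- dock_home (a point): Pack's origin when fully home (x = -44, y = -169 mm in the base). Axes as the base. The dock is a channel open only to the front: floor at this height (12 mm above the work top), walls 67 mm apart, lips over the slab's edges from 22 to 30 mm above the floor with a 52 mm gap for the handle; pack slides in along +x. Mouth at x = -51 from here, side flares to x = -66, stop wall at x = +48.
- pocket (a point): Where the timer's origin is when it is seated (x = 52, y = -169 mm in the base): centre of the pocket's floor, 33 mm above the work top. Axes as the base. The pocket is a rectangle 56 mm (x) by 89 mm (y), 12 mm deep, its rim 45 mm above the work top.
- tube_a: Slim sheet-film developing tube, black, grey ribbed twist cap (tight), red ring below the cap; 44 mm diameter all along, cap included, 170 mm long, about 0.26 kg, centre of mass 77 mm from the foot. Origin: centre of the flat foot; z runs from foot to cap. Starts standing upright on its foot. May be absent.
- tube_b: Slim sheet-film developing tube, black, grey ribbed twist cap (tight), yellow ring below the cap; 44 mm diameter all along, cap included, 170 mm long, about 0.26 kg, centre of mass 77 mm from the foot. Origin: centre of the flat foot; z runs from foot to cap. Starts standing upright on its foot. May be absent.
- tube_c: Slim sheet-film developing tube, black, grey ribbed twist cap (tight), blue ring below the cap; 44 mm diameter all along, cap included, 170 mm long, about 0.26 kg, centre of mass 77 mm from the foot. Origin: centre of the flat foot; z runs from foot to cap. Starts standing upright on its foot. May be absent.
- pack: Flat battery pack: black slab 95 (x) by 64 (y) by 20 mm, with an orange handle fin along x on top in the middle, 50 long, 14 thick, from 20 to 66 mm high. Brass contacts on its +x end. 0.35 kg. Origin: centre of the underside.
- pack_contacts (a point): Middle of the pack's +x end, 10 mm up: the brass contacts, which go into the dock first.
- timer: Aluminium timer, 52 (x) by 85 (y) by 42 mm high, dark display on its -x face, red start button on top. 0.28 kg. Origin: centre of the underside.
- timer_front (a point): Middle of the timer's display face (its -x side), 21 mm up.
- start_button_top (a point): Top of the timer's red start button, 18 mm off the timer's middle along its y, 60 mm above its underside. Its black collar is 40 mm across and 12 mm high.
- start_button (a joint): Start button: 0 released, 0.006 m fully down; springs back; about 4 N.
- drive (a joint): Drive lever: 0 = off (leaning to the front), 1.0 rad = on (leaning to the back, base +x); it stays where it is left; a few newtons at the tip move it. Pivot 78 mm above the work top, on the base's y axis at y = +190 mm.
- drive_tip (a point): Centre of the red ball (26 mm) at the end of the drive lever, 70 mm from its pivot.
- tank: Black film tank with a cap, 90 mm wide, 126 mm high; origin under its centre. Not part of the job: leave it standing where it is.
- reel_a: Steel film reel lying flat, 68 mm wide, 43 mm high; origin under its centre. Not part of the job: leave it standing where it is.
- reel_b: Steel film reel lying flat, 68 mm wide, 43 mm high; origin under its centre. Not part of the job: leave it standing where it is.
- canisters: Stack of clear canisters with white lids, 54 mm wide, 144 mm high; origin under its centre. Not part of the job: leave it standing where it is.
- funnel: Red silicone funnel standing on its mouth, 100 mm wide, 98 mm high; origin under its centre. Not part of the job: leave it standing where it is.
- amber_bottle: Amber bottle, 72 mm wide, 190 mm high; origin under its centre. Not part of the job: leave it standing where it is.
- fixer_bottle: White bottle with a red cap, 68 mm wide, 170 mm high; origin under its centre. Not part of the job: leave it standing where it is.
There are look-alikes about, which are no part of the job. Leave any blue or green look-alike of the pack alone.

How it is judged:
By the outcome, as a careful person would: the job done as asked, in the order asked, and still so for the second after the job is handed in, with the robot touching nothing.
Of tube_a, tube_b, tube_c only 2 to 3 are there at a start; the rules pass over those that are not, and their reading is None.
At some moment in a run one of pack, timer may be knocked a few centimetres aside while the robot is not near it.
It also fails if it takes over 210 s, if anything falls off the work surface, if the arm or the gripper's body presses on something with over 40 N, if the wrist force passes 120 N, or if a joint passes its speed limit or range.

### The arm

A 6-joint arm with a two-finger parallel gripper is mounted at the origin on the work surface. World frame = base frame: x ahead of the robot, y to its left, z up, the work surface at z = 0. Lengths are in m, angles in rad, forces in N, time in s.
With the tool pointing down it reaches from about 0.35 to 0.775 m from the base axis. Payload 7.3 kg.
Tool frame: the origin (TCP) lies at the very end of the fingers, on their centre line; the grasp point (between the pads) lies 19 mm behind it; z points along the fingers, y is the line along which they close (so a half turn about z gives the same grasp; the last joint's range is limited). The gripper opens to 92 mm and grips with 3 to 60 N. Pads are 19 mm wide; open, the fingers measure 130 mm over their backs; the gripper's body (75 mm by 190 mm) begins 47 mm behind the grasp point.
Start: joints at [-1.325, 0.342, 1.524, -0, 1.275, -0.146], TCP at [0.2, -0.485, 0.227] pointing down, gripper open.
Joint ranges: [-2.53, 2.53], [-0.77, 2.02], [0.04, 2.7], [-1, 4.14], [0.28, 2.66], [-3.11, 3.11]. Speed limits (rad/s): [2.57, 2.57, 3.14, 3.14, 3.14, 3.14].

### API

Orientations are given as [roll, pitch, yaw] about the fixed x, y, z axes, in that order (R = Rz(yaw) Ry(pitch) Rx(roll)).
In Python, from cell import telemetry, eyes, job gives the robot as it stands.
- The arm moves only by the tool apply_moves, never from a script. Its arguments are lists of equal length, an entry for each row: "delta_pos": the shift along the world's x, y, z each as a share of 0.4 m, from -1 to 1, a list of three; "dr": the turn, a rotation vector about the world's x, y, z each as a share of 0.5 rad, from -1 to 1, a list of three; "jaw": the opening, from 0 (shut) to 1 (fully open). A call has 1 to 8 rows; each row is the pose to reach, as a shift and turn from the pose commanded when the call began; what a row does not reach only later rows make up. A row lasts 1/12 s, in which the tool goes at most 41.7 mm and 7.16 degrees, less where a joint would pass 70% of its speed; a pose out of reach is approached as far as the arm can. A call with a number of a shift or a turn outside -1 to 1 is refused whole. A call with a gripper value outside its range is refused whole. The fingers move at their own pace and stop on an object; "force" is the grip in N (left out, the last holds). Time passes only in rows, so rows that repeat a pose let the fingers close. It gives the time, the measured TCP pose, the force, the opening and the grip force at its end, in the units of the state.
- telemetry.observe(): the state, without advancing time (a new reading comes with each control period).
- eyes.read_camera(name): name is "scene" or "top" or "wrist"; returns the picture (384x512x3 uint8, red, green, blue); there is no depth.
- eyes.camera_model(name): a dict with "vertical_fov" (degrees; the focal length in pixels is half the picture's height over the tangent of half this angle, whatever the lens; pixels are square), "cx", "cy" (the principal point, pixels), "rvec" (rotation vector, rad) and "tvec" (3), from world to camera coordinates, as OpenCV has them; the wrist camera has in their place "hand_eye" (4x4, takes a point from camera to tool coordinates, whose origin is the TCP and whose axes are the flange's). Camera axes: x right, y down, z forward; pixel columns grow to the right and rows downward; lengths in m; the calibration is good to about 2 mm. A picture is of the moment at which its call begins: read the wrist's pose just before it. camera_model takes no time and is no camera call.
- job.hand_in(): hands the job in; it is judged then, once.
The state is a dict: "time": time; "qpos": joint angles; "qvel": joint speeds; "joint_efforts": joint torques, N m; "tool_pos": TCP position; "tool_rot": TCP orientation; "contact_force": force on the tool from outside, world axes, zero at the start; "torque": the same for the moment, N m; "opening": finger opening in m; "grip_force": force on a finger pad.
Only numpy, scipy, OpenCV 4.12 (cv2) and the standard library are available. Lean on these libraries where they do the work, as an engineer would, in place of code of your own. Each camera call takes 0.05 s, during which the arm holds its last target. There are 200 camera calls.

## Working session

There is one attempt and no reset: what is moved stays moved. The work goes in short steps, Python scripts to look and compute and a tool call to move; the robot and the scene stay as the last step left them, time stands still between calls to the robot, and variables do not carry over. Pictures are saved under pics/ and viewed, at most 14 in all, crops included, and the job is handed in when it is done.

Besides the shell and the picture viewer there is one more tool, called by a JSON object that holds its "op" and its "data". apply_moves: Moves the arm, as the interface text tells. Its arguments: {"type":"object","properties":{"delta_pos":{"type":"array"},"dr":{"type":"array"},"jaw":{"type":"array"},"force":{"type":"number"}},"required":["delta_pos","dr","jaw"]}

```bash
mkdir -p pics; ls; cat > h.py <<'E'
import numpy as np, cv2
from cell import telemetry, eyes, job
from scipy.spatial.transform import Rotation as R
def cam(n):
    m=eyes.camera_model(n); f=192/np.tan(np.radians(m["vertical_fov"])/2)
    K=np.array([[f,0,m["cx"]],[0,f,m["cy"]],[0,0,1.]])
    if "rvec" in m:
        r=cv2.Rodrigues(np.array(m["rvec"],float))[0]; t=np.array(m["tvec"],float)
        return K,r.T,-r.T@t, m
    s=telemetry.observe(); T=np.eye(4); T[:3,:3]=R.from_euler("xyz",s["tool_rot"]).as_matrix(); T[:3,3]=s["tool_pos"]
    T=T@np.array(m["hand_eye"]); return K,T[:3,:3],T[:3,3],m
def snap(n,fn=None):
    c=cam(n); im=eyes.read_camera(n)
    if fn: cv2.imwrite("pics/"+fn,cv2.cvtColor(im,cv2.COLOR_RGB2BGR)); np.savez("pics/"+fn+".npz",K=c[0],r=c[1],o=c[2])
    return im,c
def ray(c,p):
    d=c[1]@np.linalg.inv(c[0])@np.array([p[0],p[1],1.]); return c[2],d/np.linalg.norm(d)
def onz(c,p,z):
    o,d=ray(c,p); return o+d*(z-o[2])/d[2]
def two(c1,p1,c2,p2):
    o,d=ray(c1,p1); q,e=ray(c2,p2)
    A=np.stack([d,-e],1); s=np.linalg.lstsq(A,q-o,rcond=None)[0]
    a=o+s[0]*d; b=q+s[1]*e; return (a+b)/2,np.linalg.norm(a-b)
def px(c,X):
    v=c[0]@c[1].T@(np.array(X)-c[2]); return v[:2]/v[2]
def load(fn):
    z=np.load("pics/"+fn+".npz"); return z["K"],z["r"],z["o"]
E
python3 - <<'E'
from h import *
for n in ["scene","top","wrist"]:
    im,c=snap(n,n+"0.png"); print(n,c[3],c[2].round(3))
a=cv2.imread("pics/scene0.png");b=cv2.imread("pics/top0.png")
print(telemetry.observe())
E
```

```text
pics
scene {'vertical_fov': 52.87902841952296, 'cx': 251.65579504280754, 'cy': 188.7404000917836, 'rvec': array([ 1.48352018,  2.37194616, -0.65109915]), 'tvec': array([ 0.2180683 , -0.30522586,  1.67203557])} [1.085 0.304 1.291]
top {'vertical_fov': 46.55401904989824, 'cx': 261.33759155476446, 'cy': 185.14220491876085, 'rvec': array([ 2.16933794, -2.21283042,  0.06644304]), 'tvec': array([0.01424355, 0.44490888, 1.53729302])} [0.352 0.007 1.561]
wrist {'vertical_fov': 68.7630786675389, 'cx': 256.63130963213945, 'cy': 189.58474224110464, 'hand_eye': array([[ 1.12122381e-03, -9.53066812e-01, -3.02757979e-01,
         8.17415729e-02],
       [ 9.99999219e-01,  9.01624807e-04,  8.65094459e-04,
        -2.45421187e-04],
       [-5.51518714e-04, -3.02758713e-01,  9.53067079e-01,
        -1.57768534e-01],
       [ 0.00000000e+00,  0.00000000e+00,  0.00000000e+00,
         1.00000000e+00]])} [ 0.276 -0.454  0.384]
{'time': 0.15, 'qpos': array([-1.32500550e+00,  3.42546755e-01,  1.52476687e+00, -3.80679422e-06,
        1.27542733e+00, -1.46023370e-01]), 'qvel': array([-0.00120293, -0.00284322, -0.00149473,  0.00175055, -0.00024416,
        0.00114554]), 'joint_efforts': array([ 1.78067377e-03, -4.31469691e+01, -2.44352531e+01,  7.18780817e-02,
        5.37338422e-02, -8.90950537e-05]), 'tool_pos': array([ 0.20041386, -0.48491674,  0.22622361]), 'tool_rot': array([-3.14045604e+00, -1.63482127e-04,  3.91815212e-01]), 'contact_force': array([-0.02437998, -0.13567066,  0.40912106]), 'torque': array([-0.02217184, -0.01205207, -0.02530007]), 'grip_force': 0.0, 'opening': 0.09181147936911223}
```

```bash
sleep 5; ls pics
```

```text
scene0.png
scene0.png.npz
top0.png
top0.png.npz
wrist0.png
wrist0.png.npz
```

View pics/top0.png

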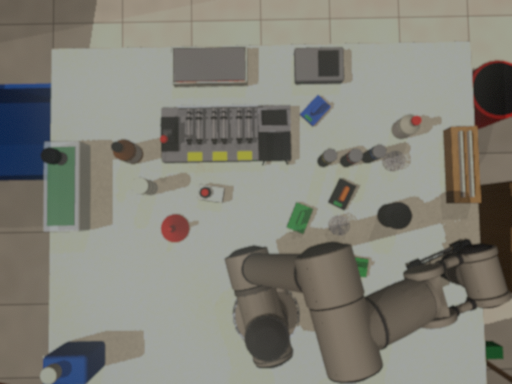

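View pics/scene0.png

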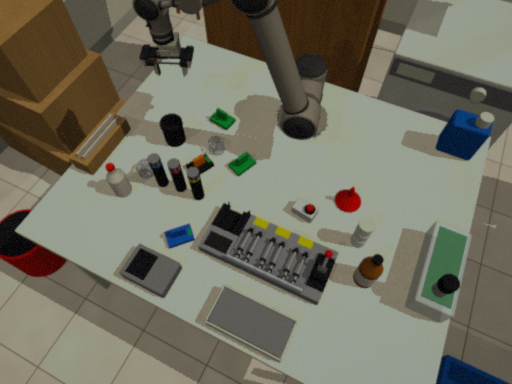

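The top view shows the base at (160–290, 105–163), the tubes at (327,158), (350,157) and (375,153), the pack at (343,193) and the timer at (210,193). The lever ball is at (165,140). The blue and green packs are look-alikes. Next I'll measure these by colour.

```bash
python3 - <<'E'
from h import *
t=cv2.imread("pics/top0.png"); s=cv2.imread("pics/scene0.png")
ct=load("top0.png"); cs=load("scene0.png")
for X in [(0.2,0,0),(0.5,0,0),(0.5,-.3,0)]: print(X,px(ct,X).round(),px(cs,X).round())
a=cv2.resize(t[95:235,150:410],None,fx=3,fy=3,interpolation=cv2.INTER_CUBIC)[:, :800]
cv2.imwrite("pics/c1.png",a)
b=cv2.resize(s[140:310,130:395],None,fx=3,fy=3,interpolation=cv2.INTER_CUBIC)
cv2.imwrite("pics/c2.png",b)
def blobs(im,lo,hi,mn=6):
    h=cv2.cvtColor(im,cv2.COLOR_BGR2HSV); m=cv2.inRange(h,lo,hi)
    n,l,st,ce=cv2.connectedComponentsWithStats(m); return [(ce[i].round(1).tolist(),int(st[i,4])) for i in range(1,n) if st[i,4]>=mn]
for n,im in(("top",t),("scene",s)):
    print(n,"orange",blobs(im,(7,170,120),(17,255,255)));print(n,"red",blobs(im,(0,150,100),(5,255,255)),blobs(im,(172,150,100),(180,255,255)));print(n,"yellow",blobs(im,(24,140,100),(34,255,255)))
E
```

```text
(0.2, 0, 0) [264. 256.] [283. 152.]
(0.5, 0, 0) [263. 170.] [251. 211.]
(0.5, -0.3, 0) [348. 168.] [183. 181.]
top orange []
top red [([480.3, 68.8], 46), ([507.4, 63.1], 12), ([492.5, 113.0], 110), ([415.9, 120.0], 50), ([163.3, 138.6], 27), ([204.3, 191.9], 24), ([166.7, 229.8], 114)] []
top yellow [([194.5, 156.0], 84), ([219.5, 156.0], 84), ([244.1, 155.0], 89)]
scene orange [([198.2, 157.9], 31)]
scene red [([109.7, 166.9], 54), ([347.7, 200.7], 421), ([309.7, 207.4], 30), ([23.0, 210.3], 25), ([5.4, 217.3], 15), ([18.3, 254.9], 85), ([328.7, 253.4], 42)] []
scene yellow [([260.7, 222.7], 103), ([282.6, 232.2], 106), ([305.3, 242.0], 112)]
```

View pics/c1.png

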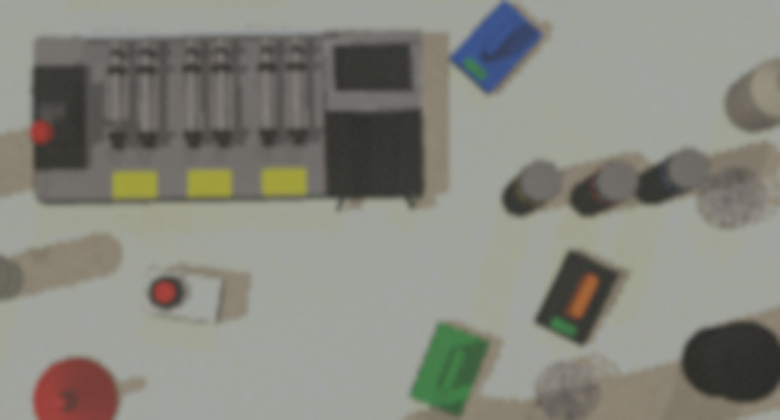

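View pics/c2.png

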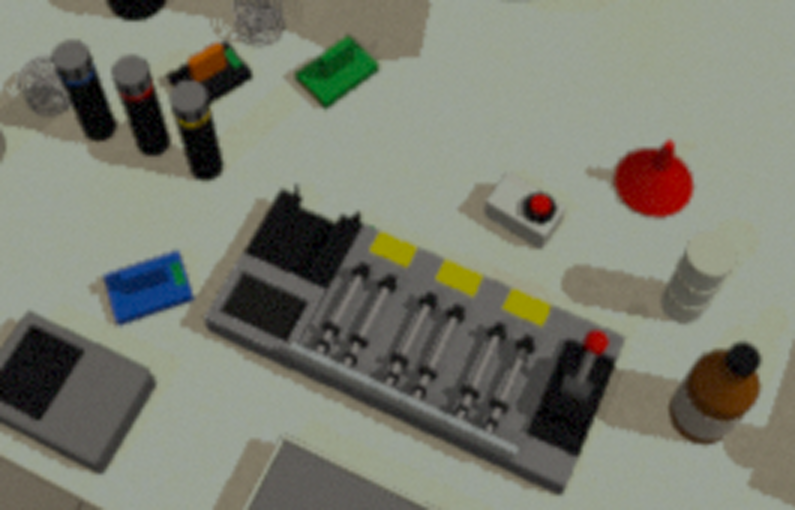

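The crops show three tubes: blue, red and yellow ring, with yellow closest to the base. The pack has an orange fin and a green tag at its near end, and the timer's button sits at its left end. Now I'll get rough positions from two views.

```bash
python3 - <<'E'
from h import *
ct=load("top0.png"); cs=load("scene0.png")
T=lambda u,v:(150+u/3,95+v/3); S=lambda u,v:(130+u/3,140+v/3)
for n,a,b in [("ball",(163.3,138.6),(328.7,253.4)),("button",(204.3,191.9),(309.7,207.4)),("pad1",(194.5,156),(305.3,242)),("pad2",(219.5,156),(282.6,232.2)),("pad3",(244.1,155),(260.7,222.7)),
 ("fin",T(583,297),S(209,62)),("capY",T(540,180),S(190,97)),("capR",T(617,182),S(132,73)),("capB",T(688,168),S(73,52)),
 ("FL",T(37,201),S(622,338)),("BL",T(35,38),S(563,491)),("BR",T(420,35),S(208,323)),
 ("pocket BL",T(335,45),S(276,340)),("pocket FR",T(412,90),S(247,272)),]:
    p,e=two(ct,a,cs,b); print(n,p.round(4),"gap",round(e,4))
print("timer z.04",[onz(ct,T(*q),.04).round(3) for q in [(150,316),(217,322),(222,275),(155,268)]])
print("pack z.02",[onz(ct,T(*q),.02).round(3) for q in [(570,251),(617,272),(584,343),(537,321)]], onz(ct,T(565,327),.02))
E
```

```text
ball [0.5927 0.3173 0.1428] gap 0.0013
button [0.4234 0.1974 0.0615] gap 0.0007
pad1 [0.5472 0.2319 0.0462] gap 0.0005
pad2 [0.5461 0.1465 0.0428] gap 0.0003
pad3 [0.5476 0.0621 0.0455] gap 0.0004
fin [ 0.4064 -0.2747  0.0367] gap 0.0061
capY [ 0.5263 -0.2111  0.1622] gap 0.0035
capR [ 0.5234 -0.2935  0.1551] gap 0.0035
capB [ 0.5349 -0.3653  0.1687] gap 0.0035
FL [0.5303 0.3447 0.0335] gap 0.0006
BL [0.7204 0.3467 0.0298] gap 0.0009
BR [ 0.7174 -0.0985  0.0166] gap 0.0044
pocket BL [ 0.7053 -0.0049  0.039 ] gap 0.0089
pocket FR [ 0.648  -0.0846  0.0365] gap 0.0082
timer z.04 [array([0.396, 0.215, 0.04 ]), array([0.387, 0.139, 0.04 ]), array([0.441, 0.133, 0.04 ]), array([0.45 , 0.209, 0.04 ])]
pack z.02 [array([ 0.462, -0.267,  0.02 ]), array([ 0.436, -0.321,  0.02 ]), array([ 0.355, -0.28 ,  0.02 ]), array([ 0.382, -0.227,  0.02 ])] [ 0.37425403 -0.25892554  0.02      ]
```

{"op": "apply_moves", "data": {"delta_pos": [[0.25,0.25,0],[0.25,0.25,0],[0.25,0.25,0],[0.25,0.25,0],[0.25,0.25,0]], "dr": [[0,0,-1],[0,0,-1],[0,0,-1],[0,0,-1],[0,0,-1]], "jaw": [1,1,1,1,1]}}

```text
time: 0.57
tool_pos: [0.3031, -0.3816, 0.2266]
tool_rot: [-3.14, -0.001, -0.111]
contact_force: [0.0, -0.5, 0.9]
opening: 0.091
grip_force: 0.0
```

{"op": "apply_moves", "data": {"delta_pos": [[0.25,0.25,-0.1],[0.25,0.25,-0.1],[0.25,0.25,-0.1],[0.25,0.25,-0.1],[0.25,0.25,-0.1]], "dr": [[0,0,-0.7],[0,0,-0.7],[0,0,-0.7],[0,0,-0.7],[0,0,-0.7]], "jaw": [0.5,0.5,0.5,0.5,0.5]}}

```text
time: 0.98
tool_pos: [0.4027, -0.2804, 0.1848]
tool_rot: [-3.139, 0.003, -0.455]
contact_force: [-0.8, 0.7, -1.0]
opening: 0.0634
grip_force: 0.0
```

```bash
cat >> h.py <<'E'
def log():
    s=telemetry.observe(); open("log.txt","a").write(repr([list(map(float,s["qpos"])),list(map(float,s["tool_pos"])),list(map(float,s["tool_rot"]))])+"\n"); return s
def st():
    s=log(); print(round(s["time"],2),"q",s["qpos"].round(3),"p",np.array(s["tool_pos"]).round(4),"r",np.array(s["tool_rot"]).round(3),"F",np.array(s["contact_force"]).round(1),"op",round(s["opening"],4),"g",round(s["grip_force"],1)); return s
E
python3 -c "
from h import *
st(); snap('wrist','w1.png')"
```

```text
0.98 q [-0.766  0.322  1.678  0.002  1.145  1.259] p [ 0.4027 -0.2804  0.1848] r [-3.139e+00  3.000e-03 -4.550e-01] F [-0.8  0.7 -1. ] op 0.0634 g 0.0
```

View pics/w1.png

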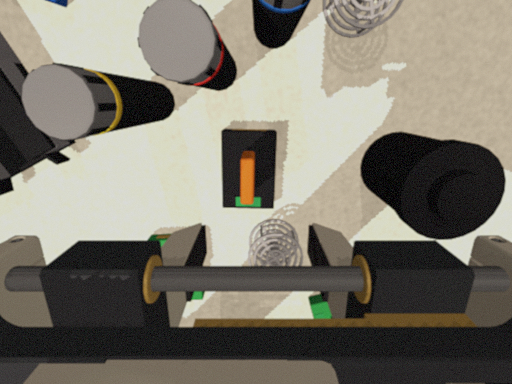

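The wrist view shows the pack at (222–276, 130–208) with the green tag at its lower (robot-side) end. I can't make out the brass yet, so I'll zoom in.

```bash
python3 - <<'E'
from h import *
w=cv2.imread("pics/w1.png"); s=cv2.imread("pics/scene0.png"); c=load("w1.png")
a=cv2.resize(w[115:225,195:305],(400,400),interpolation=cv2.INTER_CUBIC); b=cv2.resize(s[145:185,180:220],(400,400),interpolation=cv2.INTER_CUBIC)
cv2.imwrite("pics/c3.png",np.clip(np.hstack([a,b])*1.5,0,255).astype(np.uint8))
h=cv2.cvtColor(w,cv2.COLOR_BGR2HSV); m=cv2.inRange(h,(7,150,80),(19,255,255)); m[240:]=0
p=np.argwhere(m)[:,::-1]; print("fin",cv2.minAreaRect(p.astype(np.float32)))
k=cv2.inRange(h,(0,0,0),(180,255,70)); k[:120]=0;k[215:]=0;k[:,:205]=0;k[:,300:]=0
g=cv2.inRange(h,(50,120,60),(80,255,255)); g[:120]=0;g[215:]=0;g[:,:205]=0;g[:,300:]=0
q=np.argwhere(k|m&255|g)[:,::-1].astype(np.float32); r=cv2.minAreaRect(q); print("slab",r)
B=cv2.boxPoints(r); W=np.array([onz(c,x,.02) for x in B]); print(W.round(4),W.mean(0).round(4))
F=cv2.boxPoints(cv2.minAreaRect(p.astype(np.float32))); Z=np.array([onz(c,x,.066) for x in F]); print(Z.round(4),Z.mean(0).round(4))
E
```

```text
fin ((195.0244598388672, 153.3828125), (137.65011596679688, 124.87889099121094), 70.82099914550781)
slab ((204.27789306640625, 154.66136169433594), (136.95806884765625, 148.9381103515625), 74.56034851074219)
[[ 0.5372 -0.1709  0.02  ]
 [ 0.504  -0.3312  0.02  ]
 [ 0.3506 -0.3062  0.02  ]
 [ 0.3815 -0.1191  0.02  ]] [ 0.4433 -0.2318  0.02  ]
[[ 0.5285 -0.1909  0.066 ]
 [ 0.5113 -0.3079  0.066 ]
 [ 0.3797 -0.2925  0.066 ]
 [ 0.3929 -0.1562  0.066 ]] [ 0.4531 -0.2369  0.066 ]
```

View pics/c3.png

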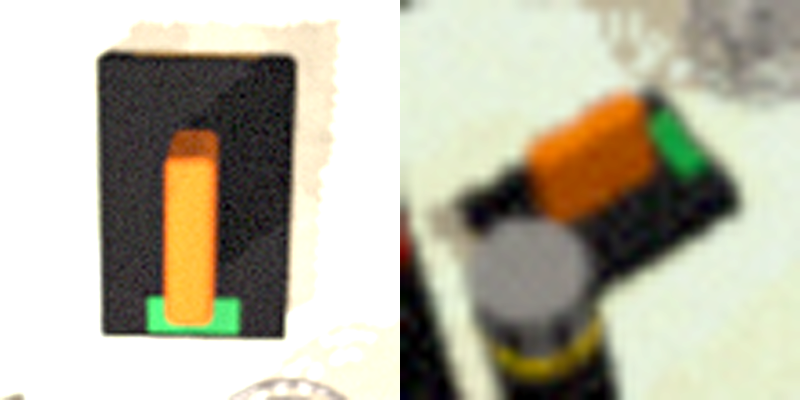

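The pack's far end shows a brass sliver along its top edge at crop (200,52), so the contacts point away from the robot. I'll compute its pose and the next move.

```bash
python3 - <<'E'
from h import *
c=load("w1.png"); ct=load("top0.png")
C=lambda u,v:(195+u*.275,115+v*.275)
W=np.array([onz(c,C(*p),.02) for p in [(100,57),(296,58),(285,336),(103,333)]]); print(W.round(4),W.mean(0).round(4), np.linalg.norm(W-np.roll(W,1,0),axis=1).round(4))
Z=np.array([onz(c,C(*p),.066) for p in [(167,157),(216,157),(213,323),(168,323)]]); print(Z.round(4),Z.mean(0).round(4),np.linalg.norm(Z-np.roll(Z,1,0),axis=1).round(4))
for A in(W,Z):
    d=(A[0]+A[1]-A[2]-A[3]); print("yaw",np.degrees(np.arctan2(d[1],d[0])))
print("fin top two-view",two(c,C(190,240),ct,(150+583/3,95+297/3)))
E
```

```text
[[ 0.4635 -0.2671  0.02  ]
 [ 0.4365 -0.3217  0.02  ]
 [ 0.354  -0.2796  0.02  ]
 [ 0.3819 -0.2247  0.02  ]] [ 0.409  -0.2733  0.02  ] [0.0919 0.0609 0.0926 0.0616]
[[ 0.4334 -0.278   0.066 ]
 [ 0.4275 -0.2901  0.066 ]
 [ 0.3842 -0.2679  0.066 ]
 [ 0.3899 -0.2562  0.066 ]] [ 0.4088 -0.2731  0.066 ] [0.0486 0.0135 0.0487 0.013 ]
yaw -27.268628995846175
yaw -26.886119160968807
fin top two-view (array([ 0.40747337, -0.27267112,  0.06033802]), np.float64(0.0015283340863296035))
```

{"op": "apply_moves", "data": {"delta_pos": [[0.0225,0.03,0],[0.0225,0.03,0],[0.0225,0.03,-0.1],[0.0225,0.03,-0.2],[0.0225,0.03,-0.25],[0.0225,0.03,-0.25],[0.0225,0.03,-0.25]], "dr": [[0,0,-0.03],[0,0,-0.03],[0,0,-0.03],[0,0,-0.03],[0,0,-0.03],[0,0,-0.03],[0,0,-0.03]], "jaw": [0.5,0.5,0.5,0.5,0.5,0.5,0.5]}}

```text
time: 1.62
tool_pos: [0.4087, -0.2741, 0.0866]
tool_rot: [-3.141, 0.002, -0.474]
contact_force: [0.3, 0.1, 1.0]
opening: 0.046
grip_force: 0.0
```

```bash
python3 - <<'E'
from h import *
st(); im,c=snap("wrist","w2.png"); st()
w=cv2.imread("pics/w2.png"); h=cv2.cvtColor(w,cv2.COLOR_BGR2HSV); m=cv2.inRange(h,(7,150,120),(17,255,255)); n,l,s_,ce=cv2.connectedComponentsWithStats(m)
for i in range(1,n):
    if s_[i,4]>150: print(s_[i],ce[i].round(1),onz(c,ce[i],.066).round(4))
E
```

```text
1.62 q [-0.746  0.449  1.799 -0.     0.895  1.298] p [ 0.4087 -0.2741  0.0866] r [-3.141e+00  2.000e-03 -4.740e-01] F [0.3 0.1 1. ] op 0.046 g 0.0
1.67 q [-0.746  0.448  1.797 -0.     0.895  1.299] p [ 0.4096 -0.2746  0.0878] r [ 3.141e+00 -1.000e-03 -4.740e-01] F [ 0.2 -0.2  0.8] op 0.0459 g 0.0
[ 243  176   21   78 1280] [253.4 219.9] [ 0.4123 -0.2739  0.066 ]
```

{"op": "apply_moves", "data": {"delta_pos": [[0,0.0025,-0.07],[0,0.0025,-0.128],[0,0.0025,-0.128],[0,0.0025,-0.128],[0,0.0025,-0.128],[0,0.0025,-0.128],[0,0.0025,-0.128],[0,0.0025,-0.128]], "dr": [[0,0,0],[0,0,0],[0,0,0],[0,0,0],[0,0,0],[0,0,0],[0,0,0],[0,0,0]], "jaw": [0.5,0.5,0.5,0,0,0,0,0], "force": 30}}

```text
time: 2.33
tool_pos: [0.41, -0.2727, 0.0366]
tool_rot: [3.141, -0.002, -0.473]
contact_force: [-0.0, 0.4, -0.4]
opening: 0.0172
grip_force: 0.0
```

{"op": "apply_moves", "data": {"delta_pos": [[0,0,0],[0,0,0.05],[0,0,0.1],[0,0,0.1],[0,0,0.1]], "dr": [[0,0,0],[0,0,0],[0,0,0],[0,0,0],[0,0,0]], "jaw": [0,0,0,0,0]}}

```text
time: 2.75
tool_pos: [0.4098, -0.2725, 0.0758]
tool_rot: [3.141, -0.002, -0.473]
contact_force: [-0.1, -0.1, -4.1]
opening: 0.0137
grip_force: 30.0
```

```bash
python3 -c "
from h import *
st(); snap('wrist','w3.png'); snap('top','top3.png')
a=cv2.imread('pics/w3.png'); b=cv2.imread('pics/top3.png')
cv2.imwrite('pics/c4.png',np.hstack([cv2.resize(a[:300],(400,234)),cv2.resize(b[90:240,150:406],(400,234))]))"
```

```text
2.75 q [-0.743  0.465  1.812 -0.     0.863  1.301] p [ 0.4098 -0.2725  0.0758] r [ 3.141e+00 -2.000e-03 -4.730e-01] F [-0.1 -0.1 -4.1] op 0.0137 g 30.0
```

View pics/c4.png

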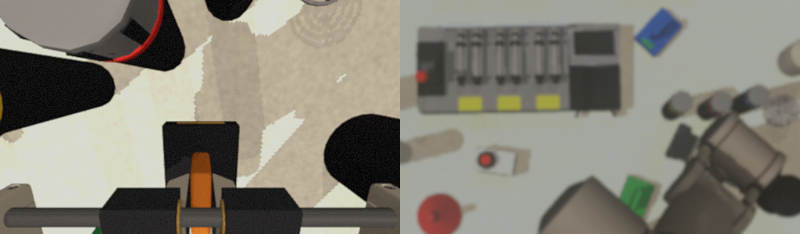

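The pack is held with the brass end forward (c4: brass edge at (200,122)). Next I'll move it in front of the dock.

{"op": "apply_moves", "data": {"delta_pos": [[0,0,0.1],[0.05,0.15,0.1],[0.05,0.25,0.1],[0.05,0.35,0.1],[0.05,0.45,0.1],[0.05,0.55,0.1],[0.05,0.575,0.1],[0.05,0.575,0.1]], "dr": [[0,0,0],[0,0,0.2],[0,0,0.4],[0,0,0.6],[0,0,0.8],[0,0,0.946],[0,0,0.946],[0,0,0.946]], "jaw": [0,0,0,0,0,0,0,0]}}

```text
time: 3.52
tool_pos: [0.4276, -0.0378, 0.1142]
tool_rot: [-3.139, 0.004, 0.004]
contact_force: [-0.6, 0.0, -4.2]
opening: 0.0136
grip_force: 30.0
```

{"op": "apply_moves", "data": {"delta_pos": [[0,0,0],[0,0,0],[0,0,0]], "dr": [[0,0,0],[0,0,0],[0,0,0]], "jaw": [0,0,0]}}

```text
time: 3.77
tool_pos: [0.4294, -0.043, 0.115]
tool_rot: [3.142, 0.001, -0.001]
contact_force: [0.0, -0.8, -2.7]
opening: 0.0139
grip_force: 30.0
```

```bash
python3 -c "
from h import *
st(); snap('wrist','w4.png')"
```

```text
3.77 q [-0.278  0.313  1.926 -0.     0.904  1.295] p [ 0.4294 -0.043   0.115 ] r [ 3.142e+00  1.000e-03 -1.000e-03] F [ 0.  -0.8 -2.7] op 0.0139 g 30.0
```

View pics/w4.png

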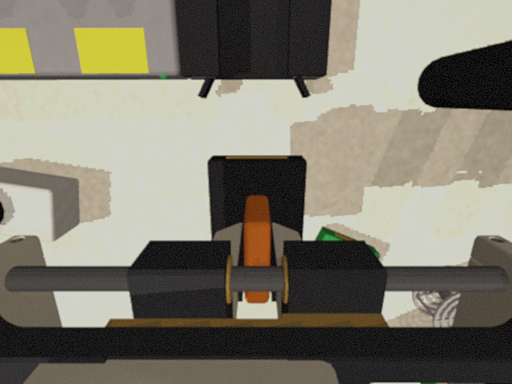

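The w4 picture shows the dock mouth with its flares at (208,88) and (302,88), its lip lines near x=218 and 288, and the front edge level at row 77. I'll measure them finely.

```bash
python3 - <<'E'
from h import *
c=load("w4.png"); w=cv2.imread("pics/w4.png").astype(float)
g=w.mean(2)
print("rows20-70 avg cols", [(i,round(v)) for i,v in enumerate(g[20:70].mean(0))][170:335:1][::1][:0])
pr=cv2.GaussianBlur(g[10:70].mean(0)[None],(3,1),0)[0]; d=np.diff(pr); print("edges",[(i,round(d[i],1)) for i in range(170,335) if abs(d[i])>1.2])
print("pack cols rows180:200",[(i,round(x,1)) for i,x in enumerate(np.diff(g[175:192].mean(0))) if 195<i<320 and abs(x)>12])
for r in(40,150,250,320): 
    col=g[:,r]; print("front edge row @",r,[(i,round(np.diff(col)[i])) for i in range(60,110) if abs(np.diff(col)[i])>12])
for u in (178,218,253,288,327): print(u,onz(c,(u,40),.042).round(4),onz(c,(u,70),.042).round(4),onz(c,(u,77),.042).round(4))
for p in[(205,95),(305,95)]: print(p,onz(c,p,.042).round(4),onz(c,p,.012).round(4))
for p in [(209.5,157),(305.5,157)]: print("pack",onz(c,p,.099).round(4))
E
python3 - <<'E'
import cv2,numpy as np
a=cv2.imread("pics/w4.png")[0:170,165:345]; b=np.clip(a.astype(float)*4,0,255).astype(np.uint8)
cv2.imwrite("pics/c5.png",cv2.resize(b,None,fx=3.5,fy=3.5,interpolation=cv2.INTER_CUBIC))
E
```

```text
rows20-70 avg cols []
edges [(170, np.float64(-4.0)), (171, np.float64(-5.6)), (172, np.float64(-7.5)), (173, np.float64(-9.5)), (174, np.float64(-12.1)), (175, np.float64(-14.8)), (176, np.float64(-15.6)), (177, np.float64(-14.0)), (178, np.float64(-10.8)), (179, np.float64(-6.8)), (180, np.float64(-2.8)), (215, np.float64(-2.7)), (216, np.float64(-5.7)), (217, np.float64(-5.6)), (218, np.float64(-1.7)), (219, np.float64(2.5)), (220, np.float64(2.2)), (249, np.float64(2.8)), (250, np.float64(3.9)), (251, np.float64(2.2)), (275, np.float64(-1.3)), (286, np.float64(-3.2)), (287, np.float64(-2.6)), (288, np.float64(2.2)), (289, np.float64(4.4)), (290, np.float64(2.4)), (325, np.float64(5.3)), (326, np.float64(16.7)), (327, np.float64(27.1)), (328, np.float64(31.4)), (329, np.float64(27.6)), (330, np.float64(16.4)), (331, np.float64(5.3))]
pack cols rows180:200 [(207, np.float64(-58.7)), (208, np.float64(-80.1)), (209, np.float64(-31.8)), (304, np.float64(62.0)), (305, np.float64(62.9)), (306, np.float64(14.7))]
front edge row @ 40 [(74, -18), (75, -23), (76, -19), (78, 48), (79, 76), (80, 25)]
front edge row @ 150 [(74, -23), (75, -23), (78, 68), (79, 59)]
front edge row @ 250 [(70, -14), (78, 93), (79, 70)]
front edge row @ 320 [(61, -16), (62, 15), (69, 14), (75, 28), (76, 48), (77, 52), (78, 13), (92, 13), (93, 22)]
178 [0.5536 0.0147 0.042 ] [0.5331 0.0165 0.042 ] [0.5282 0.0169 0.042 ]
218 [ 0.5536 -0.0148  0.042 ] [ 0.5331 -0.0139  0.042 ] [ 0.5282 -0.0137  0.042 ]
253 [ 0.5536 -0.0406  0.042 ] [ 0.5331 -0.0405  0.042 ] [ 0.5282 -0.0405  0.042 ]
288 [ 0.5536 -0.0664  0.042 ] [ 0.5331 -0.0671  0.042 ] [ 0.5282 -0.0673  0.042 ]
327 [ 0.5536 -0.0952  0.042 ] [ 0.5331 -0.0967  0.042 ] [ 0.5282 -0.0971  0.042 ]
(205, 95) [ 0.5151 -0.003   0.042 ] [0.5157 0.0022 0.012 ]
(305, 95) [ 0.5151 -0.081   0.042 ] [ 0.5156 -0.0859  0.012 ]
pack [ 0.4774 -0.0137  0.099 ]
pack [ 0.4773 -0.0738  0.099 ]
```

View pics/c5.png

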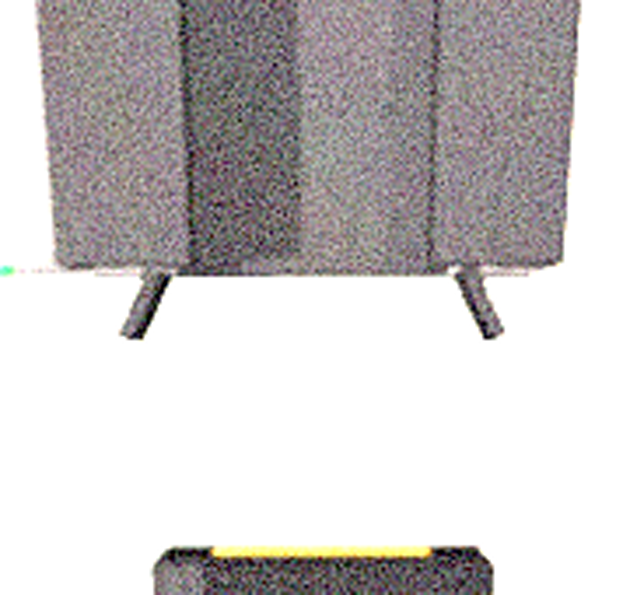

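{"op": "apply_moves", "data": {"delta_pos": [[0,0.0055,-0.08],[0,0.0055,-0.163],[0,0.0055,-0.163],[0,0.0055,-0.163],[0.05,0.0055,-0.163],[0.1,0.0055,-0.163],[0.15,0.0055,-0.163],[0.15,0.0055,-0.163]], "dr": [[0,0,0],[0,0,0],[0,0,0],[0,0,0],[0,0,0],[0,0,0],[0,0,0],[0,0,0]], "jaw": [0,0,0,0,0,0,0,0]}}

```text
time: 4.48
tool_pos: [0.4926, -0.0409, 0.0521]
tool_rot: [3.141, -0.004, -0.001]
contact_force: [1.4, -1.0, -5.8]
opening: 0.0138
grip_force: 30.0
```

{"op": "apply_moves", "data": {"delta_pos": [[0.02,0,0],[0.04,0,0],[0.06,0,0],[0.08,0,0],[0.08,0,0]], "dr": [[0,0,0],[0,0,0],[0,0,0],[0,0,0],[0,0,0]], "jaw": [0,0,0,0,0]}}

```text
time: 4.9
tool_pos: [0.5231, -0.0402, 0.0506]
tool_rot: [3.141, -0.002, -0.0]
contact_force: [0.0, -0.2, -2.7]
opening: 0.014
grip_force: 30.0
```

```bash
python3 -c "
from h import *
s=st(); print(s['torque'].round(2)); snap('wrist','w5.png')
c=load('w5.png'); g=cv2.imread('pics/w5.png').mean(2)
"
```

```text
4.9 q [-0.223  0.55   1.744  0.     0.847  1.348] p [ 0.5231 -0.0402  0.0506] r [ 3.141e+00 -2.000e-03 -0.000e+00] F [ 0.  -0.2 -2.7] op 0.014 g 30.0
[ 0.04  0.05 -0.02]
```

{"op": "apply_moves", "data": {"delta_pos": [[0.03,0,0],[0.06,0,0],[0.09,0,0],[0.11,0,0],[0.125,0,0],[0.135,0,0],[0.142,0,0],[0.142,0,0]], "dr": [[0,0,0],[0,0,0],[0,0,0],[0,0,0],[0,0,0],[0,0,0],[0,0,0],[0,0,0]], "jaw": [0,0,0,0,0,0,0,0]}}

```text
time: 5.62
tool_pos: [0.5771, -0.0401, 0.0499]
tool_rot: [-3.141, 0.002, -0.001]
contact_force: [0.3, -0.3, 0.5]
opening: 0.0023
grip_force: 0.0
```

```bash
python3 -c "
from h import *
s=st(); print(s['torque'].round(2))"
```

```text
5.62 q [-0.202  0.629  1.583 -0.     0.932  1.37 ] p [ 0.5771 -0.0401  0.0499] r [-3.141e+00  2.000e-03 -1.000e-03] F [ 0.3 -0.3  0.5] op 0.0023 g 0.0
[-0.02 -0.02  0.01]
```

```bash
python3 -c "
from h import *
snap('wrist','w6.png');snap('scene','s6.png')
a=cv2.imread('pics/w6.png');b=cv2.imread('pics/s6.png')
cv2.imwrite('pics/c6.png',np.hstack([np.clip(a[0:300,100:400]*1.8,0,255).astype(np.uint8),cv2.resize(b[180:260,170:270],(375,300),interpolation=cv2.INTER_CUBIC)]))"
```

```text
(no output)
```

View pics/c6.png

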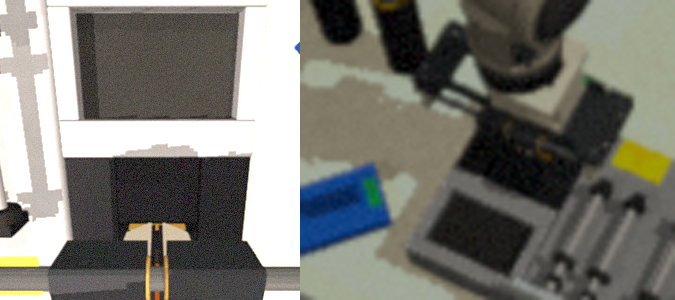

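The fingers slipped off the fin, and the pack has stopped partway into the dock, with its brass end visible at c6 (156,227). I'll lift and look.

{"op": "apply_moves", "data": {"delta_pos": [[0,0,0.1],[0,0,0.2],[-0.1,0,0.25],[-0.15,0,0.25],[-0.15,0,0.25],[-0.15,0,0.25]], "dr": [[0,0,0],[0,0,0],[0,0,0],[0,0,0],[0,0,0],[0,0,0]], "jaw": [0,0,0,0.4,0.4,0.4]}}

```text
time: 6.22
tool_pos: [0.5186, -0.0401, 0.1518]
tool_rot: [3.141, -0.003, -0.0]
contact_force: [0.5, -0.1, -0.3]
opening: 0.016
grip_force: 0.0
```

```bash
python3 -c "
from h import *
st();snap('wrist','w7.png')
a=cv2.imread('pics/w7.png')
cv2.imwrite('pics/c7.png',cv2.resize(np.clip(a[60:300,120:400]*2.2,0,255).astype(np.uint8),None,fx=2.5,fy=2.5))"
```

```text
6.22 q [-0.225  0.405  1.651  0.     1.082  1.347] p [ 0.5186 -0.0401  0.1518] r [ 3.141e+00 -3.000e-03 -0.000e+00] F [ 0.5 -0.1 -0.3] op 0.016 g 0.0
```

View pics/c7.png

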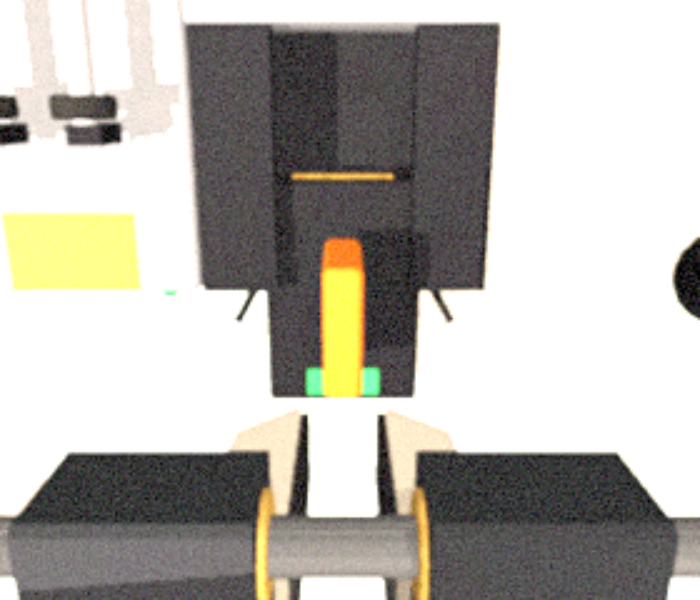

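The pack sits straight and about half in, with brass at c7 (343,176). It probably rubbed the lips because I carried it about 2 mm high. I'll push the fin's rear face with closed fingers, which adds no lift.

```bash
python3 - <<'E'
from h import *
c=load("w7.png"); C=lambda u,v:(120+u/2.5,60+v/2.5)
print("brass front z.032",onz(c,C(343,174),.032))
print("rear slab",onz(c,C(273,396),.032),onz(c,C(414,396),.032))
print("fin top", [onz(c,C(*p),.078).round(4) for p in[(322,270),(363,270),(322,396),(363,396)]])
print("dock lips",[onz(c,C(*p),.042).round(4) for p in[(272,200),(415,200)]],"stop wall",onz(c,C(340,30),.042))
E
```

```text
brass front z.032 [ 0.5737586  -0.04088031  0.032     ]
rear slab [ 0.48022914 -0.01099056  0.032     ] [ 0.48023891 -0.07146932  0.032     ]
fin top [array([ 0.5462, -0.0337,  0.078 ]), array([ 0.5462, -0.0475,  0.078 ]), array([ 0.5   , -0.0333,  0.078 ]), array([ 0.5  , -0.048,  0.078])]
dock lips [array([ 0.565 , -0.0139,  0.042 ]), array([ 0.565 , -0.0682,  0.042 ])] stop wall [ 0.62471605 -0.03971436  0.042     ]
```

{"op": "apply_moves", "data": {"delta_pos": [[-0.1,0,0],[-0.14,0,0],[-0.14,0,-0.1],[-0.14,0,-0.2],[-0.14,0,-0.258],[-0.14,0,-0.258],[-0.14,0,-0.258]], "dr": [[0,0,0],[0,0,0],[0,0,0],[0,0,0],[0,0,0],[0,0,0],[0,0,0]], "jaw": [0,0,0,0,0,0,0]}}

```text
time: 6.85
tool_pos: [0.4627, -0.04, 0.0463]
tool_rot: [-3.141, 0.002, -0.0]
contact_force: [-0.0, 0.4, 0.6]
opening: 0.0005
grip_force: 0.0
```

{"op": "apply_moves", "data": {"delta_pos": [[0.05,0,0],[0.08,0,0],[0.1,0,0],[0.12,0,0],[0.14,0,0],[0.15,0,0]], "dr": [[0,0,0],[0,0,0],[0,0,0],[0,0,0],[0,0,0],[0,0,0]], "jaw": [0,0,0,0,0,0]}}

```text
time: 7.35
tool_pos: [0.5234, -0.0401, 0.0479]
tool_rot: [3.141, -0.001, -0.0]
contact_force: [-2.8, 0.3, 2.0]
opening: 0.0008
grip_force: 1.6
```

```bash
python3 -c "
from h import *
st()"
```

```text
7.35 q [-0.222  0.555  1.744 -0.     0.841  1.348] p [ 0.5234 -0.0401  0.0479] r [ 3.141e+00 -1.000e-03 -0.000e+00] F [-2.8  0.3  2. ] op 0.0008 g 1.6
```

{"op": "apply_moves", "data": {"delta_pos": [[0.01,0,0],[0.02,0,0],[0.03,0,0],[0.04,0,0],[0.05,0,0],[0.054,0,0],[0.054,0,0]], "dr": [[0,0,0],[0,0,0],[0,0,0],[0,0,0],[0,0,0],[0,0,0],[0,0,0]], "jaw": [0,0,0,0,0,0,0]}}

```text
time: 7.93
tool_pos: [0.5443, -0.0401, 0.047]
tool_rot: [3.141, -0.0, -0.0]
contact_force: [-2.5, 1.0, 0.3]
opening: 0.0003
grip_force: 0.5
```

{"op": "apply_moves", "data": {"delta_pos": [[0.003,0,0],[0.006,0,0],[0.006,0,0]], "dr": [[0,0,0],[0,0,0],[0,0,0]], "jaw": [0,0,0]}}

```text
time: 8.18
tool_pos: [0.5443, -0.04, 0.0469]
tool_rot: [-3.141, 0.004, 0.0]
contact_force: [-9.9, -0.7, 6.4]
opening: 0.0005
grip_force: 4.6
```

{"op": "apply_moves", "data": {"delta_pos": [[0.004,0,0],[0.008,0,0],[0.008,0,0]], "dr": [[0,0,0],[0,0,0],[0,0,0]], "jaw": [0,0,0]}}

```text
time: 8.43
tool_pos: [0.5443, -0.04, 0.0469]
tool_rot: [-3.141, 0.011, 0.0]
contact_force: [-20.5, -2.4, 14.9]
opening: -0.0002
grip_force: 10.5
```

{"op": "apply_moves", "data": {"delta_pos": [[-0.05,0,0],[-0.1,0,0.05],[-0.1,0,0.15],[-0.1,0,0.25],[-0.1,0,0.25],[-0.1,0,0.25]], "dr": [[0,0,0],[0,0,0],[0,0,0],[0,0,0],[0,0,0],[0,0,0]], "jaw": [0,0,0,0.9,0.9,0.9]}}

```text
time: 8.93
tool_pos: [0.5116, -0.0404, 0.1496]
tool_rot: [3.14, -0.007, -0.0]
contact_force: [-0.3, 0.2, -0.6]
opening: 0.0159
grip_force: 0.0
```

```bash
python3 - <<'E'
from h import *
st(); im,c=snap("wrist","w8.png")
w=cv2.imread("pics/w8.png"); h=cv2.cvtColor(w,cv2.COLOR_BGR2HSV); m=cv2.inRange(h,(7,150,120),(17,255,255)); n,l,s_,ce=cv2.connectedComponentsWithStats(m)
for i in range(1,n):
    if s_[i,4]>150: x,y,a,b,_=s_[i]; print(s_[i],onz(c,(x+a/2,y+b-.5),.078).round(4))
E
```

```text
8.93 q [-0.228  0.394  1.677  0.     1.064  1.343] p [ 0.5116 -0.0404  0.1496] r [ 3.14  -0.007 -0.   ] F [-0.3  0.2 -0.6] op 0.0159 g 0.0
[ 247   86   18   64 1109] [ 0.5554 -0.0402  0.078 ]
```

The pack is home: it reached a hard stop, the push force rose to 20 N, and the fin moved the expected 55 mm. Next is the timer.

{"op": "apply_moves", "data": {"delta_pos": [[-0.08,0.05,0.1],[-0.15,0.13,0.13],[-0.25,0.2,0.13],[-0.35,0.25,0.13],[-0.39,0.25,0.13],[-0.39,0.25,0.13]], "dr": [[0,0,0.25],[0,0,0.5],[0,0,0.75],[0,0,1],[0,0,1],[0,0,1]], "jaw": [0.9,0.9,0.9,0.9,0.9,0.9]}}

```text
time: 9.48
tool_pos: [0.3464, 0.062, 0.1971]
tool_rot: [-3.137, 0.006, 0.503]
contact_force: [-0.7, 0.1, -1.6]
opening: 0.0596
grip_force: 0.0
```

{"op": "apply_moves", "data": {"delta_pos": [[0,0.08,0],[0,0.12,0],[0,0.12,0],[0,0.12,0],[0,0.12,0],[0,0.12,0]], "dr": [[0,0,0.25],[0,0,0.5],[0,0,0.75],[0,0,1],[0,0,1],[0,0,1]], "jaw": [0.9,0.9,0.9,0.9,0.9,0.9]}}

```text
time: 9.98
tool_pos: [0.3532, 0.1079, 0.1981]
tool_rot: [-3.14, 0.001, 0.996]
contact_force: [0.3, 0.5, 0.2]
opening: 0.0824
grip_force: 0.0
```

```bash
python3 -c "
from h import *
st();_,c=snap('wrist','w9.png'); print(px(c,(.418,.174,.042)),px(c,(.39,.174,.02)))"
```

```text
9.98 q [ 0.088  0.085  1.948 -0.     1.11   0.663] p [0.3532 0.1079 0.1981] r [-3.14e+00  1.00e-03  9.96e-01] F [0.3 0.5 0.2] op 0.0824 g 0.0
[274.6777576  91.5456119] [252.771941   106.12582726]
```

View pics/w9.png

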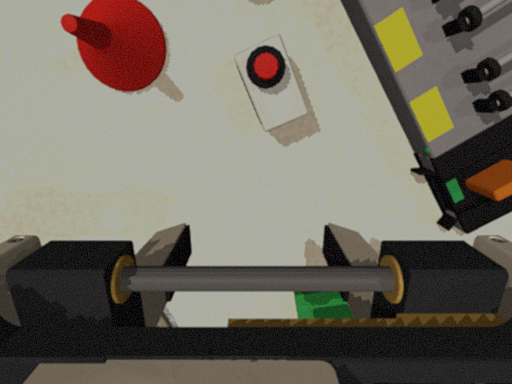

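The timer shows at (236–305, 36–130) with its button at (266,66), and the left (-x) edge has a thin dark line. I'll check that numerically for the display.

```bash
python3 - <<'E'
from h import *
from scipy.ndimage import map_coordinates as mc
c=load("w9.png"); g=cv2.cvtColor(cv2.imread("pics/w9.png"),cv2.COLOR_BGR2GRAY).astype(float)
def prof(a,b,n): return mc(cv2.GaussianBlur(g,(3,3),0),[np.linspace(a[1],b[1],n),np.linspace(a[0],b[0],n)],order=1).round().astype(int)
# across timer perpendicular to its long axis, at button-free end
for k in (.5,.65,.8):
    L=np.array([236,55])*(1-k)+np.array([268,130])*k; n=np.array([75,-32])/81.5
    print(k,prof(L-12*n,L+60*n,73).tolist())
m=((g>150)).astype(np.uint8)
w=cv2.imread("pics/w9.png"); h=cv2.cvtColor(w,cv2.COLOR_BGR2HSV)
r=cv2.inRange(h,(0,150,100),(6,255,255)); n,l,s_,ce=cv2.connectedComponentsWithStats(r)
for i in range(1,n):
    if s_[i,4]>100: print(s_[i],ce[i].round(1),onz(c,ce[i],.060).round(4))
print("timer px HSV", h[105,280],"table",h[160,250])
E
```

```text
0.5 [171, 171, 171, 170, 170, 170, 162, 143, 128, 137, 158, 170, 173, 171, 169, 169, 170, 169, 166, 156, 138, 120, 107, 93, 73, 52, 34, 32, 27, 22, 22, 19, 17, 16, 15, 17, 18, 22, 28, 31, 39, 51, 71, 93, 110, 120, 126, 127, 127, 126, 125, 124, 129, 143, 158, 165, 162, 149, 135, 130, 132, 132, 133, 144, 160, 168, 171, 171, 171, 171, 171, 171, 171]
0.65 [170, 169, 169, 170, 171, 170, 163, 144, 128, 139, 160, 169, 171, 169, 169, 170, 171, 170, 170, 170, 170, 171, 172, 172, 173, 172, 172, 171, 171, 172, 172, 171, 169, 166, 166, 169, 171, 171, 171, 171, 172, 172, 172, 173, 172, 171, 171, 172, 171, 171, 170, 170, 170, 170, 170, 166, 155, 139, 128, 128, 131, 132, 140, 152, 163, 169, 171, 172, 171, 171, 171, 172, 172]
0.8 [170, 170, 170, 170, 170, 169, 160, 138, 126, 142, 161, 170, 171, 170, 169, 169, 169, 169, 169, 169, 170, 171, 172, 172, 172, 172, 172, 172, 172, 172, 172, 172, 171, 170, 170, 171, 172, 171, 171, 172, 172, 172, 172, 171, 171, 171, 172, 172, 170, 169, 169, 171, 171, 171, 168, 160, 145, 132, 129, 128, 130, 137, 148, 160, 169, 172, 171, 171, 172, 172, 172, 172, 171]
[  77    0   88   91 4905] [123.4  43. ] [0.3192 0.2891 0.06  ]
[ 61  14  17  19 232] [69.3 22.9] [0.288  0.3293 0.06  ]
[254  53  24  26 490] [265.6  65.2] [0.4222 0.1994 0.06  ]
timer px HSV [ 28  24 172] table [ 32  23 174]
```

```bash
python3 - <<'E'
from h import *
c=load("scene0.png"); g=cv2.imread("pics/scene0.png").mean(2)
# timer centre/yaw from button-based corners
C=np.array([.4185,.174]); yw=np.arctan2(-.009,.076); ex=np.array([np.cos(yw),np.sin(yw)]); ey=np.array([-np.sin(yw),np.cos(yw)])
print("yaw",yw)
for nm,f in(("+x",lambda a,z:C+ex*.026+ey*a),("+y",lambda a,z:C+ey*.0425+ex*a)):
    for z in(.034,.021,.008):
        print(nm,z,[int(g[int(round(p[1])),int(round(p[0]))]) for a in(-.03,-.02,-.01,0,.01,.02,.03) for p in [px(c,[*f(a,z),z])]])
E
```

```text
yaw -0.11787210319721633
+x 0.034 [77, 80, 98, 80, 82, 102, 83]
+x 0.021 [74, 74, 73, 76, 76, 73, 73]
+x 0.008 [96, 81, 93, 87, 76, 85, 78]
+y 0.034 [149, 141, 130, 133, 147, 147, 80]
+y 0.021 [150, 142, 140, 147, 135, 99, 79]
+y 0.008 [137, 140, 136, 127, 116, 80, 94]
```

{"op": "apply_moves", "data": {"delta_pos": [[0,0,-0.05],[0,0,-0.1],[0,0,-0.2],[0,0,-0.2],[0,0,-0.2],[0,0,-0.2]], "dr": [[0,-0.25,0],[0,-0.5,0],[0,-0.75,0],[0,-1,0],[0,-1,0],[0,-1,0]], "jaw": [0.9,0.9,0.9,0.9,0.9,0.9]}}

```text
time: 10.53
tool_pos: [0.3478, 0.111, 0.1344]
tool_rot: [2.726, -0.244, 1.046]
contact_force: [-0.1, -0.1, -1.6]
opening: 0.0825
grip_force: 0.0
```

```bash
python3 - <<'E'
from h import *
st(); _,c=snap("wrist","w10.png"); g=cv2.imread("pics/w10.png").mean(2)
C=np.array([.4185,.174]); yw=-.118; ex=np.array([np.cos(yw),np.sin(yw)]); ey=np.array([-np.sin(yw),np.cos(yw)])
print(c[2])
for z in(.042,.036,.03,.024,.018,.012,.006):
    print(z,[(int(p[0]),int(p[1]),int(g[int(p[1]),int(p[0])])) if 0<p[1]<383 and 0<p[0]<511 else None for a in(-.035,-.02,-.01,0,.01,.02,.035) for p in [px(c,[*(C-ex*.026+ey*a),z])]])
E
```

```text
10.53 q [ 0.181 -0.004  2.408 -0.34   0.283  1.062] p [0.3478 0.111  0.1344] r [ 2.726 -0.244  1.046] F [-0.1 -0.1 -1.6] op 0.0825 g 0.0
[0.31465123 0.18179394 0.29432914]
0.042 [(232, 165, 137), (225, 151, 180), (220, 141, 181), (214, 131, 164), (209, 121, 162), (203, 111, 118), (195, 95, 109)]
0.036 [(230, 165, 132), (223, 151, 151), (218, 142, 125), (213, 132, 117), (207, 122, 69), (202, 112, 54), (194, 97, 29)]
0.03 [(228, 165, 134), (221, 152, 50), (216, 142, 38), (211, 133, 42), (206, 123, 48), (201, 114, 61), (193, 99, 13)]
0.024 [(227, 166, 146), (219, 152, 9), (215, 143, 73), (210, 134, 72), (204, 124, 65), (199, 115, 67), (191, 100, 5)]
0.018 [(225, 166, 142), (218, 153, 14), (213, 144, 66), (208, 135, 66), (203, 125, 66), (198, 116, 59), (190, 102, 2)]
0.012 [(223, 166, 132), (216, 153, 19), (212, 144, 61), (207, 136, 53), (202, 127, 41), (197, 117, 36), (189, 103, 76)]
0.006 [(222, 166, 131), (215, 154, 14), (210, 145, 39), (205, 136, 87), (201, 127, 56), (196, 118, 98), (188, 105, 177)]
```

The display (dark frame, lit digits) is on the -x face, so no flip is needed. I'll refine the timer pose from w9 and fit the arm's kinematics for the tube plan.

```bash
cat > kin.py <<'E'
import numpy as np
from scipy.optimize import least_squares
from scipy.spatial.transform import Rotation as R
D=[eval(l) for l in open("log.txt")]
def fk(q,p):
    h,a,L1,L2,L3,s6=p
    r=R.from_euler("z",q[0]); x=r.apply([a,0,h])
    r1=r*R.from_euler("y",q[1]); x=x+r1.apply([0,0,L1])
    r2=r1*R.from_euler("y",q[2])*R.from_euler("z",q[3]); x=x+r2.apply([0,0,L2])
    r3=r2*R.from_euler("y",q[4])*R.from_euler("z",q[5]+s6); return x+r3.apply([0,0,L3]),r3
def res(p,D=D):
    o=[]
    for q,t,e in D:
        x,r=fk(q,p); o+=list((x-t)/.001); o+=list((r.inv()*R.from_euler("xyz",e)).as_rotvec()/.003)
    return o
P0=[.35,0.,.4,.4,.25,-np.pi/2]
def fit():
    best=None
    for s in(-1,1):
        f=least_squares(res,[.35,0,.4,.4,.25,s*np.pi/2],loss="soft_l1")
        if best is None or f.cost<best.cost: best=f
    return best.x,best.cost
LO=np.array([-2.53,-.77,.04,-1,.28,-3.11]);HI=np.array([2.53,2.02,2.7,4.14,2.66,3.11])
def ik(pos,rot,p,q0):
    f=lambda q:np.r_[(fk(q,p)[0]-pos)/.001,(fk(q,p)[1].inv()*rot).as_rotvec()/.003]
    s=least_squares(f,np.clip(q0,LO+.01,HI-.01),bounds=(LO,HI)); return s.x,np.abs(s.fun).max()
E
python3 - <<'E'
from h import *; import kin
p,cst=kin.fit(); print(p.round(4),cst, np.abs(kin.res(p)).max()); np.save("kp.npy",p)
c=load("w9.png"); ct=load("top0.png")
W=np.array([onz(c,q,.042) for q in[(236,55),(275,36),(305,113),(268,130)]]); print(W.round(4),W.mean(0).round(4),np.linalg.norm(W-np.roll(W,1,0),axis=1).round(4))
d=W[0]+W[1]-W[2]-W[3]; print("yaw",np.arctan2(-d[0],d[1]))
print("button 2view",two(c,(265.6,65.2),ct,(204.3,191.9)))
E
```

```text
[ 0.0851  0.0073  0.5208  0.3432  0.2519 -4.7124] 1070.144856834027 78.63981372752485
[[0.4034 0.2253 0.042 ]
 [0.4459 0.2184 0.042 ]
 [0.434  0.1376 0.042 ]
 [0.3908 0.144  0.042 ]] [0.4185 0.1813 0.042 ] [0.0822 0.043  0.0816 0.0436]
yaw -0.15011532664960905
button 2view (array([0.42477952, 0.20187533, 0.02853166]), np.float64(9.330328295323145e-05))
```

```bash
python3 - <<'E'
s=open("kin.py").read()
s=s.replace("h,a,L1,L2,L3,s6=p","h,a,L1,L2,L3,s6,b,k=p").replace("r1.apply([0,0,L1])","r1.apply([0,0,L1])",1).replace('R.from_euler("z",q[3])','R.from_euler("z",SG*q[3])').replace("r2.apply([0,0,L2])","r2.apply([0,0,L2])+(r1*R.from_euler('y',q[2])).apply([b,0,0])").replace("D=[eval","SG=1\nD=[eval").replace("s*np.pi/2]","s*np.pi/2,0,0]").replace("r3.apply([0,0,L3])","r3.apply([0,0,L3])")
s=s.replace("P0=[.35,0.,.4,.4,.25,-np.pi/2]\n","")
open("kin.py","w").write(s)
E
python3 - <<'E'
import kin,numpy as np
for sg in(1,-1):
    kin.SG=sg; p,c=kin.fit(); r=np.array(kin.res(p)).reshape(-1,6); print(sg,p.round(4),c); print(r.round(1))
E
```

```text
1 [ 0.168   0.0162  0.5216  0.3778  0.2708 -4.7124  0.0554  0.    ] 1060.8281748359063
[[-41.5 -66.2  -0.3   0.    0.   -0. ]
 [-40.1 -67.    0.5   0.   -0.   -0. ]
 [-40.2 -66.9   0.5   0.    0.   -0. ]
 [-39.9 -67.    0.6   0.   -0.   -0. ]
 [ -7.4 -77.3   1.2   0.    0.   -0. ]
 [ -0.3 -78.3   0.1   0.    0.   -0. ]
 [  3.  -78.6  -1.2   0.    0.   -0. ]
 [ -1.  -78.1  -0.5   0.   -0.   -0. ]
 [ -0.2 -78.3   0.1   0.    0.   -0. ]
 [ -1.8 -78.   -0.3   0.    0.   -0. ]
 [ 18.8 -75.    0.6   0.    0.   -0. ]
 [  0.2 -73.1  -2.2   0.    0.   -0. ]]
-1 [0.1911 0.0145 0.5214 0.3796 0.2932 1.5705 0.0549 0.    ] 1307.7977784195602
[[-4.230e+01 -6.690e+01 -1.000e-01  1.300e+00  4.000e-01  7.000e-01]
 [-4.010e+01 -6.670e+01  3.000e-01 -2.000e-01 -1.000e-01 -1.000e-01]
 [-4.020e+01 -6.670e+01  2.000e-01 -2.000e-01 -1.000e-01 -0.000e+00]
 [-4.000e+01 -6.690e+01  3.000e-01 -1.000e-01 -0.000e+00  1.000e-01]
 [-7.500e+00 -7.710e+01  1.000e+00 -2.000e-01 -1.000e-01 -1.000e-01]
 [-5.000e-01 -7.820e+01 -2.000e-01  0.000e+00  0.000e+00  1.000e-01]
 [ 2.800e+00 -7.840e+01 -1.300e+00 -2.000e-01 -0.000e+00 -0.000e+00]
 [-1.000e+00 -7.820e+01 -4.000e-01  0.000e+00  0.000e+00  1.000e-01]
 [-4.000e-01 -7.820e+01 -2.000e-01 -1.000e-01 -0.000e+00  1.000e-01]
 [-1.600e+00 -7.810e+01 -2.000e-01  1.000e-01  0.000e+00  2.000e-01]
 [ 1.870e+01 -7.500e+01  7.000e-01 -0.000e+00 -0.000e+00  1.000e-01]
 [ 5.000e-01 -1.970e+01 -1.000e-01 -5.530e+01 -3.080e+01 -2.173e+02]]
```

```bash
sed -i 's/x=r.apply(\[a,0,h\])/x=r.apply([a,k,h])/' kin.py; cat > plan.py <<'E'
import kin,numpy as np
from kin import *
p,c=kin.fit()
if __name__=="__main__":
    print(p.round(4),c,np.abs(kin.res(p)).max()); 
    bays=[.232,.147,.062]; tubes=[(.526,-.211),(.523,-.293),(.535,-.365)]
    # tool direction d, tube axis u. alpha angle between d and -u ; standing: azimuth of horizontal comp
    def rot(z,y): 
        z=np.array(z,float);z/=np.linalg.norm(z);y=np.array(y,float);y-=z*(y@z);y/=np.linalg.norm(y); return R.from_matrix(np.stack([np.cross(y,z),y,z],1))
    def best(pos,r):
        b=(9e9,None)
        for f in(0,1):
            rr=r*R.from_euler("z",np.pi*f)
            for q0 in([0,.5,1.6,0,.9,0],[-.5,.5,1.6,1.5,1.2,0],[-.3,.6,1.5,3.1,.6,0],[.3,.5,1.6,-.8,.9,0]):
                q,e=ik(pos,rr,p,np.array(q0,float))
                if e<b[0]: b=(e,q)
        return b
    s=.135  # grasp distance from foot
    for al in (30,45,60,75,90):
        A=np.radians(al)
        for j,t in enumerate(tubes):
            for az in (180,90,-90,0):
                z=np.array([np.sin(A)*np.cos(np.radians(az)),np.sin(A)*np.sin(np.radians(az)),-np.cos(A)])
                g=np.array([t[0],t[1],s]); y=np.cross(z,[0,0,1])
                e,q=best(g+z*.019,rot(z,y)); 
                if e<1: print("stand",al,"tube",j,"az",az,q.round(2))
        for be in(0,45,-45):
            for j,yb in enumerate(bays):
                B=np.radians(be); z=np.array([np.cos(A),np.sin(A)*np.sin(B),-np.sin(A)*np.cos(B)])
                g=np.array([.697-s,yb,.092]); y=np.cross(z,[1,0,0])
                e,q=best(g+z*.019,rot(z,y))
                if e<1: print("lay",al,"beta",be,"bay",j+1,q.round(2))
E
python3 plan.py
```

```text
[ 0.2229  0.      0.5062  0.3796  0.3181 -4.7124  0.0465  0.0764] 0.0 1.2206902155753596e-09
stand 30 tube 0 az 180 [-0.41  0.81  1.13 -0.2   1.69  1.19]
stand 30 tube 0 az 90 [-0.72  0.69  1.38  0.39  1.45  2.3 ]
stand 30 tube 0 az -90 [-0.26  0.52  1.71 -0.67  0.89  0.16]
stand 30 tube 0 az 0 [-0.69  0.38  1.97  0.74  0.49  0.27]
stand 30 tube 1 az 180 [-0.52  0.86  1.03 -0.25  1.72 -2.07]
stand 30 tube 1 az 90 [-0.81  0.77  1.21  0.35  1.56  2.25]
stand 30 tube 1 az -90 [-0.41  0.54  1.67 -0.67  0.83  0.03]
stand 30 tube 1 az 0 [-0.83  0.44  1.86  0.72  0.59  0.19]
stand 30 tube 2 az 180 [-0.59  0.95  0.84 -0.29  1.8   0.98]
stand 30 tube 2 az 90 [-0.87  0.87  0.99  0.33  1.69 -0.9 ]
stand 30 tube 2 az -90 [-0.52  0.59  1.57 -0.64  0.81  3.03]
stand 30 tube 2 az 0 [-0.9   0.52  1.7   0.67  0.69  0.19]
lay 30 beta 0 bay 1 [ 0.45  0.67  2.19  3.69  0.8  -1.74]
lay 30 beta 0 bay 2 [0.22 0.66 2.31 3.39 0.88 1.52]
lay 30 beta 0 bay 3 [-0.05  0.66  2.39  3.09  0.95 -1.57]
lay 30 beta 45 bay 1 [0.16 0.79 2.34 2.91 1.2  2.43]
lay 30 beta 45 bay 2 [-0.12  0.8   2.4   2.65  1.26  2.4 ]
lay 
[... 2978 characters left out ...]
 tube 1 az 0 [-1.13  0.96  2.2   2.01  1.58  1.55]
stand 90 tube 2 az 90 [-0.98  1.43  0.44  1.15  2.49 -0.52]
stand 90 tube 2 az 0 [-1.17  0.95  2.03  1.96  1.51 -1.42]
lay 90 beta 0 bay 1 [ 0.27  0.64  1.48 -0.    1.02 -1.31]
lay 90 beta 0 bay 2 [ 0.12  0.6   1.56 -0.    0.98  1.69]
lay 90 beta 0 bay 3 [-0.03  0.58  1.61  0.    0.96  1.55]
lay 90 beta 45 bay 1 [-0.1   0.7   1.67  0.91  1.09  0.89]
lay 90 beta 45 bay 2 [-0.25  0.71  1.66  0.84  1.18 -2.32]
lay 90 beta 45 bay 3 [-0.39  0.73  1.61  0.75  1.27  0.77]
lay 90 beta -45 bay 1 [ 0.56  0.92  1.16 -0.64  1.55 -0.83]
lay 90 beta -45 bay 2 [ 0.45  0.84  1.34 -0.7   1.42  2.3 ]
lay 90 beta -45 bay 3 [ 0.33  0.78  1.48 -0.77  1.29  2.28]
```

```bash
cat >> h.py <<'E'
def to(pos,rpy=None,rot=None,frm=None):
    """shares from current measured (or given pos,R) pose to target"""
    s=telemetry.observe(); p0=np.array(s["tool_pos"]); r0=R.from_euler("xyz",s["tool_rot"])
    if frm: p0,r0=np.array(frm[0]),frm[1]
    r1=rot if rot is not None else R.from_euler("xyz",rpy)
    v=(r1*r0.inv()).as_rotvec(); d=np.array(pos)-p0
    print("dpos",(d/.4).round(3),"dr",(v/.5).round(3),"dist mm",round(np.linalg.norm(d)*1e3),"deg",round(np.degrees(np.linalg.norm(v)),1))
E
python3 -c "
from h import *
st(); to([.42,.181,.15],[np.pi,0,1.43])"
```

```text
10.58 q [ 0.18  -0.004  2.403 -0.334  0.283  1.053] p [0.3506 0.1119 0.136 ] r [ 2.723 -0.247  1.05 ] F [0.1 0.4 1. ] op 0.0827 g 0.0
dpos [0.174 0.173 0.035] dr [-0.191  0.953  0.849] dist mm 99 deg 37.0
```

{"op": "apply_moves", "data": {"delta_pos": [[0.05,0.05,0.06],[0.1,0.1,0.06],[0.174,0.173,0.06],[0.174,0.173,0.06],[0.174,0.173,0.06],[0.174,0.173,0.06],[0.174,0.173,0.06],[0.174,0.173,0.06]], "dr": [[-0.035,0.175,0.15],[-0.07,0.35,0.3],[-0.1,0.52,0.46],[-0.14,0.7,0.6],[-0.191,0.953,0.849],[-0.191,0.953,0.849],[-0.191,0.953,0.849],[-0.191,0.953,0.849]], "jaw": [0.9,0.9,0.9,0.9,0.9,0.9,0.9,0.9]}}

```text
time: 11.25
tool_pos: [0.4235, 0.1816, 0.1605]
tool_rot: [3.14, -0.003, 1.429]
contact_force: [0.3, 0.1, -0.8]
opening: 0.0824
grip_force: 0.0
```

```bash
python3 - <<'E'
from h import *
st(); to([.42,.181,.15],[np.pi,0,1.43]); im,c=snap("wrist","w11.png")
w=cv2.imread("pics/w11.png"); h=cv2.cvtColor(w,cv2.COLOR_BGR2HSV)
r=cv2.inRange(h,(0,150,100),(6,255,255)); n,l,s_,ce=cv2.connectedComponentsWithStats(r)
for i in range(1,n):
    if s_[i,4]>100: print(s_[i],ce[i].round(1),onz(c,ce[i],.060).round(4))
yw=-.14
for C in [np.array([.42,.181])]:
  g=cv2.GaussianBlur(w,(3,3),0).mean(2)
  from scipy.ndimage import map_coordinates as mc
  for nm,yv in(("a",-.035),("b",-.025),("c",-.015)):
    ex=np.array([np.cos(yw),np.sin(yw)]); ey=np.array([-np.sin(yw),np.cos(yw)])
    q=[px(c,[*(C+ey*yv+ex*t),.042]) for t in np.arange(-.04,.0401,.002)]
    print(nm,mc(g,[[a[1] for a in q],[a[0] for a in q]],order=1).astype(int).tolist())
  q=[px(c,[*(C+ey*t),.042]) for t in np.arange(-.06,.0601,.002)]
  print("y",mc(g,[[a[1] for a in q],[a[0] for a in q]],order=1).astype(int).tolist())
E
```

```text
11.25 q [0.237 0.294 1.796 0.003 1.049 0.378] p [0.4235 0.1816 0.1605] r [ 3.140e+00 -3.000e-03  1.429e+00] F [ 0.3  0.1 -0.8] op 0.0824 g 0.0
dpos [-0.009 -0.001 -0.026] dr [-0.006  0.005  0.003] dist mm 11 deg 0.2
[  56   19  115  102 6605] [122.2  67.6] [0.3256 0.3056 0.06  ]
[240 160  26  26 499] [252.7 172.6] [0.4219 0.1992 0.06  ]
a [182, 182, 183, 182, 182, 181, 173, 173, 180, 178, 179, 179, 179, 181, 181, 181, 182, 182, 182, 179, 179, 180, 180, 181, 180, 179, 180, 181, 179, 180, 179, 165, 141, 140, 138, 146, 173, 179, 180, 181, 181]
b [181, 181, 181, 180, 180, 178, 160, 167, 180, 178, 178, 179, 179, 180, 181, 181, 182, 182, 182, 179, 179, 180, 180, 181, 181, 180, 180, 180, 179, 179, 179, 167, 145, 145, 143, 144, 164, 179, 179, 180, 180]
c [177, 177, 178, 178, 179, 178, 157, 164, 180, 178, 178, 179, 178, 180, 181, 181, 182, 182, 181, 180, 179, 180, 180, 181, 182, 181, 181, 181, 179, 178, 180, 171, 142, 135, 139, 142, 168, 180, 180, 180, 181]
y [181, 183, 183, 181, 164, 144, 142, 140, 140, 145, 165, 179, 179, 179, 179, 179, 179, 179, 179, 179, 179, 179, 179, 179, 178, 163, 134, 121, 59, 20, 40, 74, 84, 84, 83, 83, 84, 84, 85, 84, 86, 87, 85, 63, 39, 25, 25, 26, 44, 144, 180, 163, 130, 129, 163, 182, 181, 182, 182, 181, 180]
```

{"op": "apply_moves", "data": {"delta_pos": [[0,0,-0.05],[0,0,-0.1],[0,0,-0.15],[0,0,-0.2],[0,0,-0.2],[0,0,-0.2]], "dr": [[0,0,0],[0,0,0],[0,0,0],[0,0,0],[0,0,0],[0,0,0]], "jaw": [0.9,0.9,0.9,0.9,0.9,0.9]}}

```text
time: 11.8
tool_pos: [0.4213, 0.1811, 0.0807]
tool_rot: [3.141, -0.001, 1.43]
contact_force: [-0.0, 0.1, 0.0]
opening: 0.0825
grip_force: 0.0
```

```bash
python3 -c "
from h import *
st(); to([.418,.1815,.016],[np.pi,0,1.43])"
```

```text
11.8 q [2.380e-01 4.080e-01 1.896e+00 1.000e-03 8.370e-01 3.780e-01] p [0.4213 0.1811 0.0807] r [ 3.141e+00 -1.000e-03  1.430e+00] F [-0.   0.1  0. ] op 0.0825 g 0.0
dpos [-0.008  0.001 -0.162] dr [-0.002  0.     0.   ] dist mm 65 deg 0.1
```

{"op": "apply_moves", "data": {"delta_pos": [[-0.008,0.001,-0.08],[-0.008,0.001,-0.162],[-0.008,0.001,-0.162],[-0.008,0.001,-0.162],[-0.008,0.001,-0.162],[-0.008,0.001,-0.162],[-0.008,0.001,-0.162],[-0.008,0.001,-0.162]], "dr": [[0,0,0],[0,0,0],[0,0,0],[0,0,0],[0,0,0],[0,0,0],[0,0,0],[0,0,0]], "jaw": [0.9,0.9,0.9,0.4,0.4,0.4,0.4,0.4], "force": 25}}

```text
time: 12.47
tool_pos: [0.4197, 0.1817, 0.0173]
tool_rot: [3.138, -0.002, 1.431]
contact_force: [0.1, -0.6, 0.2]
opening: 0.0539
grip_force: 0.0
```

{"op": "apply_moves", "data": {"delta_pos": [[0,0,0],[0,0,0.05],[0,0,0.15],[0,0,0.25],[0,0,0.25],[0,0,0.25]], "dr": [[0,0,0],[0,0,0],[0,0,0],[0,0,0],[0,0,0],[0,0,0]], "jaw": [0.4,0.4,0.4,0.4,0.4,0.4]}}

```text
time: 12.97
tool_pos: [0.4199, 0.1818, 0.1177]
tool_rot: [3.136, -0.003, 1.431]
contact_force: [0.3, 0.3, -3.7]
opening: 0.0518
grip_force: 24.8
```

```bash
python3 - <<'E'
from h import *
s=st(); to([.6735,-.0415,.13],[np.pi,0,np.pi/2]); im,c=snap("wrist","w12.png")
T=R.from_euler("xyz",s["tool_rot"]).as_matrix(); P=np.array(s["tool_pos"])
w=cv2.imread("pics/w12.png"); h=cv2.cvtColor(w,cv2.COLOR_BGR2HSV)
r=cv2.inRange(h,(0,150,100),(6,255,255)); n,l,s_,ce=cv2.connectedComponentsWithStats(r)
for i in range(1,n):
    if s_[i,4]>100:
        X=onz(c,ce[i],P[2]-.016+.06); print(s_[i],X.round(4),"in tool",(T.T@(X-P)).round(4))
E
```

```text
12.97 q [0.241 0.346 1.862 0.    0.927 0.381] p [0.4199 0.1818 0.1177] r [ 3.136e+00 -3.000e-03  1.431e+00] F [ 0.3  0.3 -3.7] op 0.0518 g 24.8
dpos [ 0.634 -0.558  0.031] dr [-0.004  0.012  0.28 ] dist mm 338 deg 8.0
[   10     3   151   121 10015] [0.3752 0.285  0.1617] in tool [ 0.0961 -0.0585 -0.0441]
[ 232  219   52   48 1970] [0.4223 0.2014 0.1617] in tool [ 0.0199 -0.0002 -0.044 ]
```

```bash
python3 - <<'E'
from h import *
c=load("w6.png"); g=cv2.GaussianBlur(cv2.imread("pics/w6.png"),(3,3),0).mean(2)
def ed(a,lo,th=14): d=np.diff(a); return [(i+lo,int(d[i])) for i in range(1,len(d)-1) if abs(d[i])>th and abs(d[i])>=abs(d[i-1]) and abs(d[i])>=abs(d[i+1])]
for r in(40,60,80,100): print("row",r,ed(g[r,150:370],150))
for u in(200,230,260,290,320): print("col",u,ed(g[0:170,u],0))
for p in [(177,60),(343,60),(260,8),(260,120)]: print(p,onz(c,p,.045).round(4),onz(c,p,.033).round(4))
E
```

```text
row 40 [(171, -29), (177, -14), (336, 19), (342, 23)]
row 60 [(152, 20), (173, -28), (335, 23), (340, 19)]
row 80 [(154, 21), (174, -27), (180, -17), (333, 18), (339, 22)]
row 100 [(156, 20), (176, -30), (332, 21), (337, 21)]
col 200 [(5, -27), (13, -15), (120, 36), (156, -44)]
col 230 [(5, -28), (12, -15), (120, 35), (149, -20), (156, -33)]
col 260 [(5, -27), (12, -16), (119, 34), (120, 34), (143, -18), (156, -32)]
col 290 [(5, -28), (12, -14), (119, 31), (147, -14), (156, -32)]
col 320 [(5, -26), (13, -15), (119, 33), (155, -37)]
(177, 60) [0.6792 0.002  0.045 ] [0.6807 0.0051 0.033 ]
(343, 60) [ 0.6793 -0.086   0.045 ] [ 0.6808 -0.0894  0.033 ]
(260, 8) [ 0.7032 -0.0419  0.045 ] [ 0.7065 -0.042   0.033 ]
(260, 120) [ 0.6483 -0.0421  0.045 ] [ 0.6475 -0.0423  0.033 ]
```

{"op": "apply_moves", "data": {"delta_pos": [[0,0,0.1],[0.07,-0.06,0.13],[0.14,-0.12,0.13],[0.21,-0.18,0.13],[0.28,-0.24,0.13],[0.35,-0.3,0.13],[0.42,-0.36,0.13],[0.49,-0.42,0.13]], "dr": [[0,0,0],[0,0,0.1],[0,0,0.2],[0,0,0.278],[0,0,0.278],[0,0,0.278],[0,0,0.278],[0,0,0.278]], "jaw": [0.4,0.4,0.4,0.4,0.4,0.4,0.4,0.4]}}

```text
time: 13.68
tool_pos: [0.6146, 0.0122, 0.1646]
tool_rot: [-3.137, -0.001, 1.569]
contact_force: [0.7, 1.8, -3.7]
opening: 0.052
grip_force: 24.8
```

{"op": "apply_moves", "data": {"delta_pos": [[0.07,-0.07,0],[0.144,-0.138,-0.03],[0.144,-0.138,-0.05],[0.144,-0.138,-0.05],[0.144,-0.138,-0.05],[0.144,-0.138,-0.05]], "dr": [[0,0,0],[0,0,0],[0,0,0],[0,0,0],[0,0,0],[0,0,0]], "jaw": [0.4,0.4,0.4,0.4,0.4,0.4]}}

```text
time: 14.18
tool_pos: [0.6714, -0.0408, 0.1467]
tool_rot: [-3.14, -0.002, 1.57]
contact_force: [0.6, -0.5, -3.8]
opening: 0.052
grip_force: 24.8
```

```bash
python3 - <<'E'
from h import *
s=st(); im,c=snap("wrist","w13.png")
T=R.from_euler("xyz",s["tool_rot"]).as_matrix(); P=np.array(s["tool_pos"])
w=cv2.imread("pics/w13.png"); h=cv2.cvtColor(w,cv2.COLOR_BGR2HSV)
r=cv2.inRange(h,(0,150,100),(6,255,255)); n,l,s_,ce=cv2.connectedComponentsWithStats(r)
for i in range(1,n):
    if s_[i,4]>100:
        X=onz(c,ce[i],P[2]-.016+.06); print(s_[i],X.round(4),"in tool",(T.T@(X-P)).round(4))
for y in (-.0865,.003):
  for x in (.6455,.7015): print((x,y),px(c,(x,y,.045)).round())
E
```

```text
14.18 q [-1.750e-01  6.790e-01  1.179e+00  1.000e-03  1.286e+00 -1.750e-01] p [ 0.6714 -0.0408  0.1467] r [-3.14e+00 -2.00e-03  1.57e+00] F [ 0.6 -0.5 -3.8] op 0.052 g 24.8
[415   0  15  80 191] [0.7311 0.0629 0.1907] in tool [ 0.1038  0.0596 -0.0439]
[ 232  218   52   49 2039] [ 0.6714 -0.0207  0.1907] in tool [ 0.0201 -0.0001 -0.044 ]
(0.6455, -0.0865) [232. 232.]
(0.7015, -0.0865) [287. 232.]
(0.6455, 0.003) [229. 144.]
(0.7015, 0.003) [290. 144.]
```

```bash
python3 - <<'E'
from h import *
c=load("w13.png"); g=cv2.GaussianBlur(cv2.imread("pics/w13.png"),(3,3),0).mean(2)
def ed(a,lo,th=8): d=np.diff(a); return [(i+lo,int(d[i])) for i in range(1,len(d)-1) if abs(d[i])>th and abs(d[i])>=abs(d[i-1]) and abs(d[i])>=abs(d[i+1])]
for r in(147,152,157,162,167,172): print("row",r,ed(g[r,200:320],200))
for u in(235,245,260,275,282): print("col",u,ed(g[120:185,u],120))
for p in[(229,160),(290,160),(260,144)]: print(p,onz(c,p,.045).round(4))
k=load("w8.png"); gg=cv2.GaussianBlur(cv2.imread("pics/w8.png"),(3,3),0).mean(2)
print(px(k,(.675,-.041,.045))); 
for u in(240,256,270): print("w8 col",u,ed(gg[0:100,u],0))
for v in range(0,40,6): print(v,onz(k,(256,v),.045).round(4))
E
```

```text
row 147 [(209, 45), (232, -41), (292, 40), (301, -17), (309, 31)]
row 152 [(210, 43), (232, -37), (292, 39), (303, -17), (308, 25), (311, 15)]
row 157 [(210, 49), (232, -38), (292, 35), (311, 16)]
row 162 [(210, 51), (232, -39), (292, 31), (311, 17)]
row 167 [(210, 48), (233, -14), (291, 32), (309, 19)]
row 172 [(211, 44), (309, 19)]
col 235 [(127, -16), (130, 23), (143, -43), (166, 45)]
col 245 [(128, -17), (130, 24), (143, -44), (167, 37)]
col 260 [(124, 15), (128, -17), (130, 23), (143, -45), (167, 45)]
col 275 [(127, -17), (130, 24), (143, -44), (167, 42)]
col 282 [(128, -16), (130, 24), (143, -46), (167, 41)]
(229, 160) [ 0.6448 -0.0117  0.045 ]
(290, 160) [ 0.7021 -0.0117  0.045 ]
(260, 144) [0.6739 0.0033 0.045 ]
[257.01999299  -4.62532507]
w8 col 240 [(33, 39), (60, -28)]
w8 col 256 [(32, 41), (59, -28), (62, -19), (86, 27)]
w8 col 270 [(32, 38), (59, -31), (62, -17)]
0 [ 0.6718 -0.0402  0.045 ]
6 [ 0.6675 -0.0402  0.045 ]
12 [ 0.6632 -0.0402  0.045 ]
18 [ 0.6589 -0.0402  0.045 ]
24 [ 0.6545 -0.0402  0.045 ]
30 [ 0.6501 -0.0402  0.045 ]
36 [ 0.6456 -0.0402  0.045 ]
```

{"op": "apply_moves", "data": {"delta_pos": [[0,-0.005,-0.05],[0,-0.005,-0.1],[0,-0.005,-0.18],[0,-0.005,-0.18],[0,-0.005,-0.18],[0,-0.005,-0.18]], "dr": [[0,0,0],[0,0,0],[0,0,0],[0,0,0],[0,0,0],[0,0,0]], "jaw": [0.4,0.4,0.4,0.4,0.4,0.4]}}

```text
time: 14.73
tool_pos: [0.6733, -0.0433, 0.0781]
tool_rot: [3.138, -0.0, 1.57]
contact_force: [1.0, -0.4, -2.6]
opening: 0.0518
grip_force: 24.8
```

```bash
python3 -c "
from h import *
st(); to([.676,-.0428,.065],[np.pi,0,np.pi/2])"
```

```text
14.73 q [-1.780e-01  7.440e-01  1.253e+00  1.000e-03  1.141e+00 -1.780e-01] p [ 0.6733 -0.0433  0.0781] r [ 3.138 -0.     1.57 ] F [ 1.  -0.4 -2.6] op 0.0518 g 24.8
dpos [ 0.007  0.001 -0.033] dr [-0.001  0.008  0.001] dist mm 13 deg 0.2
```

{"op": "apply_moves", "data": {"delta_pos": [[0.0065,0.001,-0.02],[0.0065,0.001,-0.03],[0.0065,0.001,-0.04],[0.0065,0.001,-0.05],[0.0065,0.001,-0.05]], "dr": [[0,0,0],[0,0,0],[0,0,0],[0,0,0],[0,0,0]], "jaw": [0.4,0.4,0.4,0.4,0.4]}}

```text
time: 15.15
tool_pos: [0.6755, -0.0422, 0.0566]
tool_rot: [3.139, -0.002, 1.57]
contact_force: [-0.5, 3.3, 1.3]
opening: 0.0514
grip_force: 25.0
```

{"op": "apply_moves", "data": {"delta_pos": [[0,0,-0.005],[0,0,-0.01],[0,0,-0.01]], "dr": [[0,0,0],[0,0,0],[0,0,0]], "jaw": [0.4,0.4,0.4]}}

```text
time: 15.4
tool_pos: [0.6758, -0.0421, 0.0554]
tool_rot: [3.138, -0.002, 1.57]
contact_force: [-6.7, 6.7, 16.9]
opening: 0.0516
grip_force: 25.0
```

{"op": "apply_moves", "data": {"delta_pos": [[-0.002,0.003,0.005],[-0.002,0.003,0.005],[-0.002,0.003,0],[-0.002,0.003,0]], "dr": [[0,0,0],[0,0,0],[0,0,0],[0,0,0]], "jaw": [0.4,0.4,0.4,0.4]}}

```text
time: 15.73
tool_pos: [0.675, -0.0419, 0.0554]
tool_rot: [3.138, -0.001, 1.57]
contact_force: [-6.9, 3.9, 19.3]
opening: 0.0518
grip_force: 25.0
```

{"op": "apply_moves", "data": {"delta_pos": [[0,0,-0.005],[0,0,-0.008],[0,0,-0.008]], "dr": [[0,0,0],[0,0,0],[0,0,0]], "jaw": [0.4,0.4,0.4]}}

```text
time: 15.98
tool_pos: [0.6751, -0.0421, 0.0548]
tool_rot: [3.136, -0.0, 1.57]
contact_force: [-13.4, 4.8, 32.8]
opening: 0.0516
grip_force: 25.0
```

{"op": "apply_moves", "data": {"delta_pos": [[0,0,0.03],[0,0,0.06],[0,0,0.06],[0,0,0.06]], "dr": [[0,0,0],[0,0,0],[0,0,0],[0,0,0]], "jaw": [0.4,0.4,0.4,0.4]}}

```text
time: 16.32
tool_pos: [0.6742, -0.0424, 0.0726]
tool_rot: [3.14, -0.001, 1.569]
contact_force: [0.7, 0.1, -4.3]
opening: 0.052
grip_force: 25.0
```

```bash
python3 - <<'E'
from h import *
s=st(); im,c=snap("wrist","w14.png")
w=cv2.imread("pics/w14.png"); h=cv2.cvtColor(w,cv2.COLOR_BGR2HSV)
r=cv2.inRange(h,(0,150,100),(6,255,255)); n,l,s_,ce=cv2.connectedComponentsWithStats(r)
for i in range(1,n):
    if s_[i,4]>100: print(s_[i],ce[i].round(1))
g=cv2.GaussianBlur(w,(3,3),0).mean(2); g0=cv2.GaussianBlur(cv2.imread("pics/w13.png"),(3,3),0).mean(2)
def ed(a,lo,th=8): d=np.diff(a); return [(i+lo,int(d[i])) for i in range(1,len(d)-1) if abs(d[i])>th and abs(d[i])>=abs(d[i-1]) and abs(d[i])>=abs(d[i+1])]
for r in(120,130,140,150,160,170,180,190,200): print("row",r,ed(g[r,180:340],180),"| w13",ed(g0[r,180:340],180))
for u in(225,260): print("col",u,ed(g[100:235,u],100),"| w13",ed(g0[100:235,u],100))
cv2.imwrite("pics/c14.png",np.hstack([cv2.imread("pics/w13.png")[80:300,150:370],w[80:300,150:370]]).repeat(1,0))
x=cv2.imread("pics/c14.png"); cv2.imwrite("pics/c14.png",cv2.resize(x,None,fx=1.8,fy=1.8))
E
```

```text
16.32 q [-1.770e-01  7.530e-01  1.252e+00  1.000e-03  1.136e+00 -1.750e-01] p [ 0.6742 -0.0424  0.0726] r [ 3.140e+00 -1.000e-03  1.569e+00] F [ 0.7  0.1 -4.3] op 0.052 g 25.0
[477   0  17  68 213] [485.   33.1]
[ 231  208   52   54 2146] [256.6 234.7]
row 120 [(321, 28)] | w13 [(185, 16), (258, -17), (269, 18), (282, -18), (291, 18), (299, -8), (304, 31)]
row 130 [(254, -12), (269, 18), (288, -12), (300, 14), (311, -8), (320, 28), (325, 10)] | w13 [(209, 16), (303, 25)]
row 140 [(186, 33), (216, -13), (219, 11), (301, -11), (303, 9), (319, 25), (325, 9)] | w13 [(209, 47), (230, -10), (233, 11), (291, -11), (294, 10), (300, -17), (309, 24), (312, 16)]
row 150 [(186, 43), (216, -16), (219, 16), (300, -13), (303, 14), (313, -17), (324, 38)] | w13 [(209, 43), (232, -40), (292, 38), (303, -14), (308, 29)]
row 160 [(187, 46), (218, -34), (301, 32), (313, -18), (323, 40)] | w13 [(210, 49), (232, -41), (292, 35), (308, 9), (311, 17)]
row 170 [(188, 43), (218, -29), (293, -10), (301, 34), (316, -16), (323, 39)] | w13 [(210, 45), (309, 19)]
row 180 [(189, 40), (208, 18), (303, -12), (323, 17)] | w13 [(189, -13), (210, 40), (306, 23)]
row 190 [(189, 42), (207, 24), (241, -20), (245, -18), (252, -11), (265, 18), (268, 12), (272, 23), (304, -17), (322, 23)] | w13 [(182, -9), (190, -9), (207, 59), (306, -12), (309, 20)]
row 200 [(190, 43), (208, 27), (228, -52), (284, 60), (304, -18), (321, 21)] | w13 [(185, -8), (207, 61), (239, -43), (275, 40), (306, -14), (308, 25)]
col 225 [(106, -17), (122, 19), (136, -14), (139, 23), (156, -45), (170, 36), (178, 21), (205, -41)] | w13 [(107, -17), (118, 18), (128, -16), (130, 23), (183, 14), (213, -38)]
col 260 [(108, 30), (139, 24), (156, -44), (170, 37), (178, 19), (188, -68), (207, 11), (213, 12)] | w13 [(108, 33), (124, 15), (128, -17), (130, 23), (143, -45), (167, 45), (184, 13), (196, -63), (218, 15), (227, 8)]
```

View pics/c14.png

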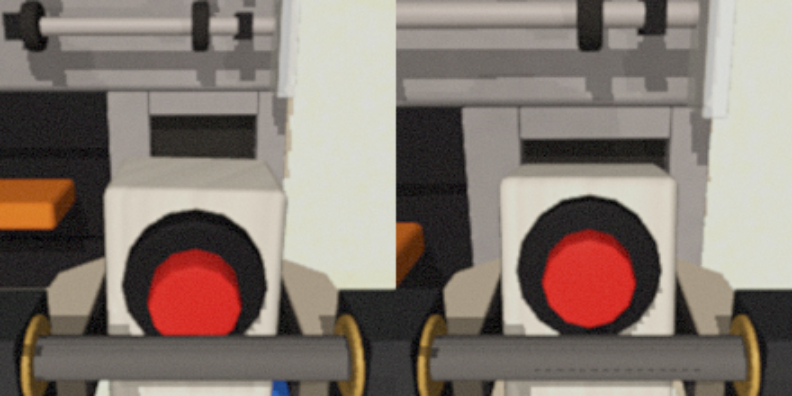

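Both crops show the timer over the pocket. In the right one its +y face is foreshortened, so it tilted about the grip axis during the press. I'll estimate the tilt and offset from the edge rows.

```bash
python3 - <<'E'
from h import *
from scipy.optimize import least_squares
for f,tz,ty,tx,obs,but in(("w12.png",.1177,None,None,None,None),("w13.png",.1467,-.0408,.6714,(167.3,184.3),(258,242)),("w14.png",.0726,-.0424,.6742,(170.3,178.3),(256.6,234.7))):
    if obs is None: continue
    c=load(f)
    def pt(v,y,z):  # v: oy (timer origin y offset vs TCP at grip height), dz, tilt about x through grip pt (tool x=+y)
        oy,dz,t=v; a=R.from_euler("x",t).apply([0,oy+y,z-.035+dz]); return np.array([tx,ty,tz+.019])+a
    def res(v): return [px(c,pt(v,.0425,0.0))[1]-obs[0],px(c,pt(v,.0425,.042))[1]-obs[1],px(c,pt(v,.018,.060))[1]-but[1]]
    s=least_squares(res,[0,0,0]); print(f,"oy mm",s.x[0]*1e3,"dz mm",s.x[1]*1e3,"tilt deg",np.degrees(s.x[2]),s.cost)
    # with dz fixed 0
    s=least_squares(lambda v:res([v[0],0,v[1]]),[0,0]); print("  dz=0: oy",s.x[0]*1e3,"tilt",np.degrees(s.x[1]),s.cost)
E
```

```text
w13.png oy mm -2.575371685909346 dz mm -10.21600046799798 tilt deg -0.6651766997619221 2.0194839173657902e-27
  dz=0: oy 0.4588575663090811 tilt -3.319468465901951 2.9378717884543866
w14.png oy mm 0.9261376137419797 dz mm -3.0928678019251685 tilt deg -7.993966650107052 2.4314586365084114e-25
  dz=0: oy 1.4506850131951663 tilt -8.652128067846208 0.21681088031684276
```

{"op": "apply_moves", "data": {"delta_pos": [[0,0.004,0.02],[0,0.008,0.02],[0.002,0.008,0.02],[0.002,0.008,0.02],[0.002,0.008,0.02]], "dr": [[0.1,0,0],[0.2,0,0],[0.29,0,0],[0.29,0,0],[0.29,0,0]], "jaw": [0.4,0.4,0.4,0.4,0.4]}}

```text
time: 16.78
tool_pos: [0.6743, -0.0397, 0.0791]
tool_rot: [-3.14, -0.145, 1.568]
contact_force: [-0.2, -0.2, -3.3]
opening: 0.0522
grip_force: 25.0
```

```bash
cat > tl.py <<'E'
from h import *
from scipy.optimize import least_squares
def ed(a,lo,th=8): d=np.diff(a); return [(i+lo,int(d[i])) for i in range(1,len(d)-1) if abs(d[i])>th and abs(d[i])>=abs(d[i-1]) and abs(d[i])>=abs(d[i+1])]
def look(fn):
    s=st(); im,c=snap("wrist",fn); w=cv2.imread("pics/"+fn); h=cv2.cvtColor(w,cv2.COLOR_BGR2HSV)
    r=cv2.inRange(h,(0,150,100),(6,255,255)); n,l,s_,ce=cv2.connectedComponentsWithStats(r)
    b=[(s_[i,4],ce[i].round(1),s_[i]) for i in range(1,n) if s_[i,4]>300]; print(b)
    g=cv2.GaussianBlur(w,(3,3),0).mean(2)
    for u in(235,260,280): print("col",u,ed(g[90:245,u],90))
    for r in(150,155,160,165): print("row",r,ed(g[r,180:340],180))
    return s,c
def tilt(c,s,obs,but):
    T=np.array(s["tool_pos"]); r=R.from_euler("xyz",s["tool_rot"]); G=T+r.apply([0,0,-.019])
    def pt(v,y,z): return G+R.from_euler("x",v[1]).apply([0,v[0]+y,z-.035])
    f=lambda v:[px(c,pt(v,.0425,0.))[1]-obs[0],px(c,pt(v,.0425,.042))[1]-obs[1],px(c,pt(v,.018,.06))[1]-but]
    q=least_squares(f,[0,0]); print("oy",q.x[0]*1e3,"tilt",np.degrees(q.x[1]),"cost",q.cost,"origin",pt(q.x,0,0),"ends",pt(q.x,.0425,0)[1:],pt(q.x,-.0425,0)[1:])
E
python3 -c "
from tl import *
look('w15.png')"
```

```text
16.78 q [-0.239  0.758  1.232  0.151  1.192 -0.295] p [ 0.6743 -0.0397  0.0791] r [-3.14  -0.145  1.568] F [-0.2 -0.2 -3.3] op 0.0522 g 25.0
[(np.int32(369), array([464.5,  56.2]), array([451,   0,  61,  87, 369], dtype=int32)), (np.int32(2159), array([256.7, 234.6]), array([ 231,  207,   52,   55, 2159], dtype=int32))]
col 235 [(93, 12), (102, -15), (103, -15), (106, 16), (118, -17), (133, 18), (145, -14), (148, 23), (164, -44), (170, 46), (178, 20), (195, -62)]
col 260 [(116, 34), (146, -12), (148, 27), (164, -44), (170, 43), (178, 17), (188, -70), (191, 9), (207, 14), (213, 10)]
col 280 [(92, 10), (93, 10), (102, -15), (105, 13), (118, -15), (133, 18), (145, -15), (148, 27), (164, -47), (170, 45), (178, 17), (196, -60)]
row 150 [(191, 42), (219, -13), (221, 12), (297, -15), (300, 14), (309, -12), (320, 34)]
row 155 [(191, 41), (219, -15), (222, 13), (297, -14), (300, 13), (308, -18), (319, 28)]
row 160 [(191, 39), (219, -15), (222, 14), (297, -9), (300, 8), (308, -15), (319, 30)]
row 165 [(192, 44), (220, -27), (298, 32), (309, -17), (319, 27)]
```

```bash
python3 -c "
from tl import *
s=telemetry.observe(); c=load('w15.png'); tilt(c,s,(170.3,178.3),234.6)
print('rim +y',onz(c,(260,164.5),.045),'front rim',onz(c,(220.2,165),.045),'back',onz(c,(298.7,165),.045), 'timer px check')
for o in [(170.3,178.3)]: print(onz(c,(260,170),s['tool_pos'][2]-.0165))
"
```

```text
oy 0.9667282375492662 tilt -0.4968683884053666 cost 0.31028111843898754 origin [ 0.67443188 -0.04124217  0.06321455] ends [0.00125623 0.06284599] [-0.08374058  0.0635831 ]
rim +y [0.67624598 0.00391234 0.045     ] front rim [0.64760717 0.00359431 0.045     ] back [0.7040777  0.00351307 0.045     ] timer px check
[0.67607093 0.00162323 0.06292057]
```

{"op": "apply_moves", "data": {"delta_pos": [[0.0025,0.0015,-0.015],[0.0025,0.0015,-0.03],[0.0025,0.0015,-0.04],[0.0025,0.0015,-0.05],[0.0025,0.0015,-0.05]], "dr": [[0,0,0],[0,0,0],[0,0,0],[0,0,0],[0,0,0]], "jaw": [0.4,0.4,0.4,0.4,0.4]}}

```text
time: 17.25
tool_pos: [0.6753, -0.0379, 0.0592]
tool_rot: [-3.14, -0.146, 1.57]
contact_force: [-0.6, -0.4, -3.4]
opening: 0.052
grip_force: 25.0
```

{"op": "apply_moves", "data": {"delta_pos": [[0,0,-0.005],[0,0,-0.01],[0,0,-0.01]], "dr": [[0,0,0],[0,0,0],[0,0,0]], "jaw": [0.4,0.4,0.4]}}

```text
time: 17.5
tool_pos: [0.676, -0.0383, 0.0564]
tool_rot: [3.141, -0.146, 1.57]
contact_force: [0.6, 0.2, -3.3]
opening: 0.0517
grip_force: 25.0
```

{"op": "apply_moves", "data": {"delta_pos": [[0,0,-0.005],[0,0,-0.01],[0,0,-0.014],[0,0,-0.014]], "dr": [[0,0,0],[0,0,0],[0,0,0],[0,0,0]], "jaw": [0.4,0.4,0.4,0.4]}}

```text
time: 17.83
tool_pos: [0.6758, -0.0383, 0.0506]
tool_rot: [3.141, -0.146, 1.569]
contact_force: [-0.3, -0.2, -3.6]
opening: 0.0519
grip_force: 25.0
```

{"op": "apply_moves", "data": {"delta_pos": [[0,0,-0.003],[0,0,-0.006],[0,0,-0.006]], "dr": [[0,0,0],[0,0,0],[0,0,0]], "jaw": [0.4,0.4,0.4]}}

```text
time: 18.08
tool_pos: [0.6762, -0.0384, 0.0493]
tool_rot: [3.14, -0.146, 1.57]
contact_force: [-1.4, -0.7, 1.0]
opening: 0.0518
grip_force: 25.0
```

{"op": "apply_moves", "data": {"delta_pos": [[0,0,0],[0,0,0],[0,0,0],[0,0,0.06],[0,0,0.15],[0,0,0.2],[0,0,0.2]], "dr": [[0,0,0],[0,0,0],[0,0,0],[0,0,0],[-0.15,0,0],[-0.29,0,0],[-0.29,0,0]], "jaw": [0.7,0.7,0.7,0.7,0.7,0.7,0.7]}}

```text
time: 18.67
tool_pos: [0.6792, -0.0367, 0.1352]
tool_rot: [3.13, 0.004, 1.572]
contact_force: [0.4, 0.1, 0.9]
opening: 0.0643
grip_force: 0.0
```

```bash
python3 - <<'E'
from tl import *
s,c=look('w16.png')
ct=load("top0.png")
for y in(.0425,-.0425):
  for x in(-.026,.026):
    print((x,y),px(c,(.676+x,-.0405+y,.075)).round(1))
print("btn pred",px(c,(.676,-.0225,.093)))
E
```

```text
18.67 q [-0.166  0.694  1.182 -0.002  1.253 -0.166] p [ 0.6792 -0.0367  0.1352] r [3.13  0.004 1.572] F [0.4 0.1 0.9] op 0.0643 g 0.0
[(np.int32(828), array([251.8, 193.5]), array([236, 177,  32,  34, 828], dtype=int32))]
col 235 [(94, 14), (101, -17), (104, 14), (111, -18), (123, 20), (133, -17), (136, 21), (150, 10), (157, 19), (170, -50), (207, 44)]
col 260 [(94, 14), (101, -17), (104, 18), (111, -17), (123, 12), (132, -10), (136, 20), (147, -10), (150, 13), (157, 19), (165, -69), (178, 11), (182, 9), (207, -21), (212, 49), (218, 19)]
col 280 [(94, 8), (107, 12), (129, 20), (133, -16), (136, 20), (148, -36), (151, 27), (157, 20)]
row 150 [(197, 45), (220, -30), (224, 27), (279, -26), (284, 32), (292, -18), (300, 25)]
row 155 [(197, 42), (220, -13), (222, 18), (281, -28), (284, 29), (292, -13), (300, 27), (303, 16)]
row 160 [(198, 42), (219, 21), (220, 21), (283, -22), (295, -12), (300, 19), (303, 17)]
row 165 [(198, 45), (219, 20), (242, -17), (247, -15), (255, 17), (261, 18), (282, -22), (303, 16)]
(-0.026, 0.0425) [219.3 158.2]
(0.026, 0.0425) [285.4 158.2]
(-0.026, -0.0425) [223.  253.7]
(0.026, -0.0425) [282.2 253.5]
btn pred [252.40490619 195.13463081]
```

The timer is seated: its top edges land on the predicted pixels to within 2 px. Now the tubes.

{"op": "apply_moves", "data": {"delta_pos": [[0,0,0.1],[-0.07,-0.07,0.2],[-0.14,-0.14,0.3],[-0.21,-0.21,0.4],[-0.28,-0.28,0.4],[-0.35,-0.35,0.4],[-0.42,-0.42,0.4],[-0.5,-0.5,0.4]], "dr": [[0,0,0],[0,0,-0.2],[0,0,-0.4],[0,0,-0.6],[0,0,-0.8],[0,0,-1],[0,0,-1],[0,0,-1]], "jaw": [1,1,1,1,1,1,1,1]}}

```text
time: 19.38
tool_pos: [0.4977, -0.2162, 0.2874]
tool_rot: [3.141, -0.002, 1.069]
contact_force: [0.9, -0.7, 0.4]
opening: 0.0917
grip_force: 0.0
```

{"op": "apply_moves", "data": {"delta_pos": [[-0.04,-0.09,0],[-0.06,-0.12,0],[-0.06,-0.12,0],[-0.06,-0.12,0],[-0.06,-0.12,0],[-0.06,-0.12,0],[-0.06,-0.12,0]], "dr": [[0,0,-0.2],[0,0,-0.4],[0,0,-0.6],[0,0,-0.8],[0,0,-1],[0,0,-1],[0,0,-1]], "jaw": [1,1,1,1,1,1,1]}}

```text
time: 19.97
tool_pos: [0.4749, -0.2632, 0.2866]
tool_rot: [-3.141, -0.001, 0.572]
contact_force: [0.0, -0.4, -0.6]
opening: 0.0918
grip_force: 0.0
```

```bash
python3 - <<'E'
from h import *
st(); im,c=snap("wrist","w17.png"); ct=load("top0.png")
g=cv2.cvtColor(im,cv2.COLOR_RGB2GRAY)
for X in[(.526,-.211),(.523,-.293),(.535,-.365)]: print(px(c,(*X,.17)).round())
hc=cv2.HoughCircles(cv2.medianBlur(g,5),cv2.HOUGH_GRADIENT,1,30,param1=80,param2=18,minRadius=18,maxRadius=60)
if hc is not None:
    for q in hc[0]: print(q.round(1), onz(c,q[:2],.17).round(4), "g",g[int(q[1]),int(min(q[0],511))])
print("top-only: fixer cap",onz(ct,(415.9,120),.165),"tank top",onz(ct,(395,212),.126),"reelR",onz(ct,(396,160),.043),"reelF",onz(ct,(340,225),.043))
E
```

```text
19.97 q [-6.480e-01  3.370e-01  1.365e+00  1.000e-03  1.440e+00  3.510e-01] p [ 0.4749 -0.2632  0.2866] r [-3.141e+00 -1.000e-03  5.720e-01] F [ 0.  -0.4 -0.6] op 0.0918 g 0.0
[240. 112.]
[308. 161.]
[372. 189.]
[239.5 111.5  23. ] [ 0.5265 -0.2105  0.17  ] g 117
[374.5 195.5  26.1] [ 0.531  -0.3717  0.17  ] g 118
[373.5 286.5  44.9] [ 0.445  -0.4426  0.17  ] g 90
[304.5 155.5  23.2] [ 0.5257 -0.2865  0.17  ] g 118
[139.5 284.5  44.9] [ 0.3012 -0.2149  0.17  ] g 88
[216.5 271.5  58.3] [ 0.3641 -0.2805  0.17  ] g 64
[168.5 274.5  45. ] [ 0.3312 -0.2368  0.17  ] g 67
[435.5 152.5  26.8] [ 0.5981 -0.3931  0.17  ] g 119
[137.5 208.5  42.7] [ 0.3851 -0.1723  0.17  ] g 137
[480.5 162.5  30.8] [ 0.615  -0.4378  0.17  ] g 168
[185.5 324.5  34.9] [ 0.2797 -0.2865  0.17  ] g 41
[294.5 273.5  23.4] [ 0.4098 -0.3561  0.17  ] g 76
[145.5 179.5  23.9] [ 0.4182 -0.1654  0.17  ] g 60
[199.5 236.5  20. ] [ 0.392  -0.2429  0.17  ] g 138
[481.5 285.5  42.7] [ 0.5134 -0.546   0.17  ] g 41
[375.5 241.5  26. ] [ 0.4908 -0.407   0.17  ] g 149
top-only: fixer cap [ 0.63258118 -0.48709819  0.165     ] tank top [ 0.34346577 -0.42170517  0.126     ] reelR [ 0.52029256 -0.45664102  0.043     ] reelF [ 0.30270862 -0.25845403  0.043     ]
```

```bash
cat > srch.py <<'E'
import kin,numpy as np,sys
from kin import *
p,_=kin.fit()
T={"Y":(.5265,-.2105),"Rd":(.5257,-.2865),"B":(.5325,-.3695)}
OB=[(.343,-.422,.047,.126),(.632,-.487,.036,.17),(.52,-.457,.036,.045),(.36,-.25,.036,.045)]
def rot(z,y):
    z=np.array(z,float);z/=np.linalg.norm(z);y=np.array(y,float);y-=z*(y@z);y/=np.linalg.norm(y); return R.from_matrix(np.stack([np.cross(y,z),y,z],1))
def pts(q,op=.046):
    x,r=fk(q,p); P=[];lab=[]
    def add(a,rad,l): P.append((x+r.apply(a),rad,l))
    for sgn in(-1,1):
        for zz in np.linspace(-.005,-.06,5):
            for yy in(op+.007,op+.014): add([0,sgn*yy,zz],.0095,"fing")
    for yy in np.linspace(-.07,.07,7):
        for zz in(-.10,-.14): add([0,yy,zz],.037,"body")
    for zz in np.linspace(-.17,-.318,5): add([0,0,zz],.045,"wr")
    add([.08,0,-.158],.03,"cam")
    # forearm
    a,b=q,None
    W=x+r.apply([0,0,-p[4]]); r1=R.from_euler("z",q[0])*R.from_euler("y",q[1]); E=R.from_euler("z",q[0]).apply([p[1],p[7],p[0]])+r1.apply([0,0,p[2]])
    for t in np.linspace(0,1,8): P.append((W*(1-t)+E*t,.055,"arm"))
    return P
def clear(q,others,op=.046):
    m=9;w=None
    for X,rad,l in pts(q,op):
        d=X[2]-rad
        cand=[(d,"table")]
        for i,(cx,cy,cr,ch) in enumerate(others):
            dh=np.hypot(X[0]-cx,X[1]-cy)-cr; dz=X[2]-ch; dd=(np.hypot(max(dh,0),max(dz,0)) if dh>0 or dz>0 else max(dh,dz))-rad
            cand.append((dd,f"o{i}"))
        # base box
        bx=max(.527-X[0],X[0]-.717,0);by=max(-.098-X[1],X[1]-.347,0);bz=max(X[2]-.05,0); cand.append((np.sqrt(bx*bx+by*by+bz*bz)-rad,"base"))
        for dd,n in cand:
            if dd<m: m=dd;w=(l,n)
    return m,w
if __name__=="__main__":
    for name,rest in(("B",["Y","Rd"]),("Y",["Rd","B"]),("Rd",["Y"]),("Rd",["B"])):
        t=T[name]; ot=OB+[(*T[k],.022,.17) for k in rest]; out=[]
        for al in(70,80,90):
            A=np.radians(al)
            for s in(.12,.14):
              for az in range(-90,210,20):
                z=np.array([np.sin(A)*np.cos(np.radians(az)),np.sin(A)*np.sin(np.radians(az)),-np.cos(A)])
                for f in(1,-1):
                    r=rot(z,f*np.cross(z,[0,0,1]))
                    for q0 in([-.9,1,1,.8,2,-.9],[-.9,1,1,.8,2,2.2],[-1,.8,2.3,2.1,1.3,-1.5],[-1,.8,2.3,2.1,1.3,1.5],[-.4,1.1,.8,-.5,2.2,1]):
                        q,e=ik(np.array([*t,s])+z*.019,r,p,np.array(q0,float))
                        if e<1: out.append((clear(q,ot),al,s,az,f,q.round(2).tolist()))
        out.sort(key=lambda o:-o[0][0]); print(name,rest)
        seen=set()
        for o in out:
            k=(o[1],o[3],o[4],round(o[5][3]))
            if k in seen: continue
            seen.add(k); print("  ",round(o[0][0],3),o[0][1],o[1:]) 
            if len(seen)>7: break
E
time python3 srch.py
```

```text
B ['Y', 'Rd']
   0.015 ('fing', 'o5') (70, 0.14, 50, 1, [-1.14, 0.95, 1.3, 1.02, 1.67, -0.79])
   0.015 ('fing', 'o5') (70, 0.14, 50, -1, [-1.14, 0.95, 1.3, 1.02, 1.67, 2.36])
   0.0 ('body', 'o0') (80, 0.14, 50, 1, [-1.16, 1.03, 1.28, 1.12, 1.78, -0.83])
   0.0 ('body', 'o0') (80, 0.14, 50, -1, [-1.16, 1.03, 1.28, 1.12, 1.78, 2.31])
   -0.004 ('fing', 'o5') (70, 0.14, 30, 1, [-1.19, 0.83, 1.62, 1.24, 1.39, -0.87])
   -0.005 ('fing', 'o5') (80, 0.14, 30, 1, [-1.21, 0.92, 1.61, 1.34, 1.52, -0.97])
   -0.008 ('fing', 'o5') (80, 0.14, 10, 1, [-1.21, 0.84, 1.91, 1.68, 1.34, -1.17])
   -0.008 ('fing', 'o5') (70, 0.12, 10, 1, [-1.18, 0.78, 1.9, 1.6, 1.16, -1.08])
Y ['Rd', 'B']
   0.013 ('fing', 'o4') (70, 0.12, -50, 1, [-0.21, 0.72, 2.29, 3.84, 1.12, -1.66])
   0.013 ('fing', 'o4') (70, 0.12, -50, -1, [-0.21, 0.72, 2.29, 3.84, 1.12, 1.48])
   0.013 ('fing', 'o4') (80, 0.14, -50, 1, [-0.18, 0.81, 2.31, 3.83, 1.38, -1.59])
   0.013 ('fing', 'o4') (80, 0.12, -50, -1, [-0.18, 0.87, 2.3, 3.83, 1.42, 1.59])
   0.012 ('fing', 'o4') (90, 0.14, -50, 1, [-0.17, 0.96, 2.29, 3.84, 1.66, -1.5])
   0.01
[... 914 characters left out ...]

   0.024 ('fing', 'o4') (70, 0.12, -50, 1, [-0.42, 0.72, 2.27, 3.62, 1.09, -1.65])
   0.024 ('fing', 'o4') (70, 0.12, -50, -1, [-0.42, 0.72, 2.27, 3.62, 1.09, 1.5])
   0.023 ('fing', 'o4') (80, 0.14, -50, 1, [-0.4, 0.81, 2.3, 3.61, 1.36, -1.59])
   0.023 ('fing', 'o4') (80, 0.12, -50, -1, [-0.4, 0.87, 2.29, 3.61, 1.41, 1.58])
   0.023 ('fing', 'o4') (90, 0.14, -50, 1, [-0.4, 0.96, 2.28, 3.62, 1.66, -1.52])
   0.023 ('fing', 'o4') (90, 0.14, -50, -1, [-0.4, 0.96, 2.28, 3.62, 1.66, 1.62])
   0.004 ('fing', 'o4') (70, 0.12, -30, -1, [-0.72, 0.72, 2.37, 2.94, 1.17, 1.58])
   0.004 ('fing', 'o4') (70, 0.14, -30, 1, [-0.72, 0.65, 2.36, 2.93, 1.1, -1.54])
real	3m48.397s
user	3m48.600s
sys	0m0.141s
```

```bash
cat > tp.py <<'E'
from srch import *
# precise tube axes from w17: grey cap discs
def pose(tool_dir,axisref,g,f=1):
    z=np.array(tool_dir)/np.linalg.norm(tool_dir); return np.array(g)+z*.019, rot(z,f*np.cross(z,axisref))
def stand(t,al,az,s,f):
    A,B=np.radians([al,az]); z=[np.sin(A)*np.cos(B),np.sin(A)*np.sin(B),-np.cos(A)]; return pose(z,[0,0,1],[*t,s],f)
def lay(al,be,yb,s,f,xf=.698,h=.092):
    A,B=np.radians([al,be]); z=[np.cos(A),np.sin(A)*np.sin(B),-np.sin(A)*np.cos(B)]; return pose(z,[-1,0,0],[xf-s,yb,h],f)
def seg(a,b,q,others,n=8,op=.036):
    """print shares a->b and check IK continuity; returns last q"""
    v=(b[1]*a[1].inv()).as_rotvec(); d=b[0]-a[0]; mq=0;mc=(9,None);me=0
    for k in range(1,n+1):
        P=a[0]+d*k/n; Rr=R.from_rotvec(v*k/n)*a[1]; q2,e=ik(P,Rr,p,q); mq=max(mq,np.abs(q2-q).max());me=max(me,e);q=q2
        c=clear(q,others,op); mc=min(mc,c,key=lambda t:t[0])
    print("dpos",(d/.4).round(3).tolist(),"dr",(v/.5).round(3).tolist(),"mm",round(np.linalg.norm(d)*1e3),"deg",round(np.degrees(np.linalg.norm(v))),"| err",round(me,2),"dq",round(mq,2),"clr",round(mc[0],3),mc[1],"q",q.round(2).tolist())
    return q
E
python3 - <<'E'
from tp import *; from h import *
w=cv2.imread("pics/w17.png"); c=load("w17.png"); h=cv2.cvtColor(w,cv2.COLOR_BGR2HSV); g=cv2.cvtColor(w,cv2.COLOR_BGR2GRAY)
m=cv2.inRange(cv2.GaussianBlur(g,(5,5),0),105,130)
for n,u,v in(("Y",239,111),("R",304,155),("B",374,195)):
    k=np.zeros_like(m); cv2.circle(k,(u,v),34,255,-1); mm=cv2.morphologyEx(m&k,cv2.MORPH_OPEN,np.ones((7,7))); cs=cv2.findContours(mm,0,1)[0]; b=max(cs,key=cv2.contourArea); e=cv2.minEnclosingCircle(b); M=cv2.moments(b); ce=(M["m10"]/M["m00"],M["m01"]/M["m00"])
    print(n,np.round(e[0],1),round(e[1],1),np.round(ce,1),cv2.contourArea(b),onz(c,ce,.17).round(4),onz(c,e[0],.17).round(4),"exp r px",round(.022*c[0][0,0]/((c[1].T@(onz(c,ce,.17)-c[2]))[2]),1))
s=telemetry.observe(); q=np.array(s["qpos"]); a=(np.array(s["tool_pos"]),R.from_euler("xyz",s["tool_rot"]))
rest=OB+[(*T["Y"],.022,.17),(*T["Rd"],.022,.17)]
for f in(1,-1):
    S=stand(T["B"],70,50,.13,f); z=S[1].as_matrix()[:,2]; pre=(S[0]-.1*z,S[1]); hi=(pre[0]+[0,0,.12],S[1]); up=(S[0]+[0,0,.19],S[1])
    ang=np.degrees((hi[1]*a[1].inv()).magnitude()); print("f",f,ang, "cam dir",S[1].as_matrix()[:,0].round(2))
    for fl in(1,-1):
        L=lay(70,20,.2328,.13,fl); print("  lay f",fl,"angle",np.degrees((L[1]*S[1].inv()).magnitude()).round(),"tube ok",(L[1]*S[1].inv()).apply([0,0,1]).round(2))
E
```

```text
Y [239.8 110.7] 23.8 [239.7 110.9] 1539.5 [ 0.5271 -0.2104  0.17  ] [ 0.5273 -0.2103  0.17  ] exp r px 23.4
R [306.2 156.5] 22.1 [306.5 157.8] 1247.0 [ 0.5249 -0.2896  0.17  ] [ 0.5258 -0.2885  0.17  ] exp r px 22.2
B [374.1 186.9] 21.8 [373.9 187. ] 1171.5 [ 0.5378 -0.3652  0.17  ] [ 0.538  -0.3653  0.17  ] exp r px 21.5
f 1 71.77741586256606 cam dir [0.22 0.26 0.94]
  lay f 1 angle 132.0 tube ok [-1. -0.  0.]
  lay f -1 angle 66.0 tube ok [ 0.77 -0.22  0.6 ]
f -1 165.9209351807629 cam dir [-0.22 -0.26 -0.94]
  lay f 1 angle 66.0 tube ok [ 0.77 -0.22  0.6 ]
  lay f -1 angle 132.0 tube ok [-1.  0. -0.]
```

```bash
sed -i 's/^T=.*/T={"Y":(.527,-.2104),"Rd":(.5255,-.2888),"B":(.538,-.3652)}/' srch.py; python3 - <<'E'
from tp import *; from h import *
s=telemetry.observe(); q=np.array(s["qpos"]); a=(np.array(s["tool_pos"]),R.from_euler("xyz",s["tool_rot"]))
rest=OB+[(*T["Y"],.022,.17),(*T["Rd"],.022,.17)]
def half(a,b,k): v=(b[1]*a[1].inv()).as_rotvec(); return (a[0]+(b[0]-a[0])*k,R.from_rotvec(v*k)*a[1])
S=stand(T["B"],70,50,.13,1); z=S[1].as_matrix()[:,2]; pre=(S[0]-.1*z,S[1]); hi=(pre[0]+[0,0,.12],S[1]); up=(S[0]+[0,0,.19],S[1])
L=lay(70,20,.2328,.13,1); zl=L[1].as_matrix()[:,2]; Lh=(L[0]+[0,0,.1],L[1])
print("approach"); q=seg(a,half(a,hi,.5),q,rest); q=seg(half(a,hi,.5),hi,q,rest); q=seg(hi,pre,q,rest); q=seg(pre,S,q,rest)
print("carry"); q=seg(S,up,q,OB); b=up
for k in(.25,.5,.75,1): m=half(up,Lh,k); q=seg(b,m,q,OB); b=m
q=seg(Lh,L,q,OB,op=.022); q=seg(L,(L[0]-.1*zl,L[1]),q,OB)
E
```

```text
approach
dpos [0.018, -0.2, -0.011] dr [0.81, -0.919, 0.261] mm 81 deg 36 | err 0.0 dq 0.09 clr 0.111 ('fing', 'o5') q [-1.06, 0.47, 1.34, 0.59, 1.54, -0.28]
dpos [0.018, -0.2, -0.011] dr [0.81, -0.919, 0.261] mm 81 deg 36 | err 0.0 dq 0.06 clr 0.122 ('fing', 'o5') q [-1.25, 0.83, 1.1, 1.02, 1.92, -0.56]
dpos [0.0, 0.0, -0.3] dr [0.0, 0.0, 0.0] mm 120 deg 0 | err 0.0 dq 0.03 clr 0.029 ('body', 'o0') q [-1.25, 0.97, 1.17, 0.97, 1.81, -0.74]
dpos [0.151, 0.18, -0.086] dr [0.0, 0.0, 0.0] mm 100 deg 0 | err 0.0 dq 0.02 clr 0.007 ('fing', 'o5') q [-1.13, 0.96, 1.3, 1.03, 1.65, -0.8]
carry
dpos [0.0, 0.0, 0.475] dr [0.0, 0.0, 0.0] mm 190 deg 0 | err 0.0 dq 0.04 clr 0.019 ('body', 'o1') q [-1.13, 0.73, 1.2, 1.08, 1.82, -0.5]
dpos [0.016, 0.369, -0.086] dr [-0.731, -0.512, 0.731] mm 152 deg 33 | err 0.0 dq 0.08 clr 0.15 ('body', 'o1') q [-0.94, 0.6, 1.43, 0.93, 1.68, -1.06]
dpos [0.016, 0.369, -0.086] dr [-0.731, -0.512, 0.731] mm 152 deg 33 | err 0.0 dq 0.06 clr 0.158 ('fing', 'base') q [-0.68, 0.46, 1.62, 0.83, 1.42, -1.48]
dpos [0.016, 0.369, -0.086] dr [-0.731, -0.512, 0.731] mm 152 deg 33 | err 0.0 dq 0.05 clr 0.125 ('fing', 'base') q [-0.31, 0.35, 1.75, 0.74, 1.05, -1.72]
dpos [0.016, 0.369, -0.086] dr [-0.731, -0.512, 0.731] mm 152 deg 33 | err 0.0 dq 0.06 clr 0.103 ('fing', 'base') q [0.13, 0.37, 1.76, 0.46, 0.66, -1.7]
dpos [0.0, 0.0, -0.25] dr [0.0, 0.0, 0.0] mm 100 deg 0 | err 0.0 dq 0.04 clr 0.008 ('fing', 'base') q [0.13, 0.52, 1.86, 0.69, 0.45, -1.96]
dpos [-0.086, -0.08, 0.221] dr [0.0, 0.0, 0.0] mm 100 deg 0 | err 0.0 dq 0.03 clr 0.014 ('fing', 'base') q [0.06, 0.31, 1.88, 0.53, 0.63, -1.83]
```

{"op": "apply_moves", "data": {"delta_pos": [[0.018,-0.2,0],[0.018,-0.2,-0.011],[0.018,-0.2,-0.011],[0.018,-0.2,-0.011],[0.018,-0.2,-0.011],[0.018,-0.2,-0.011]], "dr": [[0.16,-0.18,0.05],[0.32,-0.36,0.1],[0.48,-0.54,0.15],[0.64,-0.72,0.2],[0.81,-0.919,0.261],[0.81,-0.919,0.261]], "jaw": [0.7,0.7,0.7,0.7,0.7,0.7]}}

```text
time: 20.52
tool_pos: [0.4803, -0.3452, 0.2803]
tool_rot: [-3.078, -0.615, 0.681]
contact_force: [-1.4, -0.4, -0.0]
opening: 0.0644
grip_force: 0.0
```

{"op": "apply_moves", "data": {"delta_pos": [[0.018,-0.1,0],[0.018,-0.2,-0.011],[0.018,-0.2,-0.011],[0.018,-0.2,-0.011],[0.018,-0.2,-0.011],[0.018,-0.2,-0.011],[0.018,-0.2,-0.011]], "dr": [[0.16,-0.18,0.05],[0.32,-0.36,0.1],[0.48,-0.54,0.15],[0.64,-0.72,0.2],[0.81,-0.919,0.261],[0.81,-0.919,0.261],[0.81,-0.919,0.261]], "jaw": [0.7,0.7,0.7,0.7,0.7,0.7,0.7]}}

```text
time: 21.1
tool_pos: [0.4898, -0.4229, 0.2762]
tool_rot: [-3.12, -1.22, 0.849]
contact_force: [-0.1, -0.2, 0.1]
opening: 0.0639
grip_force: 0.0
```

```bash
python3 - <<'E'
from h import *; from tp import *
s=st(); S=stand(T["B"],70,50,.13,1); z=S[1].as_matrix()[:,2]
to(S[0]-.1*z,rot=S[1]); to(S[0],rot=S[1],frm=(S[0]-.1*z,S[1]))
im,c=snap("wrist","w18.png")
for n in T: print(n,[px(c,(*T[n],h)).round().tolist() for h in(0,.17)])
E
```

```text
21.1 q [-1.249  0.832  1.102  1.016  1.915 -0.554] p [ 0.4898 -0.4229  0.2762] r [-3.12  -1.22   0.849] F [-0.1 -0.2  0.1] op 0.0639 g 0.0
dpos [-0.002 -0.002 -0.296] dr [-0.007 -0.014  0.005] dist mm 119 deg 0.5
dpos [ 0.151  0.18  -0.086] dr [0. 0. 0.] dist mm 100 deg 0.0
Y [[196.0, 266.0], [179.0, 190.0]]
Rd [[221.0, 298.0], [209.0, 221.0]]
B [[258.0, 330.0], [258.0, 253.0]]
```

{"op": "apply_moves", "data": {"delta_pos": [[0,0,-0.1],[0,0,-0.2],[0,0,-0.296],[0,0,-0.296],[0,0,-0.296],[0,0,-0.296]], "dr": [[0,0,0],[0,0,0],[0,0,0],[0,0,0],[0,0,0],[0,0,0]], "jaw": [0.7,0.7,0.7,0.7,0.7,0.7]}}

```text
time: 21.65
tool_pos: [0.4906, -0.4235, 0.164]
tool_rot: [3.135, -1.219, 0.877]
contact_force: [-0.5, -0.3, 1.2]
opening: 0.0642
grip_force: 0.0
```

```bash
cat >> tl.py <<'E'
def ring(fn,name):
    from tp import T
    lo,hi={"B":((100,140,40),(125,255,255)),"Rd":((0,140,60),(7,255,255)),"Y":((20,140,60),(35,255,255))}[name]
    im,c=snap("wrist",fn); h=cv2.cvtColor(im,cv2.COLOR_RGB2HSV); m=cv2.inRange(h,lo,hi); n,l,s_,ce=cv2.connectedComponentsWithStats(m)
    b=sorted([(int(s_[i,4]),s_[i,:4].tolist(),ce[i].round(1).tolist()) for i in range(1,n)],reverse=True)[:3]; print("ring",b,"pred",[px(c,(*T[name],z)).round().tolist() for z in(.17,.14,.13)])
E
python3 - <<'E'
from tl import *; from tp import *
s=st(); ring("w19.png","B"); S=stand(T["B"],70,50,.13,1); to(S[0],rot=S[1])
E
```

```text
21.65 q [-1.248  0.96   1.166  0.968  1.807 -0.731] p [ 0.4906 -0.4235  0.164 ] r [ 3.135 -1.219  0.877] F [-0.5 -0.3  1.2] op 0.0642 g 0.0
ring [(592, [250, 139, 38, 42], [270.3, 153.0]), (254, [231, 199, 47, 16], [254.2, 209.1]), (6, [240, 154, 4, 2], [241.2, 154.3])] pred [[256.0, 164.0], [256.0, 193.0], [256.0, 202.0]]
dpos [ 0.147  0.181 -0.102] dr [0.009 0.    0.004] dist mm 102 deg 0.3
```

{"op": "apply_moves", "data": {"delta_pos": [[0.04,0.05,-0.03],[0.08,0.1,-0.06],[0.12,0.15,-0.09],[0.148,0.181,-0.1],[0.148,0.181,-0.1],[0.148,0.181,-0.1],[0.148,0.181,-0.1]], "dr": [[0,0,0],[0,0,0],[0,0,0],[0,0,0],[0,0,0],[0,0,0],[0,0,0]], "jaw": [0.7,0.7,0.7,0.7,0.7,0.7,0.7]}}

```text
time: 22.28
tool_pos: [0.549, -0.352, 0.1221]
tool_rot: [3.139, -1.22, 0.872]
contact_force: [-0.5, 0.3, -0.4]
opening: 0.0641
grip_force: 0.0
```

{"op": "apply_moves", "data": {"delta_pos": [[0,0,0],[0,0,0],[0,0,0],[0,0,0],[0,0,0],[0,0,0]], "dr": [[0,0,0],[0,0,0],[0,0,0],[0,0,0],[0,0,0],[0,0,0]], "jaw": [0.3,0.3,0.3,0.3,0.3,0.3], "force": 50}}

```text
time: 22.78
tool_pos: [0.5488, -0.3512, 0.1206]
tool_rot: [-3.136, -1.222, 0.864]
contact_force: [-0.1, -1.2, 1.6]
opening: 0.043
grip_force: 50.0
```

```bash
python3 - <<'E'
from tl import *; from tp import *
s=st(); S=stand(T["B"],70,50,.13,1); to(S[0],rot=S[1])
E
```

```text
22.78 q [-1.133  0.967  1.308  1.028  1.649 -0.801] p [ 0.5488 -0.3512  0.1206] r [-3.136 -1.222  0.864] F [-0.1 -1.2  1.6] op 0.043 g 50.0
dpos [ 0.002 -0.001  0.007] dr [-0.003 -0.003  0.007] dist mm 3 deg 0.2
```

{"op": "apply_moves", "data": {"delta_pos": [[0,0,0.03],[0,0,0.1],[0,0,0.2],[0,0,0.3],[0,0,0.4],[0,0,0.475],[0,0,0.475],[0,0,0.475]], "dr": [[0,0,0],[0,0,0],[0,0,0],[0,0,0],[0,0,0],[0,0,0],[0,0,0],[0,0,0]], "jaw": [0.3,0.3,0.3,0.3,0.3,0.3,0.3,0.3]}}

```text
time: 23.45
tool_pos: [0.5487, -0.3506, 0.3121]
tool_rot: [3.14, -1.219, 0.872]
contact_force: [-0.1, 1.1, -3.1]
opening: 0.0432
grip_force: 50.0
```

{"op": "apply_moves", "data": {"delta_pos": [[0,0.06,0],[0,0.12,0],[0.016,0.18,0],[0.016,0.24,0],[0.016,0.3,0],[0.016,0.369,0]], "dr": [[-0.12,-0.085,0.12],[-0.24,-0.17,0.24],[-0.36,-0.255,0.36],[-0.48,-0.34,0.48],[-0.6,-0.425,0.6],[-0.731,-0.512,0.731]], "jaw": [0.3,0.3,0.3,0.3,0.3,0.3]}}

```text
time: 23.95
tool_pos: [0.5546, -0.2022, 0.3077]
tool_rot: [2.471, -0.906, 1.842]
contact_force: [0.0, 0.3, -2.3]
opening: 0.0432
grip_force: 50.0
```

{"op": "apply_moves", "data": {"delta_pos": [[0,0.06,0],[0,0.12,0],[0.016,0.18,0],[0.016,0.24,0],[0.016,0.3,0],[0.016,0.369,0]], "dr": [[-0.12,-0.085,0.12],[-0.24,-0.17,0.24],[-0.36,-0.255,0.36],[-0.48,-0.34,0.48],[-0.6,-0.425,0.6],[-0.731,-0.512,0.731]], "jaw": [0.3,0.3,0.3,0.3,0.3,0.3]}}

```text
time: 24.45
tool_pos: [0.5608, -0.0546, 0.3078]
tool_rot: [2.397, -0.466, 2.263]
contact_force: [0.3, -0.1, -3.0]
opening: 0.043
grip_force: 50.0
```

{"op": "apply_moves", "data": {"delta_pos": [[0,0.06,0],[0,0.12,0],[0.016,0.18,0],[0.016,0.24,0],[0.016,0.3,0],[0.016,0.369,0]], "dr": [[-0.12,-0.085,0.12],[-0.24,-0.17,0.24],[-0.36,-0.255,0.36],[-0.48,-0.34,0.48],[-0.6,-0.425,0.6],[-0.731,-0.512,0.731]], "jaw": [0.3,0.3,0.3,0.3,0.3,0.3]}}

```text
time: 24.95
tool_pos: [0.5669, 0.0928, 0.3077]
tool_rot: [2.511, -0.036, 2.607]
contact_force: [0.5, -0.2, -3.2]
opening: 0.0429
grip_force: 50.0
```

{"op": "apply_moves", "data": {"delta_pos": [[0,0.06,0],[0,0.12,0],[0.016,0.18,0],[0.016,0.24,-0.03],[0.016,0.3,-0.06],[0.016,0.369,-0.1],[0.016,0.369,-0.15],[0.016,0.369,-0.2]], "dr": [[-0.12,-0.085,0.12],[-0.24,-0.17,0.24],[-0.36,-0.255,0.36],[-0.48,-0.34,0.48],[-0.6,-0.425,0.6],[-0.731,-0.512,0.731],[-0.731,-0.512,0.731],[-0.731,-0.512,0.731]], "jaw": [0.3,0.3,0.3,0.3,0.3,0.3,0.3,0.3]}}

```text
time: 25.62
tool_pos: [0.5717, 0.2422, 0.2271]
tool_rot: [2.772, 0.322, 3.021]
contact_force: [-0.8, -0.1, -2.6]
opening: 0.0429
grip_force: 50.0
```

```bash
python3 - <<'E'
from tl import *; from tp import *
s=st(); L=lay(70,20,.2328,.127,1); to(L[0]+[0,0,.05],rot=L[1])
for n in("top","scene"): snap(n,n+"20.png")
# tube tilt in top and scene: black mask region
for n in("top","scene"):
    c=load(n+"20.png"); print(n,"foot/cap pred",px(c,(.698,.233,.092)),px(c,(.528,.233,.092)))
E
```

```text
25.62 q [ 0.133  0.304  1.687  0.4    0.789 -1.61 ] p [0.5717 0.2422 0.2271] r [2.772 0.322 3.021] F [-0.8 -0.1 -2.6] op 0.0429 g 50.0
dpos [ 0.014 -0.008 -0.255] dr [-0.002 -0.01  -0.008] dist mm 102 deg 0.4
top foot/cap pred [191.5382756  109.32990594] [192.0756851  160.07736299]
scene foot/cap pred [289.19424551 276.4486391 ] [309.1849701  232.10038231]
```

```bash
python3 - <<'E'
from tl import *
s=telemetry.observe(); r=R.from_euler("xyz",s["tool_rot"]); G=np.array(s["tool_pos"])+r.apply([0,0,-.019]); print("grip",G.round(4))
from scipy.ndimage import map_coordinates as mc
for n in("scene","top"):
    c=load(n+"20.png"); g=cv2.imread("pics/%s20.png"%n).mean(2)
    for tilt in(-20,-10,0,10,20):
        t=np.radians(tilt); out=[]
        for d in np.arange(.03,.17,.01):
            X=G+np.array([np.cos(t),0,np.sin(t)])*d+[0,0,.0]; q=px(c,X); out.append(int(mc(g,[[q[1]],[q[0]]],order=1)[0]))
        print(n,tilt,out)
    ref=cv2.imread("pics/%s.png"%("s6" if n=="scene" else "top0")).mean(2); d=(np.abs(g-ref)>25).astype(np.uint8)
    F=[px(c,G+[.127,0,0])]; print("foot pred",F[0].round(1))
    x,y=F[0].astype(int)
    k=(d[y-22:y+22,x-22:x+22]*(g[y-22:y+22,x-22:x+22]<60)); print("\n".join("".join(".#"[v] for v in row) for row in k.astype(int)))
E
```

```text
grip [0.5641 0.2339 0.2406]
scene -20 [18, 22, 20, 18, 19, 17, 22, 20, 21, 2, 94, 98, 96, 75, 65]
scene -10 [17, 22, 21, 15, 19, 13, 16, 19, 21, 3, 74, 96, 96, 63, 62]
scene 0 [14, 23, 18, 15, 18, 15, 17, 19, 23, 17, 15, 96, 97, 96, 36]
scene 10 [17, 18, 22, 21, 16, 19, 12, 16, 18, 23, 17, 9, 93, 101, 104]
scene 20 [16, 15, 21, 18, 19, 16, 21, 11, 14, 19, 18, 19, 6, 11, 111]
foot pred [294.3 258.3]
.........................###############....
........................################....
........................################....
.......................################.....
.......................################.....
.......................################.....
......................################......
......................################......
.....................################.......
.....................################.......
....................#################.......
....................################........
...................#####..##########........
...................###....#########.........
...................##.....#########.........
..................###..
[... 2944 characters left out ...]
#########................
................############................
................#############...............
................#############...............
................#############...............
................#############...............
................############................
................#############...............
................#############...............
................#############...............
................#############...............
..................##########................
..................#######...................
..................###########...............
..................###########...............
..................###########...............
```

{"op": "apply_moves", "data": {"delta_pos": [[0.014,-0.006,-0.06],[0.014,-0.006,-0.14],[0.014,-0.006,-0.22],[0.014,-0.006,-0.29],[0.014,-0.006,-0.34],[0.014,-0.006,-0.36],[0.014,-0.006,-0.36]], "dr": [[0,-0.01,-0.008],[0,-0.01,-0.008],[0,-0.01,-0.008],[0,-0.01,-0.008],[0,-0.01,-0.008],[0,-0.01,-0.008],[0,-0.01,-0.008]], "jaw": [0.3,0.3,0.3,0.3,0.3,0.3,0.3]}}

```text
time: 26.3
tool_pos: [0.5785, 0.2366, 0.0834]
tool_rot: [2.77, 0.325, 3.011]
contact_force: [-0.8, -0.3, -2.8]
opening: 0.0433
grip_force: 50.0
```

```bash
python3 - <<'E'
from tl import *; from tp import *
s=st(); L=lay(70,20,.2328,.127,1); to(L[0],rot=L[1])
E
```

```text
26.3 q [ 0.122  0.508  1.846  0.659  0.47  -1.926] p [0.5785 0.2366 0.0834] r [2.77  0.325 3.011] F [-0.8 -0.3 -2.8] op 0.0433 g 50.0
dpos [-0.002  0.006 -0.02 ] dr [-0.005 -0.004  0.013] dist mm 9 deg 0.4
```

{"op": "apply_moves", "data": {"delta_pos": [[-0.001,0.005,-0.006],[-0.001,0.005,-0.012],[-0.001,0.005,-0.018],[-0.001,0.005,-0.018]], "dr": [[0,0,0.01],[0,0,0.01],[0,0,0.01],[0,0,0.01]], "jaw": [0.3,0.3,0.3,0.3]}}

```text
time: 26.63
tool_pos: [0.5798, 0.2393, 0.0796]
tool_rot: [2.769, 0.332, 3.016]
contact_force: [-0.5, -0.1, -3.1]
opening: 0.0433
grip_force: 50.0
```

{"op": "apply_moves", "data": {"delta_pos": [[0,0,-0.003],[0,0,-0.005],[0,0,-0.005]], "dr": [[0,0,0],[0,0,0],[0,0,0]], "jaw": [0.3,0.3,0.3]}}

```text
time: 26.88
tool_pos: [0.5796, 0.2393, 0.0773]
tool_rot: [2.769, 0.332, 3.016]
contact_force: [-0.6, -0.1, -2.8]
opening: 0.0431
grip_force: 50.0
```

{"op": "apply_moves", "data": {"delta_pos": [[-0.003,0,-0.003],[-0.003,0,-0.006],[-0.003,0,-0.006]], "dr": [[0,0,0],[0,0,0],[0,0,0]], "jaw": [0.3,0.3,0.3]}}

```text
time: 27.13
tool_pos: [0.5785, 0.2394, 0.0752]
tool_rot: [2.768, 0.332, 3.016]
contact_force: [-2.0, -0.4, 1.5]
opening: 0.0431
grip_force: 50.0
```

{"op": "apply_moves", "data": {"delta_pos": [[0,0,-0.002],[0,0,-0.004],[0,0,-0.004]], "dr": [[0,0,0],[0,0,0],[0,0,0]], "jaw": [0.3,0.3,0.3]}}

```text
time: 27.38
tool_pos: [0.5786, 0.2396, 0.0746]
tool_rot: [2.768, 0.333, 3.016]
contact_force: [-7.9, -2.6, 10.8]
opening: 0.043
grip_force: 50.0
```

{"op": "apply_moves", "data": {"delta_pos": [[0,0,0.004],[0,0,0.004],[0,0,0.004],[0,0,0.004],[-0.02,-0.02,0.055],[-0.05,-0.045,0.13],[-0.086,-0.08,0.221],[-0.086,-0.08,0.221]], "dr": [[0,0,0],[0,0,0],[0,0,0],[0,0,0],[0,0,0],[0,0,0],[0,0,0],[0,0,0]], "jaw": [0.6,0.6,0.6,0.6,0.6,0.6,0.6,0.6]}}

```text
time: 28.05
tool_pos: [0.5453, 0.2062, 0.1677]
tool_rot: [2.767, 0.34, 3.015]
contact_force: [2.1, 0.8, 0.6]
opening: 0.0553
grip_force: 0.0
```

```bash
python3 - <<'E'
from tl import *; from tp import *
s=st(); q=np.array(s["qpos"]); snap("top","top21.png")
c=load("top21.png"); g=cv2.imread("pics/top21.png").mean(2)
from scipy.ndimage import map_coordinates as mc
for dy in(-.015,0,.015):
    xs=np.arange(.50,.73,.006); print(dy,[int(mc(g,[[t[1]],[t[0]]],order=1)[0]) for x in xs for t in[px(c,(x,.233+dy,.114))]])
ys=np.arange(.19,.28,.004); print([int(mc(g,[[t[1]],[t[0]]],order=1)[0]) for y in ys for t in[px(c,(.64,y,.1))]])
# plan red tube
def half(a,b,k): v=(b[1]*a[1].inv()).as_rotvec(); return (a[0]+(b[0]-a[0])*k,R.from_rotvec(v*k)*a[1])
a=(np.array(s["tool_pos"]),R.from_euler("xyz",s["tool_rot"]))
rest=OB+[(*T["Y"],.022,.17)]
S=stand(T["Rd"],70,70,.13,1); z=S[1].as_matrix()[:,2]; pre=(S[0]-.1*z,S[1]); hi=(pre[0]+[0,0,.14],S[1]); up=(S[0]+[0,0,.19],S[1])
L=lay(70,10,.1478,.13,1); zl=L[1].as_matrix()[:,2]; Lh=(L[0]+[0,0,.12],L[1])
a2=(a[0]+[0,0,.14],a[1])
print("approach"); q=seg(a,a2,q,rest); b=a2
for k in(.25,.5,.75,1): m=half(a2,hi,k); q=seg(b,m,q,rest); b=m
q=seg(hi,pre,q,rest); q=seg(pre,S,q,rest)
print("carry"); q=seg(S,up,q,OB); b=up
for k in(.25,.5,.75,1): m=half(up,Lh,k); q=seg(b,m,q,OB); b=m
q=seg(Lh,L,q,OB,op=.022); q=seg(L,(L[0]-.1*zl,L[1]),q,OB)
E
```

```text
28.05 q [ 0.062  0.313  1.876  0.542  0.622 -1.839] p [0.5453 0.2062 0.1677] r [2.767 0.34  3.015] F [2.1 0.8 0.6] op 0.0553 g 0.0
-0.015 [88, 54, 79, 86, 73, 66, 69, 69, 61, 52, 61, 59, 44, 41, 42, 42, 43, 43, 43, 44, 44, 45, 45, 45, 46, 47, 48, 47, 47, 48, 48, 50, 53, 99, 151, 158, 161, 160, 160]
0 [62, 58, 68, 53, 48, 48, 48, 48, 50, 50, 48, 50, 47, 46, 47, 47, 47, 47, 49, 49, 47, 49, 49, 49, 50, 52, 50, 51, 52, 52, 52, 53, 54, 96, 151, 159, 162, 162, 162]
0.015 [59, 56, 63, 53, 49, 48, 48, 47, 51, 51, 49, 49, 48, 57, 63, 61, 63, 58, 55, 61, 66, 67, 67, 68, 67, 69, 69, 67, 68, 70, 69, 71, 72, 102, 151, 158, 161, 161, 161]
[80, 80, 80, 77, 73, 61, 49, 44, 46, 49, 49, 48, 50, 50, 51, 67, 87, 87, 84, 83, 83, 77, 62]
approach
dpos [0.0, 0.0, 0.35] dr [0.0, 0.0, 0.0] mm 140 deg 0 | err 0.0 dq 0.04 clr 0.113 ('fing', 'base') q [0.06, 0.16, 1.65, 0.38, 0.96, -1.61]
dpos [-0.029, -0.354, -0.006] dr [0.609, 0.61, -0.6] mm 142 deg 30 | err 0.0 dq 0.06 clr 0.202 ('body', 'o4') q [-0.36, 0.23, 1.61, 0.6, 1.33, -1.61]
dpos [-0.029, -0.354, -0.006] dr [0.609, 0.61, -0.6] mm 142 deg 30 | err 0.0
[... 998 characters left out ...]
61, 0.668] mm 110 deg 31 | err 0.0 dq 0.05 clr 0.175 ('fing', 'base') q [-0.6, 0.48, 1.44, 0.62, 1.56, -1.4]
dpos [0.027, 0.264, -0.074] dr [-0.668, -0.561, 0.668] mm 110 deg 31 | err 0.0 dq 0.05 clr 0.148 ('fing', 'base') q [-0.3, 0.35, 1.6, 0.48, 1.17, -1.61]
dpos [0.027, 0.264, -0.074] dr [-0.668, -0.561, 0.668] mm 110 deg 31 | err 0.0 dq 0.05 clr 0.131 ('fing', 'base') q [0.05, 0.31, 1.74, 0.22, 0.74, -1.63]
dpos [0.0, 0.0, -0.3] dr [0.0, 0.0, 0.0] mm 120 deg 0 | err 0.0 dq 0.04 clr 0.013 ('fing', 'base') q [0.05, 0.48, 1.88, 0.35, 0.44, -1.78]
dpos [-0.086, -0.041, 0.231] dr [0.0, 0.0, 0.0] mm 100 deg 0 | err 0.0 dq 0.03 clr 0.022 ('fing', 'base') q [0.01, 0.28, 1.87, 0.26, 0.65, -1.71]
```

The blue tube lies in bay 1 with its foot at x≈0.698. Next is the red tube.

{"op": "apply_moves", "data": {"delta_pos": [[0,0,0.1],[0,0,0.2],[0,0,0.3],[0,0,0.35]], "dr": [[0,0,0],[0,0,0],[0,0,0],[0,0,0]], "jaw": [0.7,0.7,0.7,0.7]}}

```text
time: 28.43
tool_pos: [0.5455, 0.2076, 0.3059]
tool_rot: [2.767, 0.337, 3.015]
contact_force: [0.7, 0.3, -0.6]
opening: 0.064
grip_force: 0.0
```

{"op": "apply_moves", "data": {"delta_pos": [[-0.006,-0.07,0],[-0.012,-0.14,0],[-0.018,-0.21,0],[-0.024,-0.28,0],[-0.029,-0.354,-0.006],[-0.029,-0.354,-0.006]], "dr": [[0.12,0.12,-0.12],[0.24,0.24,-0.24],[0.36,0.36,-0.36],[0.48,0.48,-0.48],[0.609,0.61,-0.6],[0.609,0.61,-0.6]], "jaw": [0.7,0.7,0.7,0.7,0.7,0.7]}}

```text
time: 28.93
tool_pos: [0.5335, 0.06, 0.2965]
tool_rot: [2.566, -0.055, 2.672]
contact_force: [-0.4, -0.2, 0.0]
opening: 0.0643
grip_force: 0.0
```

{"op": "apply_moves", "data": {"delta_pos": [[-0.006,-0.07,0],[-0.012,-0.14,0],[-0.018,-0.21,0],[-0.024,-0.28,0],[-0.029,-0.354,-0.006],[-0.029,-0.354,-0.006]], "dr": [[0.12,0.12,-0.12],[0.24,0.24,-0.24],[0.36,0.36,-0.36],[0.48,0.48,-0.48],[0.609,0.61,-0.6],[0.609,0.61,-0.6]], "jaw": [0.7,0.7,0.7,0.7,0.7,0.7]}}

```text
time: 29.43
tool_pos: [0.5212, -0.081, 0.2931]
tool_rot: [2.487, -0.479, 2.389]
contact_force: [0.3, 1.3, -0.3]
opening: 0.0646
grip_force: 0.0
```

{"op": "apply_moves", "data": {"delta_pos": [[-0.006,-0.07,0],[-0.012,-0.14,0],[-0.018,-0.21,0],[-0.024,-0.28,0],[-0.029,-0.354,-0.006],[-0.029,-0.354,-0.006]], "dr": [[0.12,0.12,-0.12],[0.24,0.24,-0.24],[0.36,0.36,-0.36],[0.48,0.48,-0.48],[0.609,0.61,-0.6],[0.609,0.61,-0.6]], "jaw": [0.7,0.7,0.7,0.7,0.7,0.7]}}

```text
time: 29.93
tool_pos: [0.5089, -0.222, 0.29]
tool_rot: [2.565, -0.905, 2.033]
contact_force: [-0.4, 0.3, -1.2]
opening: 0.0643
grip_force: 0.0
```

{"op": "apply_moves", "data": {"delta_pos": [[-0.006,-0.07,0],[-0.012,-0.14,0],[-0.018,-0.21,0],[-0.024,-0.28,0],[-0.029,-0.354,-0.006],[-0.029,-0.354,-0.006],[-0.029,-0.354,-0.006]], "dr": [[0.12,0.12,-0.12],[0.24,0.24,-0.24],[0.36,0.36,-0.36],[0.48,0.48,-0.48],[0.609,0.61,-0.6],[0.609,0.61,-0.6],[0.609,0.61,-0.6]], "jaw": [0.7,0.7,0.7,0.7,0.7,0.7,0.7]}}

```text
time: 30.52
tool_pos: [0.4978, -0.3598, 0.2893]
tool_rot: [-3.128, -1.233, 1.207]
contact_force: [0.5, 0.5, 0.2]
opening: 0.0646
grip_force: 0.0
```

```bash
python3 - <<'E'
from tl import *; from tp import *
s=st(); S=stand(T["Rd"],70,70,.13,1); z=S[1].as_matrix()[:,2]; to(S[0]-.1*z,rot=S[1])
E
```

```text
30.52 q [-1.12   0.897  0.938  0.942  2.151 -0.591] p [ 0.4978 -0.3598  0.2893] r [-3.128 -1.233  1.207] F [0.5 0.5 0.2] op 0.0646 g 0.0
dpos [ 0.004 -0.001 -0.329] dr [-0.024 -0.001  0.002] dist mm 132 deg 0.7
```

{"op": "apply_moves", "data": {"delta_pos": [[0.004,0,-0.1],[0.004,0,-0.2],[0.004,0,-0.29],[0.004,0,-0.329],[0.004,0,-0.329],[0.004,0,-0.329],[0.004,0,-0.329]], "dr": [[-0.024,0,0],[-0.024,0,0],[-0.024,0,0],[-0.024,0,0],[-0.024,0,0],[-0.024,0,0],[-0.024,0,0]], "jaw": [0.7,0.7,0.7,0.7,0.7,0.7,0.7]}}

```text
time: 31.1
tool_pos: [0.5, -0.3593, 0.1628]
tool_rot: [3.128, -1.217, 1.236]
contact_force: [-0.3, 0.4, 1.0]
opening: 0.0643
grip_force: 0.0
```

```bash
python3 - <<'E'
from tl import *; from tp import *
s=st(); ring("w22.png","Rd"); S=stand(T["Rd"],70,70,.13,1); to(S[0],rot=S[1])
E
```

```text
31.1 q [-1.116  1.023  1.019  0.842  2.007 -0.789] p [ 0.5    -0.3593  0.1628] r [ 3.128 -1.217  1.236] F [-0.3  0.4  1. ] op 0.0643 g 0.0
ring [(911, [73, 77, 42, 47], [90.5, 107.9]), (293, [231, 192, 50, 23], [255.3, 207.5]), (106, [277, 108, 14, 10], [283.5, 112.4])] pred [[257.0, 163.0], [257.0, 192.0], [257.0, 201.0]]
dpos [ 0.079  0.219 -0.099] dr [ 0.013  0.006 -0.002] dist mm 101 deg 0.4
```

{"op": "apply_moves", "data": {"delta_pos": [[0.02,0.06,-0.025],[0.04,0.12,-0.05],[0.06,0.18,-0.08],[0.079,0.22,-0.098],[0.079,0.22,-0.098],[0.079,0.22,-0.098],[0.079,0.22,-0.098]], "dr": [[0,0,0],[0,0,0],[0,0,0],[0,0,0],[0,0,0],[0,0,0],[0,0,0]], "jaw": [0.7,0.7,0.7,0.7,0.7,0.7,0.7]}}

```text
time: 31.73
tool_pos: [0.5311, -0.2724, 0.1228]
tool_rot: [3.13, -1.217, 1.233]
contact_force: [-0.5, -0.9, 0.7]
opening: 0.0643
grip_force: 0.0
```

{"op": "apply_moves", "data": {"delta_pos": [[0,0,0],[0,0,0],[0,0,0],[0,0,0],[0,0,0],[0,0,0]], "dr": [[0,0,0],[0,0,0],[0,0,0],[0,0,0],[0,0,0],[0,0,0]], "jaw": [0.3,0.3,0.3,0.3,0.3,0.3], "force": 50}}

```text
time: 32.23
tool_pos: [0.5309, -0.2715, 0.1213]
tool_rot: [3.137, -1.219, 1.226]
contact_force: [0.6, -1.0, 1.1]
opening: 0.0431
grip_force: 50.0
```

```bash
python3 - <<'E'
from tl import *; from tp import *
s=st(); S=stand(T["Rd"],70,70,.13,1); to(S[0],rot=S[1])
E
```

```text
32.23 q [-1.02   0.991  1.241  0.863  1.823 -0.879] p [ 0.5309 -0.2715  0.1213] r [ 3.137 -1.219  1.226] F [ 0.6 -1.   1.1] op 0.0431 g 50.0
dpos [ 0.002 -0.001  0.005] dr [0.006 0.001 0.001] dist mm 2 deg 0.2
```

{"op": "apply_moves", "data": {"delta_pos": [[0,0,0.03],[0,0,0.1],[0,0,0.2],[0,0,0.3],[0,0,0.4],[0,0,0.49],[0,0,0.49],[0,0,0.49]], "dr": [[0,0,0],[0,0,0],[0,0,0],[0,0,0],[0,0,0],[0,0,0],[0,0,0],[0,0,0]], "jaw": [0.3,0.3,0.3,0.3,0.3,0.3,0.3,0.3]}}

```text
time: 32.9
tool_pos: [0.5307, -0.2711, 0.3191]
tool_rot: [3.129, -1.215, 1.234]
contact_force: [-0.7, 0.4, -4.6]
opening: 0.0431
grip_force: 50.0
```

{"op": "apply_moves", "data": {"delta_pos": [[0,0.044,0],[0,0.088,0],[0.027,0.132,0],[0.027,0.176,0],[0.027,0.22,0],[0.027,0.264,0]], "dr": [[-0.11,-0.093,0.11],[-0.22,-0.186,0.22],[-0.33,-0.28,0.33],[-0.44,-0.373,0.44],[-0.55,-0.466,0.55],[-0.668,-0.561,0.668]], "jaw": [0.3,0.3,0.3,0.3,0.3,0.3]}}

```text
time: 33.4
tool_pos: [0.5411, -0.1646, 0.3148]
tool_rot: [2.623, -0.863, 2.022]
contact_force: [0.9, -0.2, -2.8]
opening: 0.0432
grip_force: 50.0
```

{"op": "apply_moves", "data": {"delta_pos": [[0,0.044,0],[0,0.088,0],[0.027,0.132,0],[0.027,0.176,0],[0.027,0.22,0],[0.027,0.264,0]], "dr": [[-0.11,-0.093,0.11],[-0.22,-0.186,0.22],[-0.33,-0.28,0.33],[-0.44,-0.373,0.44],[-0.55,-0.466,0.55],[-0.668,-0.561,0.668]], "jaw": [0.3,0.3,0.3,0.3,0.3,0.3]}}

```text
time: 33.9
tool_pos: [0.5516, -0.0591, 0.3148]
tool_rot: [2.586, -0.43, 2.385]
contact_force: [0.1, -0.1, -2.5]
opening: 0.0428
grip_force: 50.0
```

{"op": "apply_moves", "data": {"delta_pos": [[0,0.044,0],[0,0.088,0],[0.027,0.132,0],[0.027,0.176,0],[0.027,0.22,0],[0.027,0.264,0]], "dr": [[-0.11,-0.093,0.11],[-0.22,-0.186,0.22],[-0.33,-0.28,0.33],[-0.44,-0.373,0.44],[-0.55,-0.466,0.55],[-0.668,-0.561,0.668]], "jaw": [0.3,0.3,0.3,0.3,0.3,0.3]}}

```text
time: 34.4
tool_pos: [0.5621, 0.0465, 0.3147]
tool_rot: [2.704, -0.012, 2.699]
contact_force: [-0.2, -0.4, -3.3]
opening: 0.0431
grip_force: 50.0
```

{"op": "apply_moves", "data": {"delta_pos": [[0,0.044,0],[0,0.088,0],[0.027,0.132,0],[0.027,0.176,-0.03],[0.027,0.22,-0.06],[0.027,0.264,-0.1],[0.027,0.264,-0.15],[0.027,0.264,-0.2]], "dr": [[-0.11,-0.093,0.11],[-0.22,-0.186,0.22],[-0.33,-0.28,0.33],[-0.44,-0.373,0.44],[-0.55,-0.466,0.55],[-0.668,-0.561,0.668],[-0.668,-0.561,0.668],[-0.668,-0.561,0.668]], "jaw": [0.3,0.3,0.3,0.3,0.3,0.3,0.3,0.3]}}

```text
time: 35.07
tool_pos: [0.5714, 0.1531, 0.2339]
tool_rot: [2.957, 0.341, 3.084]
contact_force: [0.3, 0.2, -4.0]
opening: 0.0433
grip_force: 50.0
```

```bash
python3 - <<'E'
from tl import *; from tp import *
s=st(); L=lay(70,10,.1478,.128,1); to(L[0],rot=L[1])
E
```

```text
35.07 q [ 0.052  0.265  1.683  0.197  0.845 -1.597] p [0.5714 0.1531 0.2339] r [2.957 0.341 3.084] F [ 0.3  0.2 -4. ] op 0.0433 g 50.0
dpos [ 0.013 -0.005 -0.399] dr [ 0.001 -0.005 -0.01 ] dist mm 160 deg 0.3
```

{"op": "apply_moves", "data": {"delta_pos": [[0.011,-0.003,-0.06],[0.011,-0.003,-0.14],[0.011,-0.003,-0.22],[0.011,-0.003,-0.29],[0.011,-0.003,-0.34],[0.011,-0.003,-0.37],[0.011,-0.003,-0.38],[0.011,-0.003,-0.38]], "dr": [[0,-0.005,-0.01],[0,-0.005,-0.01],[0,-0.005,-0.01],[0,-0.005,-0.01],[0,-0.005,-0.01],[0,-0.005,-0.01],[0,-0.005,-0.01],[0,-0.005,-0.01]], "jaw": [0.3,0.3,0.3,0.3,0.3,0.3,0.3,0.3]}}

```text
time: 35.73
tool_pos: [0.5762, 0.15, 0.0823]
tool_rot: [2.956, 0.342, 3.074]
contact_force: [-0.1, 0.5, -2.4]
opening: 0.0432
grip_force: 50.0
```

```bash
python3 - <<'E'
from tl import *; from tp import *
s=st(); L=lay(70,10,.1478,.128,1); to(L[0],rot=L[1])
E
```

```text
35.73 q [ 0.047  0.473  1.864  0.331  0.466 -1.76 ] p [0.5762 0.15   0.0823] r [2.956 0.342 3.074] F [-0.1  0.5 -2.4] op 0.0432 g 50.0
dpos [ 0.001  0.002 -0.02 ] dr [-0.001 -0.003  0.008] dist mm 8 deg 0.2
```

{"op": "apply_moves", "data": {"delta_pos": [[0,0.002,-0.005],[0,0.002,-0.01],[0,0.002,-0.014],[0,0.002,-0.017],[0,0.002,-0.017]], "dr": [[0,0,0.008],[0,0,0.008],[0,0,0.008],[0,0,0.008],[0,0,0.008]], "jaw": [0.3,0.3,0.3,0.3,0.3]}}

```text
time: 36.15
tool_pos: [0.5785, 0.1509, 0.0786]
tool_rot: [2.955, 0.349, 3.078]
contact_force: [0.2, 0.1, -3.3]
opening: 0.043
grip_force: 50.0
```

{"op": "apply_moves", "data": {"delta_pos": [[0,0,-0.002],[0,0,-0.004],[0,0,-0.004]], "dr": [[0,0,0],[0,0,0],[0,0,0]], "jaw": [0.3,0.3,0.3]}}

```text
time: 36.4
tool_pos: [0.5784, 0.1509, 0.0767]
tool_rot: [2.955, 0.349, 3.078]
contact_force: [-0.8, -0.6, -3.6]
opening: 0.0432
grip_force: 50.0
```

{"op": "apply_moves", "data": {"delta_pos": [[-0.004,0,-0.003],[-0.004,0,-0.005],[-0.004,0,-0.005]], "dr": [[0,0,0],[0,0,0],[0,0,0]], "jaw": [0.3,0.3,0.3]}}

```text
time: 36.65
tool_pos: [0.5766, 0.1509, 0.0745]
tool_rot: [2.955, 0.348, 3.078]
contact_force: [-0.3, 0.3, -3.4]
opening: 0.0432
grip_force: 50.0
```

{"op": "apply_moves", "data": {"delta_pos": [[0,0,-0.0015],[0,0,-0.003],[0,0,-0.003]], "dr": [[0,0,0],[0,0,0],[0,0,0]], "jaw": [0.3,0.3,0.3]}}

```text
time: 36.9
tool_pos: [0.577, 0.1509, 0.0737]
tool_rot: [2.955, 0.349, 3.078]
contact_force: [-0.6, 0.2, -1.0]
opening: 0.0432
grip_force: 50.0
```

Contact is just starting. I'll go down a touch more, release and retreat.

{"op": "apply_moves", "data": {"delta_pos": [[0,0,-0.002],[0,0,-0.002]], "dr": [[0,0,0],[0,0,0]], "jaw": [0.3,0.3]}}

```text
time: 37.07
tool_pos: [0.5772, 0.1511, 0.0733]
tool_rot: [2.955, 0.35, 3.078]
contact_force: [-1.2, 1.4, 2.3]
opening: 0.043
grip_force: 50.0
```

{"op": "apply_moves", "data": {"delta_pos": [[0,0,0.001],[0,0,0.001],[0,0,0.001],[0,0,0.001],[-0.02,-0.01,0.055],[-0.05,-0.024,0.13],[-0.086,-0.041,0.231],[-0.086,-0.041,0.231]], "dr": [[0,0,0],[0,0,0],[0,0,0],[0,0,0],[0,0,0],[0,0,0],[0,0,0],[0,0,0]], "jaw": [0.6,0.6,0.6,0.6,0.6,0.6,0.6,0.6]}}

```text
time: 37.73
tool_pos: [0.544, 0.134, 0.1716]
tool_rot: [2.954, 0.358, 3.077]
contact_force: [2.1, 0.8, 0.8]
opening: 0.055
grip_force: 0.0
```

```bash
python3 - <<'E'
from tl import *; from tp import *
s=st(); q=np.array(s["qpos"]); snap("top","top23.png")
c=load("top23.png"); g=cv2.imread("pics/top23.png").mean(2)
from scipy.ndimage import map_coordinates as mc
for yb in(.233,.148):
    xs=np.arange(.65,.73,.004); print(yb,[int(mc(g,[[t[1]],[t[0]]],order=1)[0]) for x in xs for t in[px(c,(x,yb,.114))]])
    ys=np.arange(yb-.045,yb+.045,.004); print([int(mc(g,[[t[1]],[t[0]]],order=1)[0]) for y in ys for t in[px(c,(.66,y,.1))]])
def half(a,b,k): v=(b[1]*a[1].inv()).as_rotvec(); return (a[0]+(b[0]-a[0])*k,R.from_rotvec(v*k)*a[1])
a=(np.array(s["tool_pos"]),R.from_euler("xyz",s["tool_rot"]))
S=stand(T["Y"],70,70,.13,1); z=S[1].as_matrix()[:,2]; pre=(S[0]-.1*z,S[1]); hi=(pre[0]+[0,0,.14],S[1]); up=(S[0]+[0,0,.19],S[1])
L=lay(70,0,.0628,.13,1); zl=L[1].as_matrix()[:,2]; Lh=(L[0]+[0,0,.12],L[1]); rest=OB
a2=(a[0]+[0,0,.14],a[1])
print("approach"); q=seg(a,a2,q,rest); b=a2
for k in(.25,.5,.75,1): m=half(a2,hi,k); q=seg(b,m,q,rest); b=m
q=seg(hi,pre,q,rest); q=seg(pre,S,q,rest)
print("carry"); q=seg(S,up,q,OB); b=up
for k in(.25,.5,.75,1): m=half(up,Lh,k); q=seg(b,m,q,OB); b=m
q=seg(Lh,L,q,OB,op=.022); q=seg(L,(L[0]-.1*zl,L[1]),q,OB)
E
```

```text
37.73 q [ 0.013  0.277  1.868  0.268  0.642 -1.714] p [0.544  0.134  0.1716] r [2.954 0.358 3.077] F [2.1 0.8 0.8] op 0.055 g 0.0
0.233 [50, 50, 50, 50, 50, 51, 51, 51, 52, 52, 52, 56, 95, 137, 155, 159, 161, 161, 162, 162]
[79, 79, 79, 73, 67, 61, 52, 47, 46, 48, 49, 49, 51, 50, 49, 56, 80, 102, 108, 109, 102, 88, 72]
0.148 [47, 48, 48, 48, 48, 49, 49, 49, 49, 50, 50, 59, 92, 133, 155, 161, 161, 161, 161, 160]
[82, 82, 81, 78, 71, 60, 50, 45, 45, 45, 46, 47, 48, 47, 45, 47, 57, 71, 79, 80, 79, 79, 78]
approach
dpos [0.0, 0.0, 0.35] dr [0.0, 0.0, 0.0] mm 140 deg 0 | err 0.0 dq 0.05 clr 0.125 ('fing', 'base') q [0.01, 0.14, 1.63, 0.19, 1.01, -1.6]
dpos [-0.027, -0.26, -0.009] dr [0.674, 0.566, -0.664] mm 105 deg 32 | err 0.0 dq 0.05 clr 0.232 ('fing', 'base') q [-0.35, 0.23, 1.54, 0.45, 1.35, -1.57]
dpos [-0.027, -0.26, -0.009] dr [0.674, 0.566, -0.664] mm 105 deg 32 | err 0.0 dq 0.04 clr 0.228 ('fing', 'base') q [-0.65, 0.4, 1.42, 0.61, 1.66, -1.39]
dpos [-0.027, -0.26, -0.009] dr [0.674, 0.566, -0.664] mm 105 deg 32 | err 0.0 dq 0.04 clr 0.212 ('body', 'o0') q [-0.88, 0.59, 1.3, 0.7
[... 786 characters left out ...]
512, 0.731] mm 71 deg 33 | err 0.0 dq 0.04 clr 0.178 ('fing', 'base') q [-0.56, 0.48, 1.39, 0.53, 1.56, -1.35]
dpos [0.026, 0.16, -0.075] dr [-0.731, -0.512, 0.731] mm 71 deg 33 | err 0.0 dq 0.05 clr 0.154 ('fing', 'base') q [-0.31, 0.36, 1.55, 0.32, 1.19, -1.57]
dpos [0.026, 0.16, -0.075] dr [-0.731, -0.512, 0.731] mm 71 deg 33 | err 0.0 dq 0.06 clr 0.139 ('fing', 'base') q [-0.03, 0.29, 1.75, 0.01, 0.75, -1.61]
dpos [0.0, 0.0, -0.3] dr [0.0, 0.0, 0.0] mm 120 deg 0 | err 0.0 dq 0.04 clr 0.019 ('fing', 'base') q [-0.03, 0.47, 1.89, 0.02, 0.44, -1.62]
dpos [-0.086, 0.0, 0.235] dr [0.0, 0.0, 0.0] mm 100 deg 0 | err 0.0 dq 0.03 clr 0.031 ('fing', 'base') q [-0.03, 0.27, 1.87, 0.02, 0.65, -1.61]
```

Both tubes are in place with their feet at x≈0.698. The yellow tube is next.

{"op": "apply_moves", "data": {"delta_pos": [[0,0,0.1],[0,0,0.2],[0,0,0.3],[0,0,0.35]], "dr": [[0,0,0],[0,0,0],[0,0,0],[0,0,0]], "jaw": [0.7,0.7,0.7,0.7]}}

```text
time: 38.12
tool_pos: [0.544, 0.1346, 0.3095]
tool_rot: [2.954, 0.355, 3.077]
contact_force: [1.6, -0.4, 0.5]
opening: 0.0644
grip_force: 0.0
```

{"op": "apply_moves", "data": {"delta_pos": [[-0.005,-0.05,0],[-0.01,-0.1,0],[-0.015,-0.15,0],[-0.02,-0.2,0],[-0.027,-0.26,-0.009],[-0.027,-0.26,-0.009]], "dr": [[0.12,0.1,-0.12],[0.24,0.2,-0.24],[0.36,0.3,-0.36],[0.48,0.4,-0.48],[0.6,0.5,-0.6],[0.674,0.566,-0.664]], "jaw": [0.7,0.7,0.7,0.7,0.7,0.7]}}

```text
time: 38.62
tool_pos: [0.532, 0.0267, 0.2994]
tool_rot: [2.699, -0.016, 2.689]
contact_force: [-0.4, 0.1, 0.3]
opening: 0.0642
grip_force: 0.0
```

{"op": "apply_moves", "data": {"delta_pos": [[-0.005,-0.05,0],[-0.01,-0.1,0],[-0.015,-0.15,0],[-0.02,-0.2,0],[-0.027,-0.26,-0.009],[-0.027,-0.26,-0.009]], "dr": [[0.12,0.1,-0.12],[0.24,0.2,-0.24],[0.36,0.3,-0.36],[0.48,0.4,-0.48],[0.6,0.5,-0.6],[0.674,0.566,-0.664]], "jaw": [0.7,0.7,0.7,0.7,0.7,0.7]}}

```text
time: 39.12
tool_pos: [0.5209, -0.0776, 0.2952]
tool_rot: [2.581, -0.439, 2.378]
contact_force: [0.1, -0.3, -0.6]
opening: 0.0642
grip_force: 0.0
```

{"op": "apply_moves", "data": {"delta_pos": [[-0.005,-0.05,0],[-0.01,-0.1,0],[-0.015,-0.15,0],[-0.02,-0.2,0],[-0.027,-0.26,-0.009],[-0.027,-0.26,-0.009]], "dr": [[0.12,0.1,-0.12],[0.24,0.2,-0.24],[0.36,0.3,-0.36],[0.48,0.4,-0.48],[0.6,0.5,-0.6],[0.674,0.566,-0.664]], "jaw": [0.7,0.7,0.7,0.7,0.7,0.7]}}

```text
time: 39.62
tool_pos: [0.5098, -0.1816, 0.2912]
tool_rot: [2.618, -0.877, 2.016]
contact_force: [0.4, -0.5, -1.0]
opening: 0.0646
grip_force: 0.0
```

{"op": "apply_moves", "data": {"delta_pos": [[-0.005,-0.05,0],[-0.01,-0.1,0],[-0.015,-0.15,0],[-0.02,-0.2,0],[-0.027,-0.26,-0.009],[-0.027,-0.26,-0.009],[-0.027,-0.26,-0.009]], "dr": [[0.12,0.1,-0.12],[0.24,0.2,-0.24],[0.36,0.3,-0.36],[0.48,0.4,-0.48],[0.6,0.5,-0.6],[0.674,0.566,-0.664],[0.674,0.566,-0.664]], "jaw": [0.7,0.7,0.7,0.7,0.7,0.7,0.7]}}

```text
time: 40.2
tool_pos: [0.4987, -0.2832, 0.2877]
tool_rot: [-3.117, -1.235, 1.194]
contact_force: [0.9, 0.3, -0.2]
opening: 0.0644
grip_force: 0.0
```

```bash
python3 - <<'E'
from tl import *; from tp import *
s=st(); S=stand(T["Y"],70,70,.13,1); z=S[1].as_matrix()[:,2]; to(S[0]-.1*z,rot=S[1])
E
```

```text
40.2 q [-1.071  0.776  1.198  0.914  2.031 -0.681] p [ 0.4987 -0.2832  0.2877] r [-3.117 -1.235  1.194] F [ 0.9  0.3 -0.2] op 0.0644 g 0.0
dpos [ 0.006  0.003 -0.325] dr [-0.031 -0.006  0.009] dist mm 130 deg 0.9
```

{"op": "apply_moves", "data": {"delta_pos": [[0.006,0.003,-0.1],[0.006,0.003,-0.2],[0.006,0.003,-0.29],[0.006,0.003,-0.325],[0.006,0.003,-0.325],[0.006,0.003,-0.325],[0.006,0.003,-0.325]], "dr": [[-0.031,-0.006,0.009],[-0.031,-0.006,0.009],[-0.031,-0.006,0.009],[-0.031,-0.006,0.009],[-0.031,-0.006,0.009],[-0.031,-0.006,0.009],[-0.031,-0.006,0.009]], "jaw": [0.7,0.7,0.7,0.7,0.7,0.7,0.7]}}

```text
time: 40.78
tool_pos: [0.5023, -0.2807, 0.1627]
tool_rot: [3.115, -1.216, 1.252]
contact_force: [0.3, 0.1, 0.8]
opening: 0.064
grip_force: 0.0
```

```bash
python3 - <<'E'
from tl import *; from tp import *
s=st(); ring("w24.png","Y"); S=stand(T["Y"],70,70,.13,1); to(S[0],rot=S[1])
E
```

```text
40.78 q [-1.062  0.918  1.268  0.838  1.877 -0.877] p [ 0.5023 -0.2807  0.1627] r [ 3.115 -1.216  1.252] F [0.3 0.1 0.8] op 0.064 g 0.0
ring [(1878, [196, 314, 281, 13], [337.7, 322.2]), (344, [230, 193, 51, 21], [254.6, 206.2]), (213, [206, 136, 21, 15], [215.6, 143.1])] pred [[257.0, 163.0], [257.0, 192.0], [257.0, 201.0]]
dpos [ 0.077  0.218 -0.098] dr [ 0.018  0.014 -0.01 ] dist mm 101 deg 0.7
```

{"op": "apply_moves", "data": {"delta_pos": [[0.02,0.06,-0.025],[0.04,0.12,-0.05],[0.06,0.18,-0.08],[0.076,0.218,-0.097],[0.076,0.218,-0.097],[0.076,0.218,-0.097],[0.076,0.218,-0.097]], "dr": [[0.01,0.01,0],[0.018,0.014,-0.01],[0.018,0.014,-0.01],[0.018,0.014,-0.01],[0.018,0.014,-0.01],[0.018,0.014,-0.01],[0.018,0.014,-0.01]], "jaw": [0.7,0.7,0.7,0.7,0.7,0.7,0.7]}}

```text
time: 41.42
tool_pos: [0.5324, -0.1943, 0.1234]
tool_rot: [-3.14, -1.222, 1.22]
contact_force: [-0.3, -0.3, 0.2]
opening: 0.0642
grip_force: 0.0
```

{"op": "apply_moves", "data": {"delta_pos": [[0,0,0],[0,0,0],[0,0,0],[0,0,0],[0,0,0],[0,0,0]], "dr": [[0,0,0],[0,0,0],[0,0,0],[0,0,0],[0,0,0],[0,0,0]], "jaw": [0.3,0.3,0.3,0.3,0.3,0.3], "force": 50}}

```text
time: 41.92
tool_pos: [0.5322, -0.1935, 0.1222]
tool_rot: [-3.133, -1.224, 1.213]
contact_force: [1.6, -0.4, 0.8]
opening: 0.0431
grip_force: 50.0
```

```bash
python3 - <<'E'
from tl import *; from tp import *
s=st(); S=stand(T["Y"],70,70,.13,1); to(S[0],rot=S[1])
E
```

```text
41.92 q [-0.954  0.914  1.444  0.896  1.708 -0.942] p [ 0.5322 -0.1935  0.1222] r [-3.133 -1.224  1.213] F [ 1.6 -0.4  0.8] op 0.0431 g 50.0
dpos [ 0.002 -0.     0.003] dr [-0.006 -0.004  0.002] dist mm 2 deg 0.2
```

{"op": "apply_moves", "data": {"delta_pos": [[0,0,0.03],[0,0,0.1],[0,0,0.2],[0,0,0.3],[0,0,0.4],[0,0,0.475],[0,0,0.475]], "dr": [[0,0,0],[0,0,0],[0,0,0],[0,0,0],[0,0,0],[0,0,0],[0,0,0]], "jaw": [0.3,0.3,0.3,0.3,0.3,0.3,0.3]}}

```text
time: 42.5
tool_pos: [0.5323, -0.1933, 0.3185]
tool_rot: [3.124, -1.219, 1.239]
contact_force: [0.1, -0.6, -1.6]
opening: 0.0428
grip_force: 50.0
```

{"op": "apply_moves", "data": {"delta_pos": [[0,0.027,0],[0,0.054,0],[0.026,0.081,0],[0.026,0.108,0],[0.026,0.135,0],[0.026,0.16,0]], "dr": [[-0.12,-0.085,0.12],[-0.24,-0.17,0.24],[-0.36,-0.255,0.36],[-0.48,-0.34,0.48],[-0.6,-0.425,0.6],[-0.731,-0.512,0.731]], "jaw": [0.3,0.3,0.3,0.3,0.3,0.3]}}

```text
time: 43.0
tool_pos: [0.5419, -0.1285, 0.3111]
tool_rot: [2.681, -0.84, 2.0]
contact_force: [-0.5, 0.1, -2.4]
opening: 0.0428
grip_force: 50.0
```

{"op": "apply_moves", "data": {"delta_pos": [[0,0.027,0],[0,0.054,0],[0.026,0.081,0],[0.026,0.108,0],[0.026,0.135,0],[0.026,0.16,0]], "dr": [[-0.12,-0.085,0.12],[-0.24,-0.17,0.24],[-0.36,-0.255,0.36],[-0.48,-0.34,0.48],[-0.6,-0.425,0.6],[-0.731,-0.512,0.731]], "jaw": [0.3,0.3,0.3,0.3,0.3,0.3]}}

```text
time: 43.5
tool_pos: [0.5522, -0.0645, 0.3112]
tool_rot: [2.683, -0.397, 2.372]
contact_force: [-0.2, 0.7, -3.1]
opening: 0.0433
grip_force: 50.0
```

{"op": "apply_moves", "data": {"delta_pos": [[0,0.027,0],[0,0.054,0],[0.026,0.081,0],[0.026,0.108,0],[0.026,0.135,0],[0.026,0.16,0]], "dr": [[-0.12,-0.085,0.12],[-0.24,-0.17,0.24],[-0.36,-0.255,0.36],[-0.48,-0.34,0.48],[-0.6,-0.425,0.6],[-0.731,-0.512,0.731]], "jaw": [0.3,0.3,0.3,0.3,0.3,0.3]}}

```text
time: 44.0
tool_pos: [0.5625, -0.0005, 0.3112]
tool_rot: [2.84, 0.019, 2.714]
contact_force: [-0.0, 0.1, -2.7]
opening: 0.043
grip_force: 50.0
```

{"op": "apply_moves", "data": {"delta_pos": [[0,0.027,0],[0,0.054,0],[0.026,0.081,0],[0.026,0.108,-0.03],[0.026,0.135,-0.06],[0.026,0.16,-0.1],[0.026,0.16,-0.15],[0.026,0.16,-0.2]], "dr": [[-0.12,-0.085,0.12],[-0.24,-0.17,0.24],[-0.36,-0.255,0.36],[-0.48,-0.34,0.48],[-0.6,-0.425,0.6],[-0.731,-0.512,0.731],[-0.731,-0.512,0.731],[-0.731,-0.512,0.731]], "jaw": [0.3,0.3,0.3,0.3,0.3,0.3,0.3,0.3]}}

```text
time: 44.67
tool_pos: [0.5718, 0.0644, 0.2306]
tool_rot: [-3.141, 0.345, -3.142]
contact_force: [-0.6, -0.1, -2.1]
opening: 0.0432
grip_force: 50.0
```

```bash
python3 - <<'E'
from tl import *; from tp import *
s=st(); L=lay(70,0,.0628,.1287,1); to(L[0],rot=L[1])
E
```

```text
44.67 q [-0.026  0.253  1.696  0.011  0.848 -1.602] p [0.5718 0.0644 0.2306] r [-3.141  0.345 -3.142] F [-0.6 -0.1 -2.1] op 0.0432 g 50.0
dpos [ 0.01  -0.004 -0.391] dr [ 0.001 -0.007  0.   ] dist mm 157 deg 0.2
```

{"op": "apply_moves", "data": {"delta_pos": [[0.007,-0.003,-0.06],[0.007,-0.003,-0.14],[0.007,-0.003,-0.22],[0.007,-0.003,-0.29],[0.007,-0.003,-0.34],[0.007,-0.003,-0.36],[0.007,-0.003,-0.375],[0.007,-0.003,-0.375]], "dr": [[0,-0.007,0],[0,-0.007,0],[0,-0.007,0],[0,-0.007,0],[0,-0.007,0],[0,-0.007,0],[0,-0.007,0],[0,-0.007,0]], "jaw": [0.3,0.3,0.3,0.3,0.3,0.3,0.3,0.3]}}

```text
time: 45.33
tool_pos: [0.5759, 0.0617, 0.0812]
tool_rot: [-3.142, 0.349, 3.139]
contact_force: [-0.9, 0.7, -2.3]
opening: 0.0429
grip_force: 50.0
```

{"op": "apply_moves", "data": {"delta_pos": [[0,0,-0.005],[0,0,-0.01],[0,0,-0.01]], "dr": [[0,0,0],[0,0,0],[0,0,0]], "jaw": [0.3,0.3,0.3]}}

```text
time: 45.58
tool_pos: [0.5769, 0.0617, 0.0788]
tool_rot: [-3.141, 0.352, 3.139]
contact_force: [0.7, -0.5, -1.7]
opening: 0.0431
grip_force: 50.0
```

```bash
python3 - <<'E'
from tl import *; from tp import *
s=st(); L=lay(70,0,.0628,.1287,1); to(L[0],rot=L[1])
E
```

```text
45.58 q [-0.031  0.463  1.882  0.022  0.445 -1.617] p [0.5769 0.0617 0.0788] r [-3.141  0.352  3.139] F [ 0.7 -0.5 -1.7] op 0.0431 g 50.0
dpos [-0.003  0.003 -0.012] dr [0.    0.007 0.006] dist mm 5 deg 0.3
```

{"op": "apply_moves", "data": {"delta_pos": [[-0.003,0.003,-0.004],[-0.003,0.003,-0.008],[-0.003,0.003,-0.01],[-0.003,0.003,-0.01]], "dr": [[0,0,0.006],[0,0,0.006],[0,0,0.006],[0,0,0.006]], "jaw": [0.3,0.3,0.3,0.3]}}

```text
time: 45.92
tool_pos: [0.5754, 0.063, 0.0747]
tool_rot: [-3.142, 0.352, -3.141]
contact_force: [-2.8, 1.1, 5.9]
opening: 0.0433
grip_force: 50.0
```

{"op": "apply_moves", "data": {"delta_pos": [[0,0,-0.002],[0,0,-0.003],[0,0,-0.003]], "dr": [[0,0,0],[0,0,0],[0,0,0]], "jaw": [0.3,0.3,0.3]}}

```text
time: 46.17
tool_pos: [0.5754, 0.063, 0.0742]
tool_rot: [-3.141, 0.353, -3.141]
contact_force: [-7.8, 1.3, 11.8]
opening: 0.0433
grip_force: 50.0
```

{"op": "apply_moves", "data": {"delta_pos": [[0,0,0.003],[0,0,0.003],[0,0,0.003],[0,0,0.003],[-0.02,0,0.055],[-0.05,0,0.13],[-0.086,0,0.235],[-0.086,0,0.335]], "dr": [[0,0,0],[0,0,0],[0,0,0],[0,0,0],[0,0,0],[0,0,0],[0,0,0],[0,0,0]], "jaw": [0.6,0.6,0.6,0.6,0.6,0.6,0.6,0.6]}}

```text
time: 46.83
tool_pos: [0.5377, 0.063, 0.2053]
tool_rot: [3.141, 0.345, -3.142]
contact_force: [1.2, 0.3, -0.2]
opening: 0.0549
grip_force: 0.0
```

```bash
python3 - <<'E'
from tl import *
s=st(); im,c=snap("top","top25.png"); g=cv2.imread("pics/top25.png").mean(2)
from scipy.ndimage import map_coordinates as mc
for yb in(.233,.148,.063):
    xs=np.arange(.65,.73,.004); print(yb,[int(mc(g,[[t[1]],[t[0]]],order=1)[0]) for x in xs for t in[px(c,(x,yb,.114))]])
    ys=np.arange(yb-.045,yb+.045,.004); print([int(mc(g,[[t[1]],[t[0]]],order=1)[0]) for y in ys for t in[px(c,(.66,y,.1))]])
h=cv2.cvtColor(cv2.imread("pics/top25.png"),cv2.COLOR_BGR2HSV); m=cv2.inRange(h,(3,100,20),(17,255,140)); m[:,200:]=0; m[:120]=0;m[180:]=0
p=np.argwhere(m); print("amber px",p.min(0),p.max(0),p.mean(0)); print(onz(c,(p[:,1].mean(),p[:,0].mean()),.1),onz(c,(p[:,1].max(),p[:,0].mean()),.1))
r=cv2.inRange(h,(0,150,100),(6,255,255)); n,l,s_,ce=cv2.connectedComponentsWithStats(r)
for i in range(1,n):
    if s_[i,4]>8 and 150<ce[i][0]<360: print("red",s_[i],ce[i].round(1),onz(c,ce[i],.139).round(4),onz(c,ce[i],.093).round(4))
o=cv2.inRange(h,(5,130,90),(19,255,255)); n,l,s_,ce=cv2.connectedComponentsWithStats(o)
for i in range(1,n):
    if s_[i,4]>15 and 200<ce[i][0]<340: print("orange",s_[i],onz(c,ce[i],.078).round(4))
to([.53,.317,.2],[np.pi,0,np.pi/2])
E
```

```text
46.83 q [-0.031  0.219  1.819  0.016  0.759 -1.612] p [0.5377 0.063  0.2053] r [ 3.141  0.345 -3.142] F [ 1.2  0.3 -0.2] op 0.0549 g 0.0
0.233 [49, 50, 50, 50, 50, 51, 51, 51, 51, 51, 51, 56, 95, 136, 154, 158, 160, 160, 160, 160]
[79, 79, 79, 73, 66, 61, 51, 45, 46, 47, 48, 50, 50, 51, 49, 55, 81, 101, 107, 109, 101, 86, 72]
0.148 [46, 46, 47, 47, 47, 48, 47, 48, 47, 48, 49, 58, 91, 131, 153, 159, 160, 159, 159, 159]
[81, 80, 80, 77, 69, 59, 47, 42, 43, 45, 46, 46, 48, 46, 45, 46, 56, 71, 78, 79, 78, 79, 78]
0.063 [47, 47, 47, 48, 48, 48, 48, 48, 49, 50, 49, 59, 97, 136, 153, 156, 158, 159, 159, 159]
[81, 82, 82, 81, 77, 66, 51, 44, 45, 45, 47, 47, 48, 46, 45, 46, 55, 70, 78, 80, 80, 81, 80]
amber px [135 114] [159 167] [152.59433962 128.35849057]
[0.5559887  0.44137909 0.1       ] [0.55346165 0.31410278 0.1       ]
red [267 112   6   6  32] [269.5 114.5] [ 0.6651 -0.0253  0.139 ] [ 0.6752 -0.0263  0.093 ]
red [161 136   6   6  26] [163.2 138.6] [0.5936 0.3178 0.139 ] [0.6015 0.3279 0.093 ]
red [162 218  16  23 148] [167.7 230.6] [0.299  0.3054 0.139 ] [0.2972 0.3151 0.093 ]
orange [272 136   6  15  60] [ 0.5864 -0.0418  0.078 ]
dpos [-0.034  0.635 -0.04 ] dr [ 0.571  0.569 -3.105] dist mm 255 deg 91.9
```

{"op": "apply_moves", "data": {"delta_pos": [[0,0.05,0.05],[0,0.1,0.1],[0,0.15,0.1],[0,0.2,0.1],[0,0.2,0.1]], "dr": [[0,0.2,0],[0,0.4,0],[0,0.6,0],[0,0.69,0],[0,0.69,0]], "jaw": [0,0,0,0,0]}}

```text
time: 47.3
tool_pos: [0.5424, 0.1458, 0.2452]
tool_rot: [3.14, 0.005, -3.139]
contact_force: [-0.4, -0.7, -1.0]
opening: 0.0266
grip_force: 0.0
```

{"op": "apply_moves", "data": {"delta_pos": [[0,0.05,0],[0,0.1,0],[0,0.15,0],[0,0.2,0],[0,0.2,0]], "dr": [[0,0,-0.25],[0,0,-0.5],[0,0,-0.75],[0,0,-1],[0,0,-1]], "jaw": [0,0,0,0,0]}}

```text
time: 47.72
tool_pos: [0.5405, 0.2254, 0.245]
tool_rot: [3.141, 0.006, 2.637]
contact_force: [0.1, -0.5, -0.4]
opening: 0.0002
grip_force: 0.0
```

{"op": "apply_moves", "data": {"delta_pos": [[0,0.05,0],[0,0.1,0],[0,0.15,0],[0,0.2,0],[0,0.2,0]], "dr": [[0,0,-0.25],[0,0,-0.5],[0,0,-0.75],[0,0,-1],[0,0,-1]], "jaw": [0,0,0,0,0]}}

```text
time: 48.13
tool_pos: [0.5406, 0.3049, 0.245]
tool_rot: [3.141, 0.005, 2.139]
contact_force: [-0.5, 0.5, -0.1]
opening: 0.0005
grip_force: 0.0
```

{"op": "apply_moves", "data": {"delta_pos": [[0,0.035,0],[0,0.035,0],[0,0.035,0],[0,0.035,0],[0,0.035,0],[0,0.035,0]], "dr": [[0,0,-0.25],[0,0,-0.5],[0,0,-0.75],[0,0,-1],[0,0,-1],[0,0,-1]], "jaw": [0,0,0,0,0,0]}}

```text
time: 48.63
tool_pos: [0.5411, 0.3157, 0.2455]
tool_rot: [-3.141, 0.006, 1.647]
contact_force: [-0.7, -0.7, -1.2]
opening: 0.0001
grip_force: 0.0
```

```bash
python3 - <<'E'
from tl import *
s=st(); im,c=snap("wrist","w26.png"); h=cv2.cvtColor(im,cv2.COLOR_RGB2HSV); r=cv2.inRange(h,(0,150,80),(6,255,255)); n,l,s_,ce=cv2.connectedComponentsWithStats(r)
ct=load("top25.png")
for i in range(1,n):
    if s_[i,4]>60: print(s_[i],ce[i].round(1),onz(c,ce[i],.139).round(4), two(c,ce[i],ct,(163.2,138.6)))
to([.535,.3175,.134],[np.pi,0,np.pi/2])
E
```

```text
48.63 q [ 0.409  0.523  1.184 -0.006  1.436  0.333] p [0.5411 0.3157 0.2455] r [-3.141  0.006  1.647] F [-0.7 -0.7 -1.2] op 0.0001 g 0.0
[  37  115   88   68 3782] [ 86.9 148.8] [0.3778 0.3412 0.139 ] (array([0.52992768, 0.33090415, 0.33609525]), np.float64(0.1267412183680642))
[296 176  27  26 537] [309.1 188.6] [0.5923 0.3183 0.139 ] (array([0.59317164, 0.31795401, 0.13790789]), np.float64(0.0011518232270923859))
dpos [-0.015  0.004 -0.279] dr [ 0.013  0.    -0.152] dist mm 112 deg 4.4
```

{"op": "apply_moves", "data": {"delta_pos": [[-0.02,0.005,0],[-0.02,0.005,-0.08],[-0.02,0.005,-0.16],[-0.02,0.005,-0.24],[-0.02,0.005,-0.278],[-0.02,0.005,-0.278],[-0.02,0.005,-0.278]], "dr": [[0,0,-0.152],[0,0,-0.152],[0,0,-0.152],[0,0,-0.152],[0,0,-0.152],[0,0,-0.152],[0,0,-0.152]], "jaw": [0,0,0,0,0,0,0]}}

```text
time: 49.27
tool_pos: [0.5328, 0.3184, 0.1343]
tool_rot: [-3.14, 0.007, 1.568]
contact_force: [0.7, -0.7, -0.5]
opening: 0.0006
grip_force: 0.0
```

{"op": "apply_moves", "data": {"delta_pos": [[0.03,0,0],[0.06,0,0],[0.09,0,0],[0.12,0,0],[0.15,0,0],[0.18,0,0],[0.2,0,0],[0.2,0,0]], "dr": [[0,0,0],[0,0,0],[0,0,0],[0,0,0],[0,0,0],[0,0,0],[0,0,0],[0,0,0]], "jaw": [0,0,0,0,0,0,0,0]}}

```text
time: 49.93
tool_pos: [0.6159, 0.319, 0.1392]
tool_rot: [3.134, 0.003, 1.567]
contact_force: [-0.4, 0.0, 0.1]
opening: 0.0002
grip_force: 0.2
```

{"op": "apply_moves", "data": {"delta_pos": [[0.01,0,-0.01],[0.02,0,-0.01],[0.025,0,-0.01],[0.025,0,-0.01]], "dr": [[0,0,0],[0,0,0],[0,0,0],[0,0,0]], "jaw": [0,0,0,0]}}

```text
time: 50.27
tool_pos: [0.6228, 0.3188, 0.13]
tool_rot: [-3.141, 0.006, 1.566]
contact_force: [0.4, 0.5, 0.0]
opening: 0.0005
grip_force: 0.0
```

{"op": "apply_moves", "data": {"delta_pos": [[0.005,0,0],[0.01,0,0],[0.015,0,0],[0.015,0,0]], "dr": [[0,0,0],[0,0,0],[0,0,0],[0,0,0]], "jaw": [0,0,0,0]}}

```text
time: 50.6
tool_pos: [0.6289, 0.3189, 0.1304]
tool_rot: [-3.141, 0.006, 1.566]
contact_force: [-1.3, 0.2, -1.3]
opening: 0.0004
grip_force: 0.4
```

```bash
python3 - <<'E'
from tl import *
s=st(); im,c=snap("wrist","w27.png"); h=cv2.cvtColor(im,cv2.COLOR_RGB2HSV); r=cv2.inRange(h,(0,150,80),(6,255,255)); n,l,s_,ce=cv2.connectedComponentsWithStats(r)
for i in range(1,n):
    if s_[i,4]>60: print(s_[i],ce[i].round(1),onz(c,ce[i],.139).round(4))
E
```

```text
50.6 q [ 0.363  0.756  1.076 -0.006  1.313  0.37 ] p [0.6289 0.3189 0.1304] r [-3.141  0.006  1.566] F [-1.3  0.2 -1.3] op 0.0004 g 0.4
[438 210  74  56 215] [465.  222.4] [0.7491 0.3334 0.139 ]
[288 224  38  17 463] [305.6 233.6] [0.6572 0.3265 0.139 ]
```

{"op": "apply_moves", "data": {"delta_pos": [[0.005,0,0],[0.01,0,0],[0.015,0,0],[0.015,0,0]], "dr": [[0,0,0],[0,0,0],[0,0,0],[0,0,0]], "jaw": [0,0,0,0]}}

```text
time: 50.98
tool_pos: [0.6301, 0.3189, 0.1301]
tool_rot: [-3.13, 0.008, 1.567]
contact_force: [-18.1, -2.5, 6.5]
opening: 0.0004
grip_force: 9.9
```

{"op": "apply_moves", "data": {"delta_pos": [[0.005,0,0],[0.01,0,0],[0.01,0,0]], "dr": [[0,0,0],[0,0,0],[0,0,0]], "jaw": [0,0,0]}}

```text
time: 51.23
tool_pos: [0.6305, 0.319, 0.1301]
tool_rot: [-3.122, 0.01, 1.568]
contact_force: [-31.5, -4.2, 12.4]
opening: 0.0008
grip_force: 17.0
```

{"op": "apply_moves", "data": {"delta_pos": [[-0.06,0,0],[-0.1,0,0],[-0.1,0,0.1],[-0.1,0,0.2],[-0.1,0,0.25],[-0.1,-0.1,0.25],[-0.1,-0.2,0.25],[-0.05,-0.3,0.25]], "dr": [[0,0,0],[0,0,0],[0,0,0],[0,0,0],[0,0,0],[0,0,0],[0,0,0],[0,0,0]], "jaw": [0,0,0,0,0,0,0,0]}}

```text
time: 51.9
tool_pos: [0.6155, 0.2011, 0.2319]
tool_rot: [3.141, 0.006, 1.569]
contact_force: [1.3, 0.8, 0.8]
opening: 0.0004
grip_force: 0.0
```

{"op": "apply_moves", "data": {"delta_pos": [[0.03,-0.1,0],[0.06,-0.2,0],[0.09,-0.3,0],[0.1,-0.4,0],[0.1,-0.5,0],[0.1,-0.55,0],[0.1,-0.55,-0.05],[0.1,-0.55,-0.05]], "dr": [[0,0,0],[0,0,0],[0,0,0],[0,0,0],[0,0,0],[0,0,0],[0,0,0],[0,0,0]], "jaw": [0,0,0,0,0,0,0,0]}}

```text
time: 52.57
tool_pos: [0.6564, -0.0204, 0.2078]
tool_rot: [-3.138, 0.006, 1.563]
contact_force: [-0.7, -0.2, -1.1]
opening: 0.0009
grip_force: 0.0
```

```bash
python3 - <<'E'
from tl import *
s=st(); im,c=snap("wrist","w28.png"); h=cv2.cvtColor(im,cv2.COLOR_RGB2HSV); r=cv2.inRange(h,(0,150,80),(6,255,255)); n,l,s_,ce=cv2.connectedComponentsWithStats(r)
for i in range(1,n):
    if s_[i,4]>60: X=onz(c,ce[i],.093); print(s_[i],ce[i].round(1),X.round(4)); to([X[0],X[1],.105],[np.pi,0,np.pi/2])
im,c=snap("top","top29.png"); h=cv2.cvtColor(im,cv2.COLOR_RGB2HSV); r=cv2.inRange(h,(0,150,100),(6,255,255)); n,l,s_,ce=cv2.connectedComponentsWithStats(r)
for i in range(1,n):
    if s_[i,4]>8 and 150<ce[i][0]<360: print("top red",s_[i],ce[i].round(1),onz(c,ce[i],.139).round(4))
E
```

```text
52.57 q [-0.145  0.606  1.143 -0.006  1.396 -0.135] p [ 0.6564 -0.0204  0.2078] r [-3.138  0.006  1.563] F [-0.7 -0.2 -1.1] op 0.0009 g 0.0
[129   0  17  23 134] [135.4   9.9] [0.5541 0.1349 0.093 ]
dpos [-0.256  0.385 -0.26 ] dr [ 0.011 -0.007  0.013] dist mm 212 deg 0.5
[396   0  16 100 182] [403.7  48.7] [0.7851 0.1034 0.093 ]
dpos [ 0.321  0.306 -0.26 ] dr [ 0.011 -0.007  0.013] dist mm 206 deg 0.5
[263 176  25  25 474] [275.  188.2] [ 0.6742 -0.024   0.093 ]
dpos [ 0.044 -0.012 -0.26 ] dr [ 0.011 -0.007  0.013] dist mm 106 deg 0.5
top red [161 117   5   5  19] [163.1 118.7] [0.6583 0.3178 0.139 ]
```

{"op": "apply_moves", "data": {"delta_pos": [[0.044,-0.011,-0.07],[0.044,-0.011,-0.15],[0.044,-0.011,-0.23],[0.044,-0.011,-0.26],[0.044,-0.011,-0.26],[0.044,-0.011,-0.26]], "dr": [[0,0,0],[0,0,0],[0,0,0],[0,0,0],[0,0,0],[0,0,0]], "jaw": [0,0,0,0,0,0]}}

```text
time: 53.17
tool_pos: [0.6757, -0.0221, 0.1079]
tool_rot: [3.141, 0.006, 1.567]
contact_force: [-1.1, 0.2, 0.7]
opening: 0.0006
grip_force: 0.0
```

```bash
python3 - <<'E'
from tl import *
st()
for f in("w28.png","top29.png","w13.png"):
    c=load(f); h=cv2.cvtColor(cv2.imread("pics/"+f),cv2.COLOR_BGR2HSV); o=cv2.inRange(h,(5,130,90),(19,255,255)); n,l,s_,ce=cv2.connectedComponentsWithStats(o)
    for i in range(1,n):
        if s_[i,4]>15:
            X=onz(c,ce[i],.078); x,y,w,hh,_=s_[i]
            if .5<X[0]<.65 and abs(X[1]+.041)<.03: print(f,s_[i],X.round(4),onz(c,(x,y+hh/2),.078).round(4),onz(c,(x+w,y+hh/2),.078).round(4))
E
```

```text
53.17 q [-0.143  0.718  1.216 -0.006  1.206 -0.137] p [ 0.6757 -0.0221  0.1079] r [3.141 0.006 1.567] F [-1.1  0.2  0.7] op 0.0006 g 0.0
w28.png [ 165  181   51   24 1079] [ 0.5843 -0.0336  0.078 ] [ 0.5562 -0.0336  0.078 ] [ 0.6114 -0.0339  0.078 ]
w13.png [ 124  179   67   29 1618] [ 0.5854 -0.0338  0.078 ] [ 0.5579 -0.0341  0.078 ] [ 0.615 -0.034  0.078]
```

{"op": "apply_moves", "data": {"delta_pos": [[0,0,-0.015],[0,0,-0.03],[0,0,-0.04],[0,0,-0.045],[0,0,-0.045]], "dr": [[0,0,0],[0,0,0],[0,0,0],[0,0,0],[0,0,0]], "jaw": [0,0,0,0,0]}}

```text
time: 53.58
tool_pos: [0.6762, -0.0228, 0.0912]
tool_rot: [3.138, 0.006, 1.566]
contact_force: [-0.5, 0.6, 8.4]
opening: 0.0002
grip_force: 4.2
```

{"op": "apply_moves", "data": {"delta_pos": [[0,0,-0.004],[0,0,-0.008],[0,0,-0.008]], "dr": [[0,0,0],[0,0,0],[0,0,0]], "jaw": [0,0,0]}}

```text
time: 53.83
tool_pos: [0.6764, -0.0228, 0.0908]
tool_rot: [3.136, 0.007, 1.566]
contact_force: [-6.8, 1.2, 24.2]
opening: 0.0007
grip_force: 11.5
```

{"op": "apply_moves", "data": {"delta_pos": [[0,0,0.02],[0,0,0.06],[0,0,0.15],[0,0,0.25],[0,0,0.25],[0,0,0.25]], "dr": [[0,0,0],[0,0,0],[0,0,0],[0,0,0],[0,0,0],[0,0,0]], "jaw": [0,0,0,0,0,0]}}

```text
time: 54.33
tool_pos: [0.6765, -0.0231, 0.1891]
tool_rot: [3.135, 0.007, 1.565]
contact_force: [0.0, 0.5, -0.9]
opening: 0.0002
grip_force: 0.0
```

```bash
python3 - <<'E'
from tl import *
st(); im,c=snap("wrist","w30.png"); w=cv2.imread("pics/w30.png"); h=cv2.cvtColor(w,cv2.COLOR_BGR2HSV); r=cv2.inRange(h,(0,150,80),(6,255,255)); n,l,s_,ce=cv2.connectedComponentsWithStats(r)
b=None
for i in range(1,n):
    if s_[i,4]>200 and 200<ce[i][0]<320: b=ce[i]; print(s_[i],b.round(1),onz(c,b,.093).round(4))
for f,q in(("top25.png",(269.5,114.5)),("w28.png",(275,188.2)),("w16.png",(251.8,193.5))): print(f,two(c,b,load(f),q))
g=cv2.GaussianBlur(w,(3,3),0).mean(2)
for d in(-20,-12,12,20): u=int(b[0])+d; print("col",u,ed(g[90:300,u],90))
for v in(int(b[1])+20,int(b[1])+45): print("row",v,ed(g[v,180:340],180))
for y in(.0425,-.0425):
  for x in(-.026,.026):
    for z in(.033,.075): print((x,y,z),px(c,(.676+x,-.0405+y,z)).round(1).tolist())
cv2.imwrite("pics/c30.png",cv2.resize(w[100:300,150:400],None,fx=3,fy=3,interpolation=cv2.INTER_CUBIC))
E
```

```text
54.33 q [-0.144  0.651  1.113 -0.006  1.37  -0.138] p [ 0.6765 -0.0231  0.1891] r [3.135 0.007 1.565] F [ 0.   0.5 -0.9] op 0.0002 g 0.0
[241 178  27  27 540] [254.  191.6] [ 0.6742 -0.0242  0.093 ]
top25.png (array([ 0.67496863, -0.02578657,  0.09011917]), np.float64(0.0020767450293463345))
w28.png (array([ 0.67415252, -0.02402582,  0.09329458]), np.float64(7.499689384381647e-05))
w16.png (array([ 0.67061484, -0.28781587, -0.69793245]), np.float64(0.0008413763106491477))
col 233 [(120, 38), (140, -10), (143, 11), (152, -26), (156, 33), (162, 19), (229, -23), (240, -41), (268, 9)]
col 241 [(120, 36), (140, -10), (143, 9), (152, -24), (155, 33), (162, 22), (173, -54), (203, 37), (226, -22), (240, -43), (268, 9)]
col 265 [(119, 34), (140, -10), (142, 9), (152, -31), (155, 41), (162, 20), (171, -60), (199, -13), (204, 44), (209, 19), (223, -22), (240, -32), (290, -9)]
col 273 [(119, 29), (140, -9), (143, 9), (152, -29), (155, 37), (162, 19), (180, -17), (184, -20), (195, 22), (202, 9), (226, -22), (240, -41), (269, 8)]
row 211 [(213, 46), (230, 28), (248, -12), (263, 13), (278, -48), (281, 24), (293, 27)]
row 236 [(252, -45), (255, 25), (257, -22), (260, 43), (292, 17)]
(-0.026, 0.0425, 0.033) [232.5, 152.8]
(-0.026, 0.0425, 0.075) [229.3, 160.7]
(0.026, 0.0425, 0.033) [278.7, 152.5]
(0.026, 0.0425, 0.075) [282.1, 160.4]
(-0.026, -0.0425, 0.033) [234.6, 221.9]
(-0.026, -0.0425, 0.075) [232.0, 238.3]
(0.026, -0.0425, 0.033) [277.3, 221.6]
(0.026, -0.0425, 0.075) [280.2, 237.9]
```

View pics/c30.png

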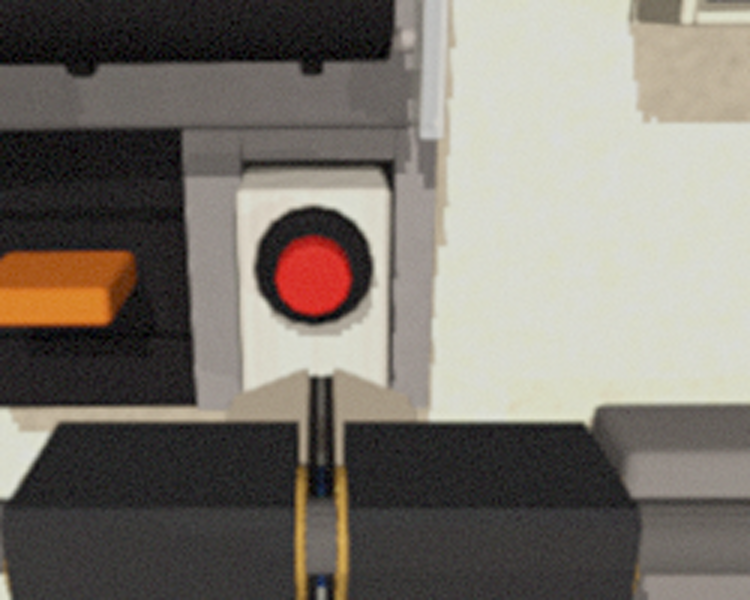

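The final crop shows the timer sitting in its pocket with the button up at (313,275) and the pack's fin to its left. The press bottomed about 4 mm higher than I expected, so I'll triangulate the heights from a second position.

{"op": "apply_moves", "data": {"delta_pos": [[-0.05,0.08,0.05],[-0.1,0.16,0.1],[-0.15,0.2,0.1],[-0.2,0.2,0.1],[-0.2,0.2,0.1],[-0.2,0.2,0.1],[-0.2,0.2,0.1]], "dr": [[0,0,0],[0,0,0],[0,0,0],[0,0,0],[0,0,0],[0,0,0],[0,0,0]], "jaw": [0,0,0,0,0,0,0]}}

```text
time: 54.97
tool_pos: [0.5953, 0.0568, 0.2244]
tool_rot: [-3.14, 0.006, 1.565]
contact_force: [-0.2, -0.8, 1.0]
opening: 0.0005
grip_force: 0.0
```

```bash
python3 - <<'E'
from tl import *
def corners(w):
    g=cv2.cvtColor(w,cv2.COLOR_BGR2HSV); return g
st(); im,c=snap("wrist","w31.png"); w=cv2.imread("pics/w31.png"); h=cv2.cvtColor(w,cv2.COLOR_BGR2HSV); r=cv2.inRange(h,(0,150,80),(6,255,255)); n,l,s_,ce=cv2.connectedComponentsWithStats(r)
P=px(c,(.674,-.0242,.093)); print("pred",P)
b=min([ce[i] for i in range(1,n) if s_[i,4]>150],key=lambda q:np.linalg.norm(q-P)); print(b)
c0=load("w30.png"); print("button",two(c0,(254,191.6),c,b))
# top face bright mask polygons in both
for f,cc in(("w30.png",c0),("w31.png",c)):
    q=cv2.cvtColor(cv2.imread("pics/"+f),cv2.COLOR_BGR2GRAY); C=px(cc,(.676,-.0405,.075))
    poly=[px(cc,(.676+x,-.042+y,.075)).round(1).tolist() for x,y in((-.026,.0425),(.026,.0425),(.026,-.0425),(-.026,-.0425))]; print(f,"pred top",poly)
    G=cv2.GaussianBlur(q,(3,3),0).astype(float)
    from scipy.ndimage import map_coordinates as mc
    for nm,line in(("y@x-15",[(.676-.015,y) for y in np.arange(-.0,.012,.0005)]),("y@x+15",[(.676+.015,y) for y in np.arange(-.0,.012,.0005)]),("-y@x-15",[(.661,y) for y in np.arange(-.092,-.078,.0005)]),("-y@x+15",[(.691,y) for y in np.arange(-.092,-.078,.0005)])):
        pp=[px(cc,(a,bb,.075)) for a,bb in line]; v=mc(G,[[t[1] for t in pp],[t[0] for t in pp]],order=1); print("  ",nm,v.astype(int).tolist())
E
```

```text
54.97 q [-0.03   0.48   1.314 -0.006  1.349 -0.023] p [0.5953 0.0568 0.2244] r [-3.14   0.006  1.565] F [-0.2 -0.8  1. ] op 0.0005 g 0.0
pred [325.47676138 247.23995301]
[217.0433213  88.6101083]
button (array([0.65215456, 0.14099376, 0.61765249]), np.float64(0.05249678379688232))
w30.png pred top [[229.3, 162.2], [282.1, 161.9], [280.2, 239.2], [232.0, 239.5]]
   y@x-15 [184, 174, 167, 161, 159, 159, 160, 160, 157, 153, 144, 134, 120, 104, 87, 69, 60, 52, 57, 65, 76, 88, 94, 99]
   y@x+15 [189, 179, 172, 165, 164, 162, 162, 161, 160, 158, 151, 143, 127, 111, 92, 74, 63, 55, 61, 69, 84, 96, 103, 108]
   -y@x-15 [36, 37, 37, 36, 35, 35, 35, 36, 37, 39, 47, 55, 71, 89, 107, 123, 140, 146, 152, 155, 155, 154, 154, 154, 154, 154, 154, 154]
   -y@x+15 [35, 35, 35, 35, 34, 34, 34, 34, 35, 42, 51, 62, 80, 98, 115, 131, 143, 148, 154, 154, 154, 155, 155, 155, 155, 155, 154, 154]
w31.png pred top [[303.3, 221.3], [347.0, 221.2], [340.7, 281.8], [300.2, 281.9]]
   y@x-15 [195, 188, 180, 173, 167, 163, 160, 158, 158, 158, 159, 159, 159, 159, 159, 159, 159, 159, 159, 159, 157, 152, 146, 138]
   y@x+15 [196, 189, 182, 175, 168, 166, 163, 162, 162, 161, 162, 162, 162, 161, 160, 157, 153, 148, 140, 132, 122, 109, 97, 84]
   -y@x-15 [57, 57, 57, 57, 57, 57, 57, 58, 58, 58, 58, 58, 58, 57, 57, 57, 57, 57, 57, 57, 57, 57, 57, 57, 57, 57, 57, 58]
   -y@x+15 [57, 58, 58, 58, 58, 58, 58, 57, 57, 57, 57, 57, 58, 58, 58, 58, 57, 57, 57, 56, 56, 56, 57, 57, 58, 57, 57, 57]
```

{"op": "apply_moves", "data": {"delta_pos": [[0.05,-0.1,0],[0.1,-0.2,0],[0.15,-0.3,0],[0.18,-0.4,0],[0.18,-0.5,0],[0.18,-0.6,0],[0.18,-0.62,0],[0.18,-0.62,0]], "dr": [[0,0,0],[0,0,0],[0,0,0],[0,0,0],[0,0,0],[0,0,0],[0,0,0],[0,0,0]], "jaw": [0,0,0,0,0,0,0,0]}}

```text
time: 55.68
tool_pos: [0.6667, -0.1964, 0.2234]
tool_rot: [-3.14, 0.006, 1.559]
contact_force: [-0.2, 0.3, -1.0]
opening: 0.0007
grip_force: 0.0
```

{"op": "apply_moves", "data": {"delta_pos": [[0,0,0],[0,0,0],[0,0,0]], "dr": [[0,0,0],[0,0,0],[0,0,0]], "jaw": [0,0,0]}}

```text
time: 55.93
tool_pos: [0.6674, -0.1892, 0.2253]
tool_rot: [-3.141, 0.005, 1.567]
contact_force: [0.6, -0.0, -0.1]
opening: 0.0003
grip_force: 0.0
```

```bash
python3 - <<'E'
from tl import *
from scipy.ndimage import map_coordinates as mc
st(); im,c=snap("wrist","w32.png"); w=cv2.imread("pics/w32.png"); h=cv2.cvtColor(w,cv2.COLOR_BGR2HSV); r=cv2.inRange(h,(0,150,80),(6,255,255)); n,l,s_,ce=cv2.connectedComponentsWithStats(r)
print(c[2].round(3)); P=px(c,(.674,-.0242,.093)); b=min([ce[i] for i in range(1,n) if s_[i,4]>100],key=lambda q:np.linalg.norm(q-P)); print("pred",P.round(1),b.round(1))
print("button",two(load("w30.png"),(254,191.6),c,b),two(load("w28.png"),(275,188.2),c,b))
G=cv2.GaussianBlur(cv2.cvtColor(w,cv2.COLOR_BGR2GRAY),(3,3),0).astype(float)
for z in(.075,):
  for nm,line in(("+y",lambda x:[(x,y) for y in np.arange(-.006,.012,.001)]),("-y",lambda x:[(x,y) for y in np.arange(-.098,-.075,.001)])):
    for x in(.661,.676,.691):
        pp=[px(c,(a,bb,z)) for a,bb in line(x)]; print(nm,x,mc(G,[[t[1] for t in pp],[t[0] for t in pp]],order=1).astype(int).tolist())
c0=load("w30.png")
E
```

```text
55.93 q [-0.384  0.67   0.98  -0.005  1.49  -0.38 ] p [ 0.6674 -0.1892  0.2253] r [-3.141  0.005  1.567] F [ 0.6 -0.  -0.1] op 0.0003 g 0.0
[ 0.667 -0.106  0.383]
pred [264.2   2.1] [264.2   7.8]
button (array([ 0.67418709, -0.02662815,  0.0856988 ]), np.float64(6.198000585095131e-05)) (array([ 0.67443097, -0.02652548,  0.08536892]), np.float64(0.0004110996813581474))
+y 0.661 [0, 0, 0, 0, 0, 0, 0, 0, 0, 0, 0, 0, 0, 0, 0, 0, 0, 0]
+y 0.676 [0, 0, 0, 0, 0, 0, 0, 0, 0, 0, 0, 0, 0, 0, 0, 0, 0, 0]
+y 0.691 [0, 0, 0, 0, 0, 0, 0, 0, 0, 0, 0, 0, 0, 0, 0, 0, 0, 0]
-y 0.661 [104, 91, 93, 95, 95, 94, 94, 94, 95, 94, 90, 88, 95, 118, 149, 178, 192, 196, 196, 196, 195, 195, 195, 196]
-y 0.676 [101, 88, 92, 96, 96, 97, 96, 94, 95, 95, 92, 88, 96, 121, 154, 180, 192, 195, 195, 195, 196, 196, 195, 195]
-y 0.691 [105, 90, 91, 93, 94, 95, 96, 95, 95, 96, 93, 89, 99, 126, 158, 181, 192, 195, 195, 195, 195, 195, 196, 195]
```

{"op": "apply_moves", "data": {"delta_pos": [[0,-0.08,0],[0,-0.16,0],[0,-0.2,0],[0,-0.2,0],[0,-0.2,0],[0,-0.2,0]], "dr": [[0,0,0],[0,0,0],[0,0,0],[0,0,0],[0,0,0],[0,0,0]], "jaw": [0,0,0,0,0,0]}}

```text
time: 56.48
tool_pos: [0.6674, -0.2691, 0.2256]
tool_rot: [3.142, 0.005, 1.567]
contact_force: [-0.1, 0.5, 1.1]
opening: 0.0005
grip_force: 0.0
```

```bash
python3 - <<'E'
from tl import *
from scipy.ndimage import map_coordinates as mc
st(); im,c=snap("wrist","w33.png"); w=cv2.imread("pics/w33.png")
print(c[2].round(3),"btn px",px(c,(.674,-.0242,.093)).round(1), "-y top",px(c,(.676,-.084,.075)).round(1))
G=cv2.GaussianBlur(cv2.cvtColor(w,cv2.COLOR_BGR2GRAY),(3,3),0).astype(float)
for x in(.661,.676,.691):
    pp=[px(c,(x,y,.075)) for y in np.arange(-.098,-.070,.001)]; print("-y",x,mc(G,[[t[1] for t in pp],[t[0] for t in pp]],order=1).astype(int).tolist())
st()
E
```

```text
56.48 q [-0.487  0.728  0.871 -0.005  1.54  -0.484] p [ 0.6674 -0.2691  0.2256] r [3.142 0.005 1.567] F [-0.1  0.5  1.1] op 0.0005 g 0.0
[ 0.667 -0.186  0.383] btn px [ 264.6 -112.4] -y top [265.8 -16.3]
-y 0.661 [90, 0, 0, 0, 0, 0, 0, 0, 0, 0, 0, 0, 0, 0, 0, 0, 0, 0, 0, 0, 0, 0, 0, 0, 0, 0, 0, 0]
-y 0.676 [90, 0, 0, 0, 0, 0, 0, 0, 0, 0, 0, 0, 0, 0, 0, 0, 0, 0, 0, 0, 0, 0, 0, 0, 0, 0, 0, 0]
-y 0.691 [90, 0, 0, 0, 0, 0, 0, 0, 0, 0, 0, 0, 0, 0, 0, 0, 0, 0, 0, 0, 0, 0, 0, 0, 0, 0, 0, 0]
56.53 q [-0.487  0.728  0.871 -0.005  1.54  -0.484] p [ 0.6675 -0.2689  0.2257] r [3.142 0.005 1.568] F [0.6 0.5 0.6] op 0.0004 g 0.0
```

{"op": "apply_moves", "data": {"delta_pos": [[0.02,0.1,0],[0.02,0.2,0],[0.02,0.3,0],[0.02,0.4,0],[0.02,0.5,0],[0.02,0.5,-0.1],[0.02,0.5,-0.2],[0.02,0.5,-0.28]], "dr": [[0,0,0],[0,0,0],[0,0,0],[0,0,0],[0,0,0],[0,0,0],[0,0,0],[0,0,0]], "jaw": [0,0,0,0,0,0,0,0]}}

```text
time: 57.2
tool_pos: [0.6744, -0.0675, 0.112]
tool_rot: [-3.141, 0.006, 1.57]
contact_force: [0.5, -0.2, -0.1]
opening: 0.0003
grip_force: 0.0
```

{"op": "apply_moves", "data": {"delta_pos": [[0,0,-0.03],[0,0,-0.06],[0,0,-0.06],[0,0,-0.06]], "dr": [[0,0,0],[0,0,0],[0,0,0],[0,0,0]], "jaw": [0,0,0,0]}}

```text
time: 57.53
tool_pos: [0.6759, -0.0707, 0.0908]
tool_rot: [3.14, 0.006, 1.566]
contact_force: [-0.4, -1.0, -0.5]
opening: 0.0004
grip_force: 0.0
```

{"op": "apply_moves", "data": {"delta_pos": [[0,0,-0.005],[0,0,-0.01],[0,0,-0.01]], "dr": [[0,0,0],[0,0,0],[0,0,0]], "jaw": [0,0,0]}}

```text
time: 57.78
tool_pos: [0.6756, -0.0711, 0.0865]
tool_rot: [3.14, 0.006, 1.565]
contact_force: [-0.2, 0.5, -0.9]
opening: 0.0002
grip_force: 0.0
```

{"op": "apply_moves", "data": {"delta_pos": [[0,0,-0.005],[0,0,-0.01],[0,0,-0.01]], "dr": [[0,0,0],[0,0,0],[0,0,0]], "jaw": [0,0,0]}}

```text
time: 58.03
tool_pos: [0.6749, -0.0708, 0.0811]
tool_rot: [-3.141, 0.006, 1.565]
contact_force: [0.3, 0.0, 0.1]
opening: 0.0005
grip_force: 0.0
```

{"op": "apply_moves", "data": {"delta_pos": [[0,0,-0.005],[0,0,-0.01],[0,0,-0.01]], "dr": [[0,0,0],[0,0,0],[0,0,0]], "jaw": [0,0,0]}}

```text
time: 58.28
tool_pos: [0.6748, -0.0707, 0.0768]
tool_rot: [-3.141, 0.006, 1.566]
contact_force: [0.1, 0.1, 0.0]
opening: 0.0004
grip_force: 0.0
```

{"op": "apply_moves", "data": {"delta_pos": [[0,0,-0.004],[0,0,-0.008],[0,0,-0.008]], "dr": [[0,0,0],[0,0,0],[0,0,0]], "jaw": [0,0,0]}}

```text
time: 58.53
tool_pos: [0.6752, -0.0708, 0.0753]
tool_rot: [3.141, 0.006, 1.566]
contact_force: [-2.7, 0.9, 7.3]
opening: 0.0001
grip_force: 3.2
```

The -y end reads 0.0753, which means the timer is seated flat. I'll probe the button slowly to confirm a full stroke.

{"op": "apply_moves", "data": {"delta_pos": [[0,0,0.04],[0,0,0.08],[0,0.06,0.08],[0,0.117,0.08],[0,0.117,0.07],[0,0.117,0.065],[0,0.117,0.065],[0,0.117,0.065]], "dr": [[0,0,0],[0,0,0],[0,0,0],[0,0,0],[0,0,0],[0,0,0],[0,0,0],[0,0,0]], "jaw": [0,0,0,0,0,0,0,0]}}

```text
time: 59.2
tool_pos: [0.6749, -0.0249, 0.0997]
tool_rot: [-3.141, 0.006, 1.565]
contact_force: [0.4, -0.6, -0.8]
opening: 0.0001
grip_force: 0.0
```

{"op": "apply_moves", "data": {"delta_pos": [[0,0,-0.005],[0,0,-0.005],[0,0,-0.005]], "dr": [[0,0,0],[0,0,0],[0,0,0]], "jaw": [0,0,0]}}

```text
time: 59.45
tool_pos: [0.675, -0.0247, 0.098]
tool_rot: [-3.141, 0.006, 1.565]
contact_force: [-0.6, -0.1, 0.2]
opening: 0.0003
grip_force: 0.0
```

{"op": "apply_moves", "data": {"delta_pos": [[0,0,-0.005],[0,0,-0.005],[0,0,-0.005]], "dr": [[0,0,0],[0,0,0],[0,0,0]], "jaw": [0,0,0]}}

```text
time: 59.7
tool_pos: [0.6752, -0.0244, 0.0964]
tool_rot: [3.141, 0.006, 1.565]
contact_force: [0.3, -1.8, 0.8]
opening: 0.0006
grip_force: 0.7
```

{"op": "apply_moves", "data": {"delta_pos": [[0,0,-0.005],[0,0,-0.005],[0,0,-0.005]], "dr": [[0,0,0],[0,0,0],[0,0,0]], "jaw": [0,0,0]}}

```text
time: 59.95
tool_pos: [0.6753, -0.0242, 0.0944]
tool_rot: [3.141, 0.006, 1.566]
contact_force: [0.4, -1.9, 2.6]
opening: 0.0005
grip_force: 1.2
```

{"op": "apply_moves", "data": {"delta_pos": [[0,0,-0.005],[0,0,-0.005],[0,0,-0.005]], "dr": [[0,0,0],[0,0,0],[0,0,0]], "jaw": [0,0,0]}}

```text
time: 60.2
tool_pos: [0.6753, -0.0241, 0.0924]
tool_rot: [3.141, 0.006, 1.566]
contact_force: [0.4, -2.6, 3.3]
opening: 0.0001
grip_force: 1.6
```

{"op": "apply_moves", "data": {"delta_pos": [[0,0,-0.005],[0,0,-0.008],[0,0,-0.008]], "dr": [[0,0,0],[0,0,0],[0,0,0]], "jaw": [0,0,0]}}

```text
time: 60.45
tool_pos: [0.6754, -0.0242, 0.0911]
tool_rot: [3.14, 0.006, 1.566]
contact_force: [-3.3, -1.8, 12.6]
opening: 0.0005
grip_force: 6.4
```

{"op": "apply_moves", "data": {"delta_pos": [[0,0,0.02],[0,0,0.05],[0,0,0.15],[0,0,0.25],[-0.1,0,0.35],[-0.2,0,0.35],[-0.3,0,0.35],[-0.4,0,0.35]], "dr": [[0,0,0],[0,0,0],[0,0,0],[0,0,0],[0,0,0],[0,0,0],[0,0,0],[0,0,0]], "jaw": [0,0,0,0,0,0,0,0]}}

```text
time: 61.12
tool_pos: [0.5198, -0.0236, 0.2298]
tool_rot: [3.14, 0.006, 1.566]
contact_force: [0.5, 0.3, 1.3]
opening: 0.0002
grip_force: 0.0
```

{"op": "apply_moves", "data": {"delta_pos": [[0,-0.05,0],[0,-0.1,0],[0,-0.15,0],[0,-0.2,0],[0,-0.2,0],[0,-0.2,0]], "dr": [[0,0,0],[0,0,0],[0,0,0],[0,0,0],[0,0,0],[0,0,0]], "jaw": [0,0,0,0,0,0]}}

```text
time: 61.62
tool_pos: [0.5213, -0.1042, 0.2289]
tool_rot: [-3.141, 0.005, 1.564]
contact_force: [0.1, -0.0, -0.2]
opening: 0.0005
grip_force: 0.0
```

```bash
python3 - <<'E'
from tl import *
from scipy.ndimage import map_coordinates as mc
st(); im,c=snap("top","top34.png"); w=cv2.imread("pics/top34.png"); h=cv2.cvtColor(w,cv2.COLOR_BGR2HSV); g=w.mean(2)
r=cv2.inRange(h,(0,150,100),(6,255,255)); n,l,s_,ce=cv2.connectedComponentsWithStats(r)
for i in range(1,n):
    if s_[i,4]>8: print("red",ce[i].round(1),s_[i,4],onz(c,ce[i],.139).round(4),onz(c,ce[i],.095).round(4))
o=cv2.inRange(h,(5,130,90),(19,255,255)); n,l,s_,ce=cv2.connectedComponentsWithStats(o)
for i in range(1,n):
    if s_[i,4]>15 and 200<ce[i][0]<340: print("orange",s_[i],onz(c,ce[i],.078).round(4))
for yb in(.233,.148,.063):
    xs=np.arange(.50,.73,.006); print(yb,[int(mc(g,[[t[1]],[t[0]]],order=1)[0]) for x in xs for t in[px(c,(x,yb,.114))]])
d=np.abs(g-cv2.imread("pics/top0.png").mean(2))>30; n,l,s_,ce=cv2.connectedComponentsWithStats(d.astype(np.uint8))
print([(s_[i].tolist()) for i in range(1,n) if s_[i,4]>15])
E
```

```text
61.62 q [-0.339  0.352  1.503 -0.005  1.286 -0.33 ] p [ 0.5213 -0.1042  0.2289] r [-3.141  0.005  1.564] F [ 0.1 -0.  -0.2] op 0.0005 g 0.0
red [481.1  68.5] 50 [ 0.8024 -0.7146  0.139 ] [ 0.8163 -0.7369  0.095 ]
red [507.   63.1] 14 [ 0.8183 -0.7995  0.139 ] [ 0.8328 -0.8245  0.095 ]
red [492.1 113. ] 119 [ 0.6557 -0.7428  0.139 ] [ 0.6651 -0.766   0.095 ]
red [269.5 114.5] 32 [ 0.6651 -0.0253  0.139 ] [ 0.6748 -0.0263  0.095 ]
red [163.  118.7] 20 [0.6582 0.3178 0.139 ] [0.6677 0.3275 0.095 ]
red [415.8 120.2] 53 [ 0.6372 -0.4961  0.139 ] [ 0.646  -0.5117  0.095 ]
red [168.7 231.5] 167 [0.2961 0.3023 0.139 ] [0.2944 0.3114 0.095 ]
orange [272 136   6  16  81] [ 0.5823 -0.0405  0.078 ]
0.233 [157, 156, 155, 123, 90, 88, 104, 105, 105, 104, 89, 61, 51, 50, 50, 49, 50, 49, 49, 51, 50, 50, 50, 51, 51, 51, 51, 51, 51, 53, 53, 52, 55, 95, 151, 159, 161, 162, 162]
0.148 [158, 158, 154, 121, 73, 90, 102, 104, 103, 103, 84, 57, 47, 48, 47, 46, 48, 46, 47, 47, 46, 46, 46, 48, 47, 47, 47, 48, 49, 48, 49, 50, 51, 93, 145, 161, 162, 161, 161]
0.063 [158, 158, 156, 122, 79, 91, 102, 99, 98, 110,
[... 395 characters left out ...]
, 141, 13, 13, 33], [405, 147, 5, 4, 16], [274, 149, 9, 11, 73], [330, 148, 55, 20, 509], [288, 151, 4, 11, 31], [425, 155, 12, 15, 57], [250, 162, 79, 91, 3659], [388, 163, 5, 7, 16], [421, 166, 14, 19, 75], [390, 170, 15, 9, 44], [409, 171, 12, 22, 95], [328, 178, 32, 33, 626], [398, 180, 6, 15, 50], [210, 184, 23, 18, 154], [199, 186, 14, 13, 141], [403, 188, 8, 7, 19], [293, 192, 218, 192, 15152], [355, 226, 48, 18, 312], [304, 228, 24, 15, 144], [167, 242, 79, 105, 5201], [230, 246, 35, 15, 202], [481, 248, 26, 43, 725], [262, 253, 24, 5, 49], [235, 285, 37, 12, 155], [251, 290, 43, 45, 957], [295, 292, 8, 20, 103], [289, 314, 12, 40, 278], [287, 348, 5, 9, 18], [253, 357, 35, 12, 262]]
```

```bash
python3 -c "
from cell import job
print(job.hand_in())"
```

```text
the job is handed in; nothing more can be done
None
```

The job is handed in at 61.6 s of 210 s: pack home in its dock, timer seated flat with its display to the front, all three tubes laid in their bays, drive lever on; I pressed the start button twice (the second press checked for a full stroke) and it came back up.

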